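# Load the label dispenser and set its guide with the click wheel

## Robot

A 6-joint arm with a two-finger parallel gripper is mounted at the origin on a cart in front of the work surface, level with it; the furniture and walls round the work are solid. World frame = base frame: x ahead of the robot, y to its left, z up, the work surface at z = 0. Lengths are in m, angles in degrees, forces in N, time in s.
With the tool pointing down it reaches from about 0.4 to 0.825 m from the base axis. Payload 7 kg.
Tool frame: the origin (TCP) lies at the very end of the fingers, on their centre line; the grasp point (between the pads) lies 19 mm behind it; y points along the fingers, x is the direction in which the jaws open and shut, and the axes are right-handed (so a half turn about y gives the same grasp; the last joint's range is limited). The gripper opens to 88 mm and grips with 3 to 60 N. Pads are 19 mm wide; open, the fingers measure 130 mm over their backs; the gripper's body (78 mm by 193 mm) begins 47 mm behind the grasp point.
Start: joints at [-57.519, 20.546, 0.682, 0, -70.136, -16.507], TCP at [0.186, -0.649, 0.227] pointing down, gripper open.
Joint ranges: [-176.03, 176.03], [-82.01, 121.73], [-58.28, 71.71], [-173.87, 95.51], [-174.79, -0.11], [-173.66, 173.66]. Speed limits (degrees/s): [136.94, 136.94, 172.46, 180, 180, 180].

## Interface

Orientations are given as [roll, pitch, yaw] about the fixed x, y, z axes, in that order (R = Rz(yaw) Ry(pitch) Rx(roll)).
In Python, from plant import ctrl gives the robot as it stands.
- The arm moves only by the shell command python3 -m crank 'ROWS'. ROWS is JSON, a list that holds one entry, the list of rows, each a list of 5 numbers: the closure, from -1 (fully open) to 1 (shut), then the shift along the tool's x, y, z in mm, then the turn about the tool's y in rad. In form: [[[claw, x, y, z, turn], ...]]. A call has 1 to 12 rows; each row is the pose to reach, as a shift and turn from the pose commanded when the call began, along the tool's axes at that moment; what a row does not reach only later rows make up. A row lasts 1/8 s, in which the tool goes at most 62.5 mm and 10.7 degrees, less where a joint would pass 70% of its speed; a pose out of reach is approached as far as the arm can. A call with a gripper value outside its range is refused whole. The fingers move at their own pace and stop on an object; the grip force is fixed at half the most. Time passes only in rows, so rows that repeat a pose let the fingers close. It gives the time, the measured TCP pose, the force and the opening at its end, in the units of the state.
- ctrl.get_obs(): the state, without advancing time (a new reading comes with each control period).
- ctrl.snapshot(name): name is "scene" or "top" or "wrist"; returns the picture (480x640x3 uint8, red, green, blue); there is no depth.
- ctrl.camera_model(name): a dict with "fx", "fy", "cx", "cy" (pixels), "dist_coeffs" ([k1, k2, p1, p2, k3] as OpenCV has them; the pictures are not rectified), "origin" and "orientation" of the camera in the world; the wrist camera has in their place "hand_eye" (4x4, takes a point from camera to tool coordinates, whose origin is the TCP and whose axes are the tool frame's). Camera axes: x right, y down, z forward; pixel columns grow to the right and rows downward; lengths in m; the calibration is good to about 2 mm. A picture is of the moment at which its call begins: read the wrist's pose just before it. camera_model takes no time and is no camera call.
- ctrl.close_job(): hands the job in, once; it reports no verdict.
Trained networks look in the newest picture that a camera, given by its name, has taken for a name from the list of things; names that differ only in an ending like _2 or _b are one class to them, and where a whole thing is asked for, a point or a joint stands for the part that bears it (a point fixed in the world has none). Each returns a list of dicts, best first, with "confidence" (0 to 1); they miss things now and then, are a little off and sometimes report something else, mostly with a low value. They report only what shows in the picture. A call takes as long as a camera call. They do not tell look-alikes from the thing itself.
- ctrl.find_in(camera, name): "extent" ([left, top, width, height] in pixels, round what is visible of it).
The state is a dict: "clock": time; "joint_pos": joint angles; "qvel": joint speeds; "tau": joint torques, N m; "tool_pos": TCP position; "orientation": TCP orientation; "force": force on the tool from outside, world axes, zero at the start; "moment": the same for the moment, N m; "opening": finger opening in m.
Only numpy, scipy, OpenCV 4.12 (cv2) and the standard library are available. Lean on these libraries where they do the work, as an engineer would, in place of code of your own. Each camera call takes 0.05 s, during which the arm holds its last target.

## Task

Change the roll in the bench label dispenser: take the wide label roll from the spare-roll stand and lay it across the dispenser's two steel rollers, between the fixed cheek and the sliding guide. Then roll the knurled thumbwheel under the peel plate with a fingertip, click by click, until the guide leaves the roll 3 mm of end play (one click is 2.5 mm), with the wheel at rest in that click; move the guide with the wheel only, never by pushing it with the hand. Leave the narrow roll on the stand and do not shift the bottle, the glue tin or the other things lying about.

Things in the scene. Friction and masses are not known exactly. Their poses are not given: they have to be found in the camera images.
- wide_roll_center (a point): Centre of the wide label roll: solid printed paper roll, 68 mm diameter, 60 mm long, 0.1 to 0.25 kg, lying with its axis level on the two dowels of the spare-roll stand. Its z axis is the roll's axis, at the start parallel to the stand's y axis. Grip it across the diameter from above, fingers on either side of the axis.
- wide_roll: The same wide label roll; this origin is the centre of one end face, z along the roll's axis towards the other end.
- narrow_roll_center (a point): Centre of the other roll on the stand, which stays there: plain white, same 68 mm diameter but only 36 mm long, z axis along its axis. Which roll lies at which end of the stand varies.
- roll_stand: Spare-roll stand, fixed: plywood board 100 mm (x) by 210 mm (y), 12 mm thick; origin at the centre of its underside on the table, z up. Two 12 mm dowels run along y at x = -22 and +22 mm, 30 mm above the table; end boards 46 mm high stand at y = -100 and +100 mm. A roll on it has its axis 63 mm above the table.
- dispenser: Bench label dispenser, bolted down: base plate 205 mm (x) by 200 mm (y), 12 mm thick; origin at the centre of its underside on the table, z up, x from its front (robot side) to its back, y to the left seen from the front. Offsets in the other entries are in this frame. Uprights 140 mm high stand at x = -66 to -42 mm, y = -85 and +85 mm and carry the peel plate.
- seat (a point): Where the wide roll's centre comes when it lies on both rollers with its left end on the fixed cheek: x 45, y 17, z 67 mm in the dispenser's frame, same axes. Roll axis along y; it may lie farther to -y by the play there is. The steel rollers (12 mm diameter) run along y at x 23 and 67 mm, z 34 mm, open from above.
- cheek_face (a point): Point on the inner face (looking to -y) of the fixed cheek, at the height of a seated roll's axis, dispenser's axes. The face is at y +47 mm; the cheek spans x -5 to 95 mm, z up to 105 mm.
- guide: Sliding guide: aluminium plate 5 mm thick, x -2 to 92 mm, z 43 to 113 mm in the dispenser's frame, right of the roll's place, with an arm to a brass nut on the drive screw at the front. Moves only along the dispenser's y. Origin: plane of its inner face, on the screw line (x -58, z 50 mm).
- guide_face (a point): Point on the inner face of the sliding guide (looking to +y), opposite cheek_face. The roll's end play is the distance along y between the two faces less the roll's 60 mm. At the start the play is 10 to 21 mm.
- thumbwheel (a joint): Turn (rad) of the thumbwheel. A click is 0.419 rad, 14.7 mm at the rim, and moves the guide 2.5 mm. Grows as the guide closes (+y): stroke the rim that faces the robot downwards and towards the robot; upwards opens. Left alone it settles in the nearest multiple of 0.419; 3 mm play is at 4.61. A click takes 3 N at the rim; a fingertip pressed on with 6 to 10 N grips.
- wheel_center (a point): Centre of the black knurled thumbwheel (70 mm diameter, 16 mm wide, axis along y): x -58, y 30, z 50 mm in the dispenser's frame, same axes, fixed. The rim is free on the side that faces the robot and upwards. Bearing blocks 13 to 21 mm either side of its middle plane reach 15 mm forward of the axis and 13 mm above it.
- bottle_center (a point): Centre of an upright plain full soap bottle, 50 by 87 mm and 202 mm tall, standing between the stand and the dispenser; must stay.
- glue_can: Upright tin, 69 mm across and 76 mm tall, origin under its centre; must stay.
- tape_roll: Brown tape roll lying flat, 104 mm across, 48 mm high, origin under its centre; must stay.
- scissors: Scissors lying flat, 182 mm long, 8 mm high; must stay.
- screwdriver: Screwdriver lying flat, 197 mm long, 26 mm high; must stay.
- stamp: Hand stamp standing upright, 36 by 48 mm and 68 mm tall; must stay.
- marker: Marker pen lying, 130 mm long, 18 mm thick; must stay.
- peel_edge (a point): Point on the lower front edge of the steel peel plate, above the wheel. The level plate spans x -102 to -40 mm, y -90 to +90 mm, z 138 to 146 mm in the dispenser's frame and hangs over the thumbwheel, so the wheel is reached only slantwise (about 40 degrees from vertical) from the front, below this edge.
- cap_press: Green hand press, fixed furniture, 264 by 123 by 451 mm, origin under its base, behind the bottle. Its lever with a red ball leans out towards the robot: the ball is about 110 mm nearer the robot than the origin and 40 mm to its right, 400 to 450 mm above the table. Carry things past it on the robot's side.
Mind the look-alikes: they are no part of the job. What is shaped like the wide_roll but blue is not meant.

How it is judged:
By the outcome, as a careful person would: the job done as asked, in the order asked, and still so for the second after the job is handed in, with the robot touching nothing.
It also fails if it takes over 61 s, if anything falls off the work surface, if the arm or the gripper's body presses on something with over 40 N, if the wrist force passes 120 N, or if a joint passes its speed limit or range.

## Working session

There is one attempt and no reset: what is moved stays moved. The work goes in short steps, Python scripts to look and compute and a shell command to move; the robot and the scene stay as the last step left them, time stands still between calls to the robot, and variables do not carry over. Pictures are saved under pics/ and viewed, and the job is handed in when it is done.

```bash
ls; mkdir -p pics
cat > h.py <<'E'
import numpy as np, cv2, json
from scipy.spatial.transform import Rotation as R
from plant import ctrl
def snap(n,f):
    o=ctrl.get_obs(); im=ctrl.snapshot(n); cv2.imwrite('pics/'+f+'.png',cv2.cvtColor(im,cv2.COLOR_RGB2BGR)); return o,im
E
python3 - <<'E'
from h import *
o=ctrl.get_obs(); print(o)
for n in ['scene','top']:
    snap(n,n+'0'); print(n,ctrl.camera_model(n))
print(ctrl.camera_model('wrist'))
E
```

```text
pics
{'clock': 0.0, 'joint_pos': array([-5.75187604e+01,  2.05925300e+01,  6.32801502e-01, -1.84683179e-02,
       -7.01358427e+01, -1.65079217e+01]), 'qvel': array([-0.01882239, -0.04402409,  0.01362613,  0.04228074, -0.04808154,
       -0.03060818]), 'tau': array([-2.29733712e-03, -5.82719493e+01,  2.93039292e+01,  6.99709520e+00,
        6.66759574e-03, -1.18232870e-04]), 'tool_pos': array([ 0.1855912 , -0.64847088,  0.22560814]), 'orientation': array([-8.99894868e+01, -9.65651896e-02,  1.05967019e+02]), 'force': array([-0.49491316, -0.39095263, -0.04561444]), 'moment': array([-0.05660517,  0.00144506, -0.02226772]), 'opening': 0.08751085137757889}
scene {'fx': 540.566234570867, 'fy': 540.566234570867, 'cx': 327.61297015008415, 'cy': 247.0777304107846, 'dist_coeffs': array([0.03835047, 0.        , 0.        , 0.        , 0.        ]), 'origin': array([-0.33133742,  0.6582961 ,  1.28638073]), 'orientation': array([-137.46347894,    0.67875067, -125.45822722])}
top {'fx': 510.57143575816593, 'fy': 510.57143575816593, 'cx': 320.8766279563968, 'cy': 242.04424856562886, 'dist_coeffs': array([-0.04112257,  0.        ,  0.        ,  0.        ,  0.        ]), 'origin': array([0.50087999, 0.05850321, 1.34206735]), 'orientation': array([-176.15403022,   -1.68334605,  -90.51260653])}
{'fx': 352.35132688054784, 'fy': 352.35132688054784, 'cx': 318.85164313039877, 'cy': 244.47031212921394, 'dist_coeffs': array([-0.02433355,  0.        ,  0.        ,  0.        ,  0.        ]), 'hand_eye': array([[ 9.99999640e-01,  8.10510342e-04,  2.51651175e-04,
        -8.95826351e-04],
       [-2.93436921e-06, -2.93217336e-01,  9.56045812e-01,
        -1.58347064e-01],
       [ 8.48673505e-04, -9.56045468e-01, -2.93217228e-01,
         7.90469814e-02],
       [ 0.00000000e+00,  0.00000000e+00,  0.00000000e+00,
         1.00000000e+00]])}
```

```bash
cat >> h.py <<'E'
def cam(n,o=None):
    m=ctrl.camera_model(n); K=np.array([[m['fx'],0,m['cx']],[0,m['fy'],m['cy']],[0,0,1.]])
    if n=='wrist':
        T=np.eye(4);T[:3,:3]=R.from_euler('xyz',o['orientation'],degrees=True).as_matrix();T[:3,3]=o['tool_pos']
        T=T@m['hand_eye']
    else:
        T=np.eye(4);T[:3,:3]=R.from_euler('xyz',m['orientation'],degrees=True).as_matrix();T[:3,3]=m['origin']
    return K,np.array(m['dist_coeffs']),T
def proj(c,P):
    K,d,T=c; P=np.atleast_2d(np.array(P,float)); Ti=np.linalg.inv(T)
    return cv2.projectPoints(P,cv2.Rodrigues(Ti[:3,:3])[0],Ti[:3,3],K,d)[0].reshape(-1,2)
def ray(c,uv,z):
    K,d,T=c; p=cv2.undistortPoints(np.array(uv,float).reshape(-1,1,2),K,d).reshape(-1,2)
    D=np.c_[p,np.ones(len(p))]@T[:3,:3].T; s=(z-T[2,3])/D[:,2]; return T[:3,3]+D*s[:,None]
def crop(im,x,y,w,h,f,name):
    c=im[y:y+h,x:x+w]; cv2.imwrite('pics/'+name+'.png',cv2.cvtColor(cv2.resize(c,None,fx=f,fy=f,interpolation=cv2.INTER_CUBIC),cv2.COLOR_RGB2BGR))
E
python3 - <<'E'
from h import *
im=cv2.cvtColor(cv2.imread('pics/top0.png'),cv2.COLOR_BGR2RGB)
crop(im,320,195,110,100,7,'c_disp'); crop(im,130,230,120,110,6,'c_stand')
im=cv2.cvtColor(cv2.imread('pics/scene0.png'),cv2.COLOR_BGR2RGB)
crop(im,310,190,110,90,7,'c_disp2')
c=cam('top')
for n in ['wide_roll','narrow_roll_center','roll_stand','dispenser','thumbwheel','guide','bottle_center','peel_edge']:
    r=ctrl.find_in('top',n)[:2]; print(n,[(np.round(q['extent'],1).tolist(),round(q['confidence'],2)) for q in r])
E
```

```text
wide_roll [([147.1, 249.3, 34.7, 30.2], 0.91), ([139.8, 299.6, 34.3, 36.5], 0.68)]
narrow_roll_center [([196.8, 249.6, 18.0, 26.9], 0.59)]
roll_stand [([146.3, 244.5, 82.3, 39.1], 0.6)]
dispenser [([327.8, 202.3, 91.6, 86.2], 0.68)]
thumbwheel [([359.3, 257.9, 2.5, 5.1], 0.46)]
guide [([377.2, 206.0, 11.9, 52.8], 0.54)]
bottle_center [([267.2, 222.7, 19.1, 38.5], 0.59), ([377.6, 205.3, 10.7, 50.2], 0.41)]
peel_edge [([326.7, 202.7, 89.3, 88.7], 0.81)]
```

```bash
cat > fit.py <<'E'
from h import *
from scipy.optimize import least_squares
cT,cS=cam('top'),cam('scene')
def fit(obs,x0):
    def res(p):
        c,s=np.cos(p[2]),np.sin(p[2]); out=[]
        for cm,P,uv in obs:
            P=np.array(P)/1000; W=[p[0]+c*P[0]-s*P[1],p[1]+s*P[0]+c*P[1],P[2]]
            out.append(proj(cm,W)[0]-uv)
        return np.array(out).ravel()
    r=least_squares(res,x0,loss='soft_l1'); return r.x,res(r.x).reshape(-1,2)
def T(a,b): return np.array([a/7+320,b/7+195])-0.43
def S(a,b): return np.array([a/7+310,b/7+190])-0.43
def U(a,b): return np.array([a/6+130,b/6+230])-0.42
E
python3 - <<'E'
from fit import *
obs=[(cT,(102.5,100,12),T(47,112)),(cT,(-102.5,100,12),T(100,652)),(cT,(102.5,-100,12),T(568,62)),
(cT,(-40,90,146),T(137,480)),(cT,(-40,-90,146),T(660,425)),
(cS,(-102.5,100,12),S(350,608)),(cS,(102.5,100,12),S(52,365)),(cS,(-102.5,-100,12),S(663,395)),
(cS,(-40,90,146),S(283,318)),(cS,(-102,90,146),S(377,392)),(cS,(-102,-90,146),S(675,195)),(cS,(-40,-90,146),S(585,130))]
p,r=fit(obs,[0.6,-0.05,0]); print(p,np.degrees(p[2]));print(np.round(r,1).tolist())
p2,r2=fit([o for o in obs if o[0] is cT],p); print('T',p2,np.round(r2,1).tolist())
p2,r2=fit([o for o in obs if o[0] is cS],p); print('S',p2,np.round(r2,1).tolist())
obs=[(cT,(-50,105,12),U(118,312)),(cT,(-50,-105,12),U(600,312)),(cT,(50,-105,12),U(600,92)),(cT,(50,105,12),U(118,90))]
q,r=fit(obs,[0.5,0.4,0]); print('stand',q,np.round(r,1).tolist())
# dispenser pts
c,s=np.cos(p[2]),np.sin(p[2]);f=lambda x,y,z:(p[0]+c*x/1e3-s*y/1e3,p[1]+s*x/1e3+c*y/1e3,z/1e3)
for n,P in dict(seat=(45,17,67),wheel=(-58,30,50)).items(): print(n,np.round(f(*P),4))
# guide inner upper edge z=113 : y along two pix
for uv in [(457,70),(478,330),(483,415)]:
    w=ray(cT,[T(*uv)],0.113)[0]-[p[0],p[1],0]; print('guide',(c*w[0]+s*w[1])*1e3,(-s*w[0]+c*w[1])*1e3)
E
```

```text
[ 0.58005613 -0.10381385  0.0895567 ] 5.131221138350692
[[-0.5, -0.2], [-0.3, 0.7], [0.4, -0.1], [-0.9, -0.4], [0.1, -0.1], [0.3, 1.4], [-0.3, -0.9], [1.5, -0.1], [-0.8, -0.5], [0.4, 0.7], [1.6, -0.2], [-0.3, -1.6]]
T [ 0.57991811 -0.10436531  0.09116336] [[-0.3, -0.1], [0.0, 0.8], [0.5, -0.1], [-0.6, -0.3], [0.4, -0.1]]
S [ 0.58006791 -0.10270224  0.09155109] [[0.1, 1.6], [-0.6, -0.7], [1.2, -0.0], [-1.0, -0.3], [0.1, 0.8], [1.3, -0.1], [-0.6, -1.4]]
stand [ 0.53766543  0.36015953 -0.00453714] [[-0.7, 1.0], [0.2, 0.7], [0.5, -1.2], [-0.1, -0.6]]
seat [ 0.6234 -0.0829  0.067 ]
wheel [ 0.5196 -0.0791  0.05  ]
guide 90.41500470989654 -39.57640488921445
guide -0.4927892393319761 -37.13790521965561
guide -29.960806231416537 -35.71537936140307
```

```bash
python3 - <<'E'
from h import *
snap('wrist','w0')
im=cv2.cvtColor(cv2.imread('pics/scene0.png'),cv2.COLOR_BGR2RGB)
crop(im,540,40,100,170,4,'c_grip')
print([a for a in dir(ctrl) if not a.startswith('_')])
E
python3 -m crank --help 2>&1 | head -20
```

```text
['PlanningError', 'camera_model', 'close_job', 'find_in', 'get_obs', 'snapshot']
invalid input: not JSON, or not a number
```

The wide printed roll is at top-view (162,263) on the stand. The look-alikes are the plain narrow roll at (205,262) and the blue ones at (155,317) and (216,320). The printed one fits, and the stand crop confirms it.

The rows only turn the tool about its own axis, but the wheel needs a slanted tool. I'll test in free space what a row does near the reach limit.

```bash
python3 -m crank '[[[-1,-60,0,0,0],[-1,-120,0,0,0],[-1,-180,0,0,0],[-1,-240,0,0,0],[-1,-240,0,0,0]]]'; python3 -c "
from h import *
o=ctrl.get_obs();print(o['joint_pos'],o['orientation'],o['tool_pos'],np.hypot(*o['tool_pos'][:2]))"
```

```text
clock: 1.18
tool_pos: [0.2525, -0.8821, 0.2154]
orientation: [-89.9, -0.6, 105.9]
force: [0.5, 1.1, -2.3]
opening: 0.0876
[-6.19855798e+01  4.66928124e+01  4.44981496e+01 -6.53037272e-02
 -8.83698351e+01 -1.20871958e+01] [-89.94560223  -0.56564892 105.92477662] [ 0.25251147 -0.88205072  0.21544895] 0.9174832510778473
```

```bash
python3 -m crank '[[[-1,-60,0,0,0],[-1,-120,0,0,0],[-1,-180,0,0,0],[-1,-180,0,0,0],[-1,-180,0,0,0]]]'; python3 -c "
from h import *
o=ctrl.get_obs();print(o['joint_pos'],o['orientation'],o['tool_pos'],np.hypot(*o['tool_pos'][:2]))"
```

```text
clock: 1.8
tool_pos: [0.2817, -0.9845, 0.2026]
orientation: [-89.7, 3.7, 106.0]
force: [-0.3, 0.3, 1.1]
opening: 0.0877
[-62.84773806  61.01348017  71.71091078   1.04835258 -97.1482622
 -11.01399535] [-89.66606106   3.68204682 105.98631395] [ 0.28167952 -0.98446761  0.20258627] 1.0239725742558448
```

```bash
python3 -m crank '[[[-1,60,0,0,0],[-1,60,0,0,0]]]'; python3 -c "
from h import *
o=ctrl.get_obs();print(o['joint_pos'],o['orientation'],o['tool_pos'],np.hypot(*o['tool_pos'][:2]))
M=R.from_euler('xyz',o['orientation'],degrees=True).as_matrix();print(M)"
```

```text
clock: 2.05
tool_pos: [0.2651, -0.9261, 0.1985]
orientation: [-89.7, 3.7, 106.0]
force: [-0.1, -1.3, 2.0]
opening: 0.0875
[-62.10945291  49.25646279  46.86688949   1.08145291 -84.06399292
 -11.97892805] [-89.67778922   3.69276544 106.00054918] [ 0.26513743 -0.92607369  0.19848631] 0.9632810237645534
[[-0.27507426  0.01234735 -0.96134369]
 [ 0.95926325 -0.06346029 -0.27529405]
 [-0.0644063  -0.99790798  0.00561193]]
```

```bash
cat > kin.py <<'E'
import numpy as np
from scipy.optimize import least_squares
D=np.array([[20.59,.63,-70.14,.6467,.2256],[46.69,44.50,-88.37,.8973,.2154],[61.01,71.71,-97.15,1.0059,.2026],[49.26,46.87,-84.06,.9440,.1985]])
def fk(p,q2,q3,q5):
    a,h,L1,L2,e,d=p; q2,q3,q5=map(np.radians,(q2,q3,q5))
    el=q3-q2; t=el+q5+np.pi/2   # tilt outward when >0  (tool dir elevation -90+t)
    t=np.pi/2-(q2-q3-q5)
    r=a+L1*np.sin(q2)+L2*np.cos(el)-e*np.sin(el)+d*np.sin(t)
    z=h+L1*np.cos(q2)+L2*np.sin(el)+e*np.cos(el)-d*np.cos(t)
    return r,z,np.degrees(t)
def res(p):
    r,z,t=fk(p,*D[:,:3].T); return np.r_[r-D[:,3],z-D[:,4],.02*(p-P0)]*1e3
P0=np.array([0.0,0.35,.5,.5,0.05,0.25])
s=least_squares(res,P0); P=s.x
if __name__=='__main__': print(P,s.fun[:8],fk(P,*D[:,:3].T)[2])
E
python3 kin.py
```

```text
[ 0.00505424  0.23110349  0.59369565  0.46444172 -0.0074731   0.39582246] [ 0.44546118 -0.2930341   0.72541672 -0.8798655  -0.11533818  1.92717656
  0.06744956 -1.83172934] [-0.1  -0.56  3.55  3.55]
```

Run:
```python
from fit import *
for uv in [(107,277),(250,277),(112,122),(250,120),(404,275),(500,275),(408,122),(500,122)]: print(uv,np.round(ray(cT,[U(*uv)],.063)[0],4))
im=cv2.imread('pics/top0.png')
def cyl(cx,cy,L,yaw=0,z=.063,r=.034):
    P=[]
    for e in (-L/2,L/2):
        for a in np.linspace(0,2*np.pi,60): P.append([cx+r*np.cos(a)-e*np.sin(yaw),cy+e,z+r*np.sin(a)])
    return P
for c in [(.5355,.417,.06),(.537,.328,.036)]:
    for u in proj(cT,cyl(*c)): 
        cv2.circle(im,tuple(int(v) for v in np.round(u*8)),3,(0,0,255) if 0 else (0,255,0),-1,shift=3) if 0 else None
big=cv2.resize(im[230:290,140:240],None,fx=7,fy=7,interpolation=cv2.INTER_CUBIC)
for c in [(.5355,.417,.06),(.537,.328,.036)]:
    for u in proj(cT,cyl(*c)):
        v=(u+.5-[140,230])*7; cv2.circle(big,tuple(int(k) for k in v),1,(0,255,0),-1)
cv2.imwrite('pics/ov1.png',big)
s=cam('scene')
for n,p in dict(bottle=(270,240,.1)).items(): print(n,ray(cT,[p[:2]],p[2]))
print('ball',ray(cT,[(303,201)],.42), 'bottle cap',ray(cT,[(279,230)],.2))
```

```text
(107, 277) [0.5055 0.4527 0.063 ]
(250, 277) [0.5051 0.3934 0.063 ]
(112, 122) [0.5699 0.4514 0.063 ]
(250, 120) [0.5703 0.3941 0.063 ]
(404, 275) [0.5055 0.3296 0.063 ]
(500, 275) [0.5051 0.2899 0.063 ]
(408, 122) [0.569  0.3284 0.063 ]
(500, 122) [0.5687 0.2902 0.063 ]
bottle [[0.589935   0.14508214 0.1       ]]
ball [[0.63771446 0.06271883 0.42      ]] bottle cap [[0.60510005 0.11792375 0.2       ]]
```

```bash
cat >> h.py <<'E'
def plan(targets,yaw=None,o=None):
    """world targets list -> tool-axis mm shifts from current pose, turn rad"""
    o=o or ctrl.get_obs(); M=R.from_euler('xyz',o['orientation'],degrees=True).as_matrix()
    y=np.degrees(np.arctan2(M[1,0],M[0,0]))
    print('at',np.round(o['tool_pos'],4),'yaw',round(y,2),'toolY',np.round(M[:,1],3),'t',round(o['clock'],2),'F',np.round(o['force'],1))
    for t in targets: print(t,np.round(M.T@(np.array(t)-o['tool_pos'])*1e3,1))
    if yaw is not None: print('turn',round(-np.radians((yaw-y+180)%360-180),3))
E
python3 -c "
from h import *
plan([(.45,-.35,.34),(.47,.15,.36),(.537,.416,.25)],180)"
```

```text
at [ 0.2651 -0.9261  0.1985] yaw 106.0 toolY [ 0.012 -0.063 -0.998] t 2.05 F [-0.1 -1.3  2. ]
(0.45, -0.35, 0.34) [ 492.6 -175.5 -335.5]
(0.47, 0.15, 0.36) [ 965.5 -226.9 -492.3]
(0.537, 0.416, 0.25) [1209.3 -133.2 -630.5]
turn -1.292
```

```bash
python3 -m crank '[[[-1,49,-25,-33,-0.13],[-1,98,-50,-67,-0.26],[-1,147,-75,-100,-0.39],[-1,196,-100,-134,-0.52],[-1,245,-120,-168,-0.65],[-1,294,-140,-201,-0.78],[-1,343,-150,-235,-0.91],[-1,392,-160,-268,-1.04],[-1,441,-170,-302,-1.17],[-1,492,-176,-335,-1.29],[-1,549,-182,-354,-1.29],[-1,606,-188,-373,-1.29]]]'; python3 -c "
from h import *
plan([(.47,.15,.36),(.537,.416,.25)],180)"
```

```text
clock: 3.55
tool_pos: [0.4548, -0.2294, 0.3476]
orientation: [-86.5, 1.0, 179.9]
force: [0.6, 0.8, 0.9]
opening: 0.0879
at [ 0.4548 -0.2294  0.3476] yaw 179.92 toolY [ 0.017 -0.061 -0.998] t 3.55 F [0.6 0.8 0.9]
(0.47, 0.15, 0.36) [ -14.9  -35.1 -378. ]
(0.537, 0.416, 0.25) [ -79.6   59.7 -650.3]
turn -0.001
```

```bash
python3 -c "
from h import *
snap('wrist','w1')"; python3 -m crank '[[[-1,-2,-6,-60,0],[-1,-4,-12,-120,0],[-1,-7,-18,-180,0],[-1,-9,-24,-240,0],[-1,-12,-30,-300,0],[-1,-15,-35,-360,0],[-1,-20,-30,-420,0],[-1,-34,-15,-480,0],[-1,-48,5,-538,0],[-1,-62,25,-595,0],[-1,-76,45,-640,0],[-1,-79,56,-650,0]]]'; python3 -c "
from h import *
snap('wrist','w2')
plan([(.537,.416,.15),(.537,.416,.05)],180)"
```

```text
clock: 5.1
tool_pos: [0.5362, 0.4164, 0.2507]
orientation: [-86.7, 0.7, 180.0]
force: [0.6, -0.8, 0.0]
opening: 0.0874
at [0.536  0.4158 0.2494] yaw 179.97 toolY [ 0.011 -0.06  -0.998] t 5.15 F [ 0.1  0.2 -1.5]
(0.537, 0.416, 0.15) [ 0.1 99.2 -6.1]
(0.537, 0.416, 0.05) [  1.2 199.  -12.1]
turn -0.0
```

Run:
```python
from h import *
o=ctrl.get_obs(); c=cam('wrist',o)
im=cv2.imread('pics/w2.png')
print('tcp',proj(c,o['tool_pos']))
for e,cen in [(.03,(.537,.416,.063)),(.018,(.537,.31,.063))]:
  for s in (-1,1):
    for a in np.linspace(0,2*np.pi,50):
        u=proj(c,[cen[0]+.034*np.cos(a),cen[1]+s*e,cen[2]+.034*np.sin(a)])[0]
        cv2.circle(im,tuple(int(round(v)) for v in u),1,(0,255,0),-1)
cv2.imwrite('pics/w2o.png',cv2.resize(im[50:300,220:420],None,fx=3,fy=3)[:600])
```

```text
tcp [[320.1429803  305.51821693]]
```

```bash
python3 -m crank '[[[-1,0,60,-4,0],[-1,0,120,-7,0],[-1,0,170,-10,0],[-1,0,198,-12,0],[-1,0,198,-12,0],[1,0,198,-12,0],[1,0,198,-12,0],[1,0,198,-12,0],[1,0,198,-12,0]]]';  python3 -c "
from h import *
plan([(.537,.416,.15),(.537,.416,.05)],180)"
```

```text
clock: 6.28
tool_pos: [0.5384, 0.4148, 0.0542]
orientation: [-86.7, 0.7, 179.9]
force: [-4.1, 0.2, 7.3]
opening: 0.0678
at [0.5384 0.4148 0.0542] yaw 179.91 toolY [ 0.012 -0.058 -0.998] t 6.28 F [-4.1  0.2  7.3]
(0.537, 0.416, 0.15) [  0.2 -95.7   4.4]
(0.537, 0.416, 0.05) [ 1.4  4.1 -1.4]
turn -0.002
```

```bash
python3 -c "
from h import *
plan([(.538,.415,.20),(.46,.30,.36),(.45,.10,.36),(.5,-.03,.36)],180)"
```

```text
at [0.5384 0.4148 0.0542] yaw 179.91 toolY [ 0.012 -0.058 -0.998] t 6.28 F [-4.1  0.2  7.3]
(0.538, 0.415, 0.2) [  -1.4 -145.6    8.3]
(0.46, 0.3, 0.36) [  74.5 -299.5  132.6]
(0.45, 0.1, 0.36) [  84.2 -288.   332.3]
(0.5, -0.03, 0.36) [  34.  -279.8  462. ]
turn -0.002
```

```bash
python3 -m crank '[[[1,0,-20,1,0],[1,0,-70,4,0],[1,0,-125,7,0],[1,10,-175,15,0],[1,30,-220,45,0],[1,50,-260,85,0],[1,74,-299,132,0],[1,78,-295,190,0],[1,81,-291,250,0],[1,84,-288,310,0],[1,78,-285,365,0],[1,58,-282,415,0]]]'; python3 -m crank '[[[1,-25,4,47,0],[1,-25,4,47,0],[1,-25,4,47,0]]]'; python3 -c "
from h import *
print(ctrl.get_obs()['opening'])
o,im=snap('wrist','w3'); np.save('o3.npy',o,allow_pickle=True)
plan([(.5,-.03,.36)],185.1,o)"
```

```text
clock: 7.78
tool_pos: [0.4754, 0.0151, 0.3592]
orientation: [-86.7, 0.8, 180.0]
force: [1.6, 2.3, -2.1]
opening: 0.0673
clock: 8.15
tool_pos: [0.5008, -0.0305, 0.357]
orientation: [-86.6, 0.6, 179.8]
force: [1.2, 0.2, -1.9]
opening: 0.0673
0.0673237330777858
at [ 0.5008 -0.0305  0.357 ] yaw 179.83 toolY [ 0.011 -0.06  -0.998] t 8.15 F [ 1.2  0.2 -1.9]
(0.5, -0.03, 0.36) [ 0.8 -3.  -0.3]
turn -0.092
```

```bash
python3 -c "
from h import *
im=cv2.cvtColor(cv2.imread('pics/w3.png'),cv2.COLOR_BGR2RGB)
crop(im,160,45,195,195,3,'w3c')"
python3 - <<'E'
from fit import *
o=np.load('o3.npy',allow_pickle=True).item(); cW=cam('wrist',o)
W=lambda a,b: np.array([a/3+160,b/3+45])-.33
obsT=[(cT,(102.5,100,12),T(47,112)),(cT,(-102.5,100,12),T(100,652)),(cT,(102.5,-100,12),T(568,62)),
(cT,(-40,90,146),T(137,480)),(cT,(-40,-90,146),T(660,425))]
obsW=[(cW,(102.5,-100,12),W(65,136)),(cW,(102.5,100,12),W(136,562)),(cW,(-40,-90,146),W(335,38)),(cW,(-40,90,146),W(397,571)),(cW,(-102,-90,146),W(518,20)),(cW,(-102,90,146),W(559,557))]
for n,ob in (('W',obsW),('TW',obsT+obsW)):
    p,r=fit(ob,[.58,-.104,.09]); print(n,p,np.degrees(p[2]),np.round(r,1).tolist())
p=np.array([.58,-.104,.09]) if 0 else p
np.save('disp.npy',p)
c,s=np.cos(p[2]),np.sin(p[2]);f=lambda x,y,z:(p[0]+c*x/1e3-s*y/1e3,p[1]+s*x/1e3+c*y/1e3,z/1e3)
for n,P in dict(seat=(45,17,67),wheel=(-58,30,50)).items(): print(n,np.round(f(*P),4))
def dl(cm,uv,z):
    w=ray(cm,[uv],z)[0]-[p[0],p[1],0]; return np.round([(c*w[0]+s*w[1])*1e3,(-s*w[0]+c*w[1])*1e3],1)
print('guide top',dl(cW,W(15,257),.113),dl(cW,W(15,268),.113),dl(cW,W(265,225),.113),'arm end',dl(cW,W(352,222),.05))
print('cheek top',dl(cW,W(60,490),.105), dl(cW,W(60,480),.105))
g=ctrl.find_in('wrist','guide');print(g[:1]); print(ctrl.find_in('wrist','wide_roll')[:1])
im=cv2.imread('pics/w3.png')
E
```

```text
W [ 0.58186134 -0.10509617  0.09523064] 5.456313861857067 [[-1.4, -1.0], [-0.3, 0.8], [-0.8, -0.2], [-0.4, 1.6], [1.6, -1.3], [2.5, 1.0]]
TW [ 0.58146466 -0.10496355  0.09452778] 5.416042743540543 [[-0.2, -0.5], [0.4, 0.3], [0.6, -0.8], [-0.3, -0.9], [0.7, -0.8], [-1.1, -1.0], [-0.1, 0.8], [-0.3, -0.1], [-0.1, 1.8], [2.1, -1.0], [2.8, 1.2]]
seat [ 0.6247 -0.0838  0.067 ]
wheel [ 0.5209 -0.0806  0.05  ]
guide top [ 91.3 -37.2] [ 92.  -33.3] [ -3.2 -38.8] arm end [-28. -44.]
cheek top [93.9 51.1] [93.2 47.1]
[{'extent': [168.1, 115.4, 106.9, 18.0], 'confidence': 0.86}]
[{'extent': [242.9, 235.1, 155.5, 161.7], 'confidence': 0.67}]
```

Run:
```python
from h import *
snap('top','t1'); snap('scene','s1')
o=ctrl.get_obs(); print(o['joint_pos'])
for n in ('top','scene'): print(n, proj(cam(n),[o['tool_pos'],(.638,.063,.42),(.64,-.091,.06),o['tool_pos']+[0,0,.3]]).round().tolist())
```

```text
[ 2.18967546e+01 -7.01081634e-02 -9.67053815e+00  3.47047926e+00
 -8.10737772e+01 -2.24686171e+01]
top [[351.0, 276.0], [303.0, 201.0], [365.0, 221.0], [371.0, 276.0]]
scene [[361.0, 183.0], [302.0, 151.0], [347.0, 224.0], [366.0, 79.0]]
```

Run:
```python
from fit import *
def tri(a,b):
    P=[]
    for c in (cT,cS):
        K,d,T=c; Ti=np.linalg.inv(T)[:3]; P.append(Ti)
    u=[cv2.undistortPoints(np.array([[q]],float),c[0],c[1]).reshape(2,1) for q,c in ((a,cT),(b,cS))]
    X=cv2.triangulatePoints(P[0],P[1],u[0],u[1]).ravel(); X=X[:3]/X[3]
    return X.round(4),proj(cT,X)[0].round(1),proj(cS,X)[0].round(1)
print('disc',tri((365,283),(361,19)))
for a,b in [((304,201),(300,156)),((304,201),(301,158)),((304,201),(299,153))]: print('ball',tri(a,b))
im=cv2.cvtColor(cv2.imread('pics/scene0.png'),cv2.COLOR_BGR2RGB); crop(im,200,130,130,130,5,'c_press')
im=cv2.cvtColor(cv2.imread('pics/top0.png'),cv2.COLOR_BGR2RGB); crop(im,230,80,100,140,5,'c_press2')
im=cv2.cvtColor(cv2.imread('pics/s1.png'),cv2.COLOR_BGR2RGB); crop(im,250,0,200,210,4,'c_arm')
```

```text
disc (array([ 0.4937, -0.0038,  0.7993]), array([364.5, 282.6]), array([361.3,  19. ]))
ball (array([0.6423, 0.0633, 0.4007]), array([302.7, 200.1]), array([301.1, 156.1]))
ball (array([0.6425, 0.0622, 0.3935]), array([303.4, 200.5]), array([301.6, 158. ]))
ball (array([0.6415, 0.0645, 0.4114]), array([302. , 199.6]), array([300.7, 153.1]))
```

Run:
```python
from fit import *
for uv in [(0,479),(120,470),(0,300),(0,200),(200,479),(90,440)]: print('S',uv,ray(cS,[uv],0.2)[0].round(2),ray(cS,[uv],-.7)[0].round(2))
for uv in [(0,240),(0,479),(90,240)]: print('T',uv,ray(cT,[uv],0.2)[0].round(2),ray(cT,[uv],-.4)[0].round(2))
for P in [(.3,.9,.2),(.25,.75,.3),(.3,.95,.6),(.2,.9,.2)]: print(P,proj(cS,P).round(),proj(cT,P).round())
```

```text
S (0, 479) [0.36 0.96 0.2 ] [ 0.94  1.21 -0.7 ]
S (120, 470) [0.24 0.77 0.2 ] [ 0.72  0.86 -0.7 ]
S (0, 300) [0.82 0.85 0.2 ] [ 1.78  1.02 -0.7 ]
S (0, 200) [1.21 0.76 0.2 ] [ 2.49  0.85 -0.7 ]
S (200, 479) [0.13 0.65 0.2 ] [ 0.52  0.64 -0.7 ]
S (90, 440) [0.34 0.79 0.2 ] [ 0.89  0.91 -0.7 ]
T (0, 240) [0.59 0.74 0.2 ] [ 0.63  1.1  -0.4 ]
T (0, 479) [0.06 0.73 0.2 ] [-0.17  1.09 -0.4 ]
T (90, 240) [0.59 0.54 0.2 ] [ 0.63  0.79 -0.4 ]
(0.3, 0.9, 0.2) [[ 42. 488.]] [[-73. 370.]]
(0.25, 0.75, 0.3) [[112. 441.]] [[-36. 403.]]
(0.3, 0.95, 0.6) [[-117.  407.]] [[-294.  415.]]
(0.2, 0.9, 0.2) [[ 57. 535.]] [[-73. 415.]]
```

```bash
python3 -c "
from h import *
plan([(.46,.25,.5),(.25,.5,.62),(.04,.6,.66),(.04,.72,.66)],180)"
```

```text
at [ 0.5011 -0.0293  0.3572] yaw -179.99 toolY [ 0.012 -0.06  -0.998] t 8.4 F [-0.1 -1.1 -1.6]
(0.46, 0.25, 0.5) [  39.3 -159.7 -270.3]
(0.25, 0.5, 0.62) [ 247.9 -296.9 -512.5]
(0.04, 0.6, 0.66) [ 457.4 -345.2 -609.8]
(0.04, 0.72, 0.66) [ 457.4 -352.4 -729.6]
turn 0.0
```

```bash
python3 -m crank '[[[1,7,-28,-48,0],[1,14,-56,-96,0],[1,21,-84,-142,0],[1,28,-112,-188,0],[1,39,-140,-232,0],[1,60,-165,-275,0],[1,95,-190,-318,0],[1,133,-215,-358,0],[1,172,-240,-398,0],[1,210,-265,-436,0],[1,248,-290,-474,0],[1,290,-305,-508,0]]]'; python3 -m crank '[[[1,42,-10,-32,0],[1,84,-20,-64,0],[1,126,-30,-96,0],[1,166,-40,-104,0],[1,166,-42,-140,0],[1,166,-42,-160,0]]]'; python3 -c "
from h import *
print(ctrl.get_obs()['joint_pos'])
plan([(.04,.6,.66),(.04,.72,.66)],180)"
```

```text
clock: 9.9
tool_pos: [0.2069, 0.497, 0.6286]
orientation: [-86.6, 0.7, 180.0]
force: [1.4, 1.0, -2.8]
opening: 0.0675
clock: 10.65
tool_pos: [0.0403, 0.6559, 0.6466]
orientation: [-86.5, 0.8, -179.9]
force: [-0.9, 0.7, -3.9]
opening: 0.0675
[ 1.03421231e+02  3.03206740e+01  7.16315282e+01 -8.26881131e-02
 -1.34870890e+02 -1.03412449e+02]
at [0.0403 0.6559 0.6466] yaw -179.91 toolY [ 0.013 -0.061 -0.998] t 10.65 F [-0.9  0.7 -3.9]
(0.04, 0.6, 0.66) [  0.2 -10.   56.6]
(0.04, 0.72, 0.66) [ -0.  -17.2 -63.2]
turn 0.002
```

```bash
python3 -m crank '[[[1,0,0,-60,0],[1,0,0,-120,0]]]'; python3 -c "
from h import *
print(ctrl.get_obs()['joint_pos'])
plan([(.04,.72,.66)],180)"
```

```text
clock: 10.9
tool_pos: [0.0411, 0.7217, 0.6029]
orientation: [-88.9, 1.2, 180.0]
force: [-0.4, 0.1, -2.3]
opening: 0.0674
[ 102.61152064   34.18338826   71.5401462     1.14992348 -128.69114051
 -101.96303732]
at [0.0411 0.7217 0.6029] yaw 179.95 toolY [ 0.02  -0.019 -1.   ] t 10.9 F [-0.4  0.1 -2.3]
(0.04, 0.72, 0.66) [ -0.1 -57.    2.8]
turn -0.001
```

```bash
python3 -m crank '[[[1,0,-50,-60,0],[1,0,-100,-120,0],[1,0,-100,-120,0]]]'; python3 -c "
from h import *
print(ctrl.get_obs()['joint_pos'])
plan([(.04,.72,.66)],180)"
```

```text
clock: 11.28
tool_pos: [0.0375, 0.7421, 0.6025]
orientation: [-91.6, 1.7, 179.9]
force: [0.2, -0.8, -1.6]
opening: 0.0674
[ 103.13251635   34.6128813    71.7067893     2.52414374 -125.89420808
 -101.68806364]
at [0.0375 0.7421 0.6025] yaw 179.92 toolY [ 0.03   0.028 -0.999] t 11.28 F [ 0.2 -0.8 -1.6]
(0.04, 0.72, 0.66) [ -4.3 -57.9  20.5]
turn -0.001
```

```bash
python3 -m crank '[[[1,20,-20,-60,0],[1,40,-40,-120,0],[1,60,-60,-180,0],[1,80,-80,-240,0]]]'; python3 -c "
from h import *
print(ctrl.get_obs()['joint_pos'])
plan([(.04,.72,.66)],180)"
```

```text
clock: 11.78
tool_pos: [-0.0149, 0.8039, 0.5596]
orientation: [-94.2, 2.1, 179.9]
force: [0.6, -0.1, -2.1]
opening: 0.0673
[ 106.38702024   38.28519658   71.66560527    3.69715321 -119.92707658
 -104.46078672]
at [-0.0149  0.8039  0.5596] yaw 179.91 toolY [ 0.037  0.073 -0.997] t 11.78 F [ 0.6 -0.1 -2.1]
(0.04, 0.72, 0.66) [ -58.7 -104.1   76.5]
turn -0.002
```

```bash
python3 -m crank '[[[1,25,-20,-55,0]]]'; python3 -m crank '[[[1,25,-20,-55,0]]]'; python3 -c "
from h import *
print(ctrl.get_obs()['joint_pos'])
plan([(.04,.72,.66)],180)"
```

```text
clock: 11.9
tool_pos: [-0.037, 0.8251, 0.5527]
orientation: [-96.3, 2.3, 179.8]
force: [-0.5, -0.1, -2.0]
opening: 0.0674
clock: 12.02
tool_pos: [-0.0607, 0.8451, 0.5469]
orientation: [-98.5, 2.5, 179.8]
force: [-0.4, -0.1, -2.6]
opening: 0.0676
[ 109.48885959   39.89088035   71.65593608    5.65330976 -114.50124262
 -106.7921218 ]
at [-0.0607  0.8451  0.5469] yaw 179.84 toolY [ 0.043  0.147 -0.988] t 12.03 F [-0.4 -0.1 -2.6]
(0.04, 0.72, 0.66) [-105.8 -125.8  107.5]
turn -0.003
```

```bash
python3 -c "
from h import *
snap('wrist','w4');snap('scene','s2')"
python3 -c "
from h import *
plan([(-.1,.55,.72),(-.33,.28,.8)],230)"
```

```text
at [-0.0633  0.8455  0.5446] yaw -179.97 toolY [ 0.043  0.144 -0.989] t 12.12 F [-0.1  0.3 -3. ]
(-0.1, 0.55, 0.72) [  29.2 -217.5  267. ]
(-0.33, 0.28, 0.8) [ 255.7 -345.3  521.1]
turn -0.872
```

```bash
python3 -m crank '[[[1,5,-36,45,-0.1],[1,10,-72,90,-0.2],[1,15,-108,134,-0.3],[1,20,-145,178,-0.4],[1,25,-181,222,-0.5],[1,30,-217,267,-0.6],[1,67,-238,309,-0.7],[1,105,-260,351,-0.8],[1,143,-281,394,-0.87],[1,181,-302,436,-0.87],[1,218,-324,478,-0.87],[1,256,-345,521,-0.87]]]'; python3 -c "
from h import *
print(ctrl.get_obs()['joint_pos'])
o=ctrl.get_obs();d=np.array([-.76,.64,0])*.06
plan([tuple(o['tool_pos']+d),tuple(o['tool_pos']+d+[0,0,.03])],180)"
```

```text
clock: 13.62
tool_pos: [-0.3277, 0.2773, 0.8028]
orientation: [-93.7, 8.0, -130.4]
force: [-2.2, 1.7, -1.2]
opening: 0.0678
[ 174.25204081    9.61460722   59.63268193   13.70659804 -140.69926845
 -113.83162029]
at [-0.3277  0.2773  0.8028] yaw -130.41 toolY [ 0.041  0.147 -0.988] t 13.62 F [-2.2  1.7 -1.2]
(np.float64(-0.3732968496061967), np.float64(0.3156889047253907), np.float64(0.8027508627156968)) [  0.3   3.8 -59.5]
(np.float64(-0.3732968496061967), np.float64(0.3156889047253907), np.float64(0.8327508627156969)) [ -3.8 -25.9 -61.4]
turn 0.865
```

```bash
python3 -m crank '[[[1,-12,-15,-58,0],[1,-24,-25,-110,0]]]'; python3 -c "
from h import *
print(ctrl.get_obs()['joint_pos'])
plan([],180)"; python3 -m crank '[[[1,-5,-15,-58,0]]]';python3 -m crank '[[[1,0,-15,-58,0]]]'; python3 -c "
from h import *
print(ctrl.get_obs()['joint_pos'])
plan([],180)"
```

```text
clock: 13.88
tool_pos: [-0.3844, 0.3472, 0.7863]
orientation: [-94.3, 9.0, -129.9]
force: [-2.1, 0.7, -3.5]
opening: 0.0675
[ 166.77597691   19.97253152   71.27710199   15.75195288 -140.39462333
 -104.08420526]
at [-0.3844  0.3472  0.7863] yaw -129.89 toolY [ 0.042  0.168 -0.985] t 13.88 F [-2.1  0.7 -3.5]
turn 0.875
clock: 14.0
tool_pos: [-0.4062, 0.3753, 0.7774]
orientation: [-96.4, 9.2, -130.4]
force: [1.3, 0.2, -1.5]
opening: 0.0672
clock: 14.12
tool_pos: [-0.4341, 0.3977, 0.7652]
orientation: [-98.0, 9.7, -130.6]
force: [-0.7, 0.1, -2.4]
opening: 0.0671
[ 164.00101032   23.37466963   71.70656362   16.82603394 -133.7449653
 -101.74585908]
at [-0.4341  0.3977  0.7652] yaw -130.58 toolY [ 0.003  0.217 -0.976] t 14.12 F [-0.7  0.1 -2.4]
turn 0.862
```

```bash
python3 -m crank '[[[1,25,-15,-50,0]]]';python3 -m crank '[[[1,20,-15,-50,0]]]'; python3 -c "
from h import *
print(ctrl.get_obs()['joint_pos'])
plan([(-.1,.45,.74),(.3,.42,.55),(.47,.2,.42),(.5,0,.40)],180)"
```

```text
clock: 14.25
tool_pos: [-0.4732, 0.3976, 0.7533]
orientation: [-99.3, 10.1, -130.8]
force: [0.6, -0.2, -2.2]
opening: 0.0674
clock: 14.38
tool_pos: [-0.5089, 0.3991, 0.7421]
orientation: [-100.8, 10.4, -130.7]
force: [-0.0, -0.2, -2.2]
opening: 0.0678
[ 167.00544137   26.60258302   71.67973152   18.22716013 -128.73255636
 -104.47411675]
at [-0.5089  0.3991  0.7421] yaw -130.7 toolY [-0.026  0.256 -0.966] t 14.38 F [-0.  -0.2 -2.2]
(-0.1, 0.45, 0.74) [-299.9    4.5  282.6]
(0.3, 0.42, 0.55) [-499.7  170.1  642.6]
(0.47, 0.2, 0.42) [-421.2  234.9  932.2]
(0.5, 0, 0.4) [-287.7  202.2 1081.9]
turn 0.86
```

```bash
python3 -c "
from h import *
plan([(-.12,.48,.72),(.25,.5,.5),(.5,.43,.28),(.538,.414,.16)],180)"
```

```text
at [-0.5089  0.3991  0.7421] yaw -130.7 toolY [-0.026  0.256 -0.966] t 14.38 F [-0.  -0.2 -2.2]
(-0.12, 0.48, 0.72) [-305.8   32.   252.5]
(0.25, 0.5, 0.5) [-518.3  240.2  564.3]
(0.5, 0.43, 0.28) [-586.7  428.3  839.4]
(0.538, 0.414, 0.16) [-577.4  539.2  900.5]
turn 0.86
```

```bash
python3 -m crank '[[[1,-44,5,36,0.07],[1,-87,9,72,0.15],[1,-131,14,108,0.23],[1,-175,18,144,0.31],[1,-218,23,180,0.39],[1,-262,27,216,0.47],[1,-306,32,252,0.55],[1,-336,62,297,0.63],[1,-367,91,342,0.71],[1,-397,121,386,0.79],[1,-427,151,431,0.86],[1,-458,180,475,0.86]]]'; python3 -c "
from h import *
plan([(.25,.5,.5),(.5,.43,.28),(.538,.414,.16)],180)"
```

```text
clock: 15.88
tool_pos: [0.147, 0.4933, 0.564]
orientation: [-104.9, -1.2, -178.9]
force: [-0.3, 1.3, -1.7]
opening: 0.0675
at [0.147  0.4933 0.564 ] yaw -178.86 toolY [-0.026  0.257 -0.966] t 15.88 F [-0.3  1.3 -1.7]
(0.25, 0.5, 0.5) [-104.4   60.9   11.5]
(0.5, 0.43, 0.28) [-357.6  248.9  139.3]
(0.538, 0.414, 0.16) [-397.9  359.7  186.2]
turn 0.02
```

```bash
python3 -m crank '[[[1,-50,31,8,0.02],[1,-104,61,18,0.02],[1,-155,98,42,0.02],[1,-206,136,67,0.02],[1,-257,174,91,0.02],[1,-308,212,115,0.02],[1,-358,249,139,0.02],[1,-378,305,163,0.02],[1,-398,360,186,0.02],[1,-398,360,186,0.02]]]'; python3 -c "
from h import *
o,im=snap('wrist','w5')
plan([(.538,.414,.065),(.538,.414,.054),(.538,.414,.051)],180,o)"
```

```text
clock: 17.12
tool_pos: [0.5361, 0.4133, 0.1563]
orientation: [-104.6, -1.7, 180.0]
force: [-0.2, 0.7, -1.5]
opening: 0.0674
at [0.5361 0.4133 0.1563] yaw 180.0 toolY [-0.029  0.252 -0.967] t 17.12 F [-0.2  0.7 -1.5]
(0.538, 0.414, 0.065) [-4.6 88.4 22.3]
(0.538, 0.414, 0.054) [-5.  99.  25.1]
(0.538, 0.414, 0.051) [ -5.1 101.9  25.8]
turn -0.0
```

```bash
python3 -m crank '[[[1,-3,45,11,0],[1,-4,75,19,0],[1,-5,88,22,0],[1,-5,93,24,0],[1,-5,97,25,0],[1,-5,100,25,0]]]'; python3 -m crank '[[[1,0,2,0,0],[1,0,2,0,0]]]'; python3 -c "
from h import *
o,im=snap('wrist','w6')
plan([(.538,.414,.054)],180,o)"
```

```text
clock: 17.92
tool_pos: [0.5399, 0.419, 0.0607]
orientation: [-105.1, -1.3, -179.8]
force: [-6.4, 2.2, 13.7]
opening: 0.0673
clock: 18.18
tool_pos: [0.5398, 0.4204, 0.0596]
orientation: [-105.1, -1.2, -179.8]
force: [-5.6, 2.4, 11.5]
opening: 0.0675
at [0.5398 0.4204 0.0596] yaw -179.81 toolY [-0.022  0.261 -0.965] t 18.18 F [-5.6  2.4 11.5]
(0.538, 0.414, 0.054) [1.7 3.8 7.6]
turn 0.003
```

```bash
python3 -m crank '[[[-1,0,0,0,0],[-1,0,0,0,0],[-1,0,0,0,0],[-1,0,0,0,0]]]'; python3 -c "
from h import *
o,im=snap('wrist','w7'); np.save('o7.npy',o,allow_pickle=True)
plan([(.538,.414,.054)],180,o)"
```

```text
clock: 18.73
tool_pos: [0.5387, 0.4174, 0.0551]
orientation: [-104.8, -1.5, -179.9]
force: [0.4, -0.1, 0.8]
opening: 0.087
at [0.5387 0.4174 0.0551] yaw -179.89 toolY [-0.026  0.256 -0.966] t 18.73 F [ 0.4 -0.1  0.8]
(0.538, 0.414, 0.054) [0.7 0.2 3.6]
turn 0.002
```

Run:
```python
from h import *
from scipy.optimize import least_squares
o=np.load('o7.npy',allow_pickle=True).item(); c=cam('wrist',o)
s=least_squares(lambda q: proj(c,[q[0],q[1],.063])[0]-[313.5,284.5],[.538,.386]); print(s.x, s.fun)
im=cv2.imread('pics/w7.png')
for a in np.linspace(0,2*np.pi,80):
    for r in (.034,.0125):
        u=proj(c,[s.x[0]+r*np.cos(a),s.x[1],.063+r*np.sin(a)])[0]; cv2.circle(im,tuple(int(round(v)) for v in u),1,(0,255,0),-1)
cv2.imwrite('pics/w7o.png',im[200:480,150:500])
```

```text
[0.54199188 0.39807152] [-1.13686838e-13  5.68434189e-14]
```

```bash
python3 -m crank '[[[-1,-1,3.5,-9,0],[-1,-1,3.5,-9,0],[1,-1,3.5,-9,0],[1,-1,3.5,-9,0],[1,-1,3.5,-9,0],[1,-1,3.5,-9,0]]]'; python3 -m crank '[[[1,0,-30,0,0],[1,0,-70,-15,0],[1,0,-70,-15,0]]]'; python3 -c "
from h import *
o,im=snap('wrist','w8'); np.save('o8.npy',o,allow_pickle=True)
plan([(.46,.32,.40),(.45,.10,.40),(.5,-.03,.38),(.64,-.09,.36)],185.4,o)"
```

```text
clock: 19.52
tool_pos: [0.5397, 0.427, 0.0541]
orientation: [-104.8, -1.5, -179.9]
force: [-0.3, 0.6, -1.2]
opening: 0.0679
clock: 19.9
tool_pos: [0.5432, 0.4252, 0.1297]
orientation: [-105.1, -1.2, -179.9]
force: [0.8, 0.2, -2.3]
opening: 0.0682
at [0.5432 0.4252 0.1297] yaw -179.85 toolY [-0.021  0.26  -0.965] t 19.9 F [ 0.8  0.2 -2.3]
(0.46, 0.32, 0.4) [  89.2 -286.6   31.5]
(0.45, 0.1, 0.4) [  99.7 -343.6  244. ]
(0.5, -0.03, 0.38) [  49.7 -359.1  374.6]
(0.64, -0.09, 0.36) [ -90.6 -358.3  437.3]
turn -0.092
```

```bash
python3 -m crank '[[[1,5,-58,-12,0],[1,20,-115,-15,0],[1,40,-172,-8,0],[1,60,-225,5,0],[1,80,-275,25,0],[1,92,-300,75,-0.01],[1,95,-315,130,-0.02],[1,97,-330,187,-0.03],[1,99,-343,244,-0.04],[1,80,-350,295,-0.05],[1,62,-355,345,-0.06],[1,40,-359,385,-0.06]]]'; python3 -c "
from h import *
plan([(.639,-.0945,.34),(.639,-.0945,.16)],183.4)"
```

```text
clock: 21.45
tool_pos: [0.5086, -0.0422, 0.3734]
orientation: [-104.9, -0.7, -176.6]
force: [0.4, 0.9, -2.8]
opening: 0.0679
at [ 0.5086 -0.0422  0.3734] yaw -176.6 toolY [-0.027  0.257 -0.966] t 21.45 F [ 0.4  0.9 -2.8]
(0.639, -0.0945, 0.34) [-127.4   15.3   66.1]
(0.639, -0.0945, 0.16) [-129.7  189.2  112.5]
turn 0.0
```

```bash
python3 -m crank '[[[1,-55,5,25,0],[1,-105,10,50,0],[1,-127,15,66,0],[1,-128,60,78,0],[1,-129,105,90,0],[1,-129,135,98,0],[1,-129,135,98,0]]]'; python3 -c "
from h import *
o,im=snap('wrist','w9'); np.save('o9.npy',o,allow_pickle=True); snap('scene','s9'); snap('top','t9')
plan([(.639,-.0945,.16),(.639,-.0945,.0645)],183.4,o)"
```

```text
clock: 22.32
tool_pos: [0.6374, -0.0922, 0.2136]
orientation: [-105.0, -1.1, -176.6]
force: [0.2, -0.5, -1.4]
opening: 0.0679
at [ 0.6374 -0.0922  0.2136] yaw -176.58 toolY [-0.033  0.257 -0.966] t 22.32 F [ 0.2 -0.5 -1.4]
(0.639, -0.0945, 0.16) [-2.4 51.1 16.1]
(0.639, -0.0945, 0.0645) [ -4.2 143.3  40.8]
turn 0.0
```

Run:
```python
from fit import *
o=np.load('o9.npy',allow_pickle=True).item()
M=R.from_euler('xyz',o['orientation'],degrees=True).as_matrix(); J=o['tool_pos']-.396*M[:,1]
q=ctrl.get_obs()['joint_pos']; print(q, 'J',J)
# joint5 axis direction: perp to toolY, roughly left of q1 heading
h=np.radians(q[0]); left=np.array([-np.sin(h),np.cos(h),0]); l=left-M[:,1]*(left@M[:,1]); l/=np.linalg.norm(l)
for t in (0.1,.19,.25): print(t,(J+t*l).round(3), proj(cT,J+t*l).round(), proj(cS,J+t*l).round())
for uv in [(300,160),(303,190),(318,190),(490,168)]: print(uv,ray(cT,[uv],.62)[0].round(3),ray(cT,[uv],.55)[0].round(3))
# refine dispenser with wrist pic: base corners, plate
cW=cam('wrist',o)
p=np.array([.5815,-.105,.0945]); c,s=np.cos(p[2]),np.sin(p[2])
for n,P in dict(backR=(102.5,-100,12),frontR=(-102.5,-100,12),pBR=(-40,-90,146),pFR=(-102,-90,146),r1=(67,-55,34),guideB=(92,-33,113),guideF=(-2,-33,113),gB5=(92,-38,113),wheeltop=(-58,30,85)).items():
    print(n,proj(cW,[p[0]+c*P[0]/1e3-s*P[1]/1e3,p[1]+s*P[0]/1e3+c*P[1]/1e3,P[2]/1e3]).round(1))
im=cv2.cvtColor(cv2.imread('pics/w9.png'),cv2.COLOR_BGR2RGB); crop(im,240,30,270,220,3,'w9c')
```

```text
[ -0.38804507  21.28974631   5.48771965 -15.24385714 -76.22264884
   7.68257876] J [ 0.65066355 -0.19403925  0.59603252]
0.1 [ 0.652 -0.097  0.622] [[414. 170.]] [[349.  57.]]
0.19 [ 0.654 -0.01   0.645] [[355. 166.]] [[319.  59.]]
0.25 [0.655 0.048 0.66 ] [[313. 162.]] [[298.  60.]]
(300, 160) [0.667 0.066 0.62 ] [0.683 0.066 0.55 ]
(303, 190) [0.624 0.062 0.62 ] [0.636 0.062 0.55 ]
(318, 190) [0.624 0.04  0.62 ] [0.636 0.039 0.55 ]
(490, 168) [ 0.655 -0.21   0.62 ] [ 0.67  -0.236  0.55 ]
backR [[255.5  44. ]]
frontR [[502.1  35.6]]
pBR [[497.8  67.3]]
pFR [[613.8  64.8]]
r1 [[300.9 104.3]]
guideB [[263.2 162. ]]
guideF [[401.5 156.7]]
gB5 [[262.4 154.8]]
wheeltop [[453.8 216.8]]
```

Run:
```python
from fit import *
o=np.load('o9.npy',allow_pickle=True).item()
K,d,T=cam('wrist',o)
W=lambda a,b: np.array([a/3+240,b/3+30])-.33
pts=[((102.5,-100,12),W(47,44)),((-102.5,-100,12),W(774,16)),((-40,-90,146),W(755,108)),((-2,None,113),W(476,363)),((92,None,113),W(67,383)),
((95,47,105),None)]
im=cv2.imread('pics/w9.png')
obj=[];uv=[]
for P,u in [((102.5,-100,12),W(47,44)),((-102.5,-100,12),W(774,16)),((-40,-90,146),W(755,108)),((-102,-90,146),np.array([606.,64.])),((-40,90,146),None)]:
    if u is not None: obj.append(P);uv.append(u)
# plate back edge line: crop (755,108)->(640,660): add as line constraint ; roller axes lines
L=[(( -40,146),W(640,655)),((-40,146),W(700,360))]
R1=[((67,34),W(177,200),),((67,34),W(193,450)),((23,34),W(336,200)),((23,34),W(333,450))]
from scipy.optimize import least_squares
def f(p,full=False):
    dT=R.from_rotvec(p[:3]).as_matrix(); 
    out=[]
    c,s=np.cos(p[5]),np.sin(p[5])
    def pj(P):
        P=np.array(P,float)/1e3; X=np.array([p[3]+c*P[0]-s*P[1],p[4]+s*P[0]+c*P[1],P[2]])
        T2=T.copy(); T2[:3,:3]=dT@T[:3,:3]
        return proj((K,d,T2),X)[0]
    for P,u in zip(obj,uv): out+=list(pj(P)-u)
    for (x,z),u in L+R1:
        a,b=pj((x,-80,z)),pj((x,60,z)); n=np.array([-(b-a)[1],(b-a)[0]]); n/=np.linalg.norm(n); out.append((u-a)@n)
    if full: return np.array(out)
    return np.r_[out, p[:3]/np.radians(.3),(p[3:5]-[.5815,-.105])/.002,(p[5]-.0945)/.005]
s=least_squares(f,[0,0,0,.5815,-.105,.0945],loss='soft_l1')
print(np.degrees(s.x[:3]).round(2),s.x[3:].round(4)); print(f(s.x,1).round(1))
```

```text
[ 0.06 -0.06 -0.04] [ 0.5849 -0.1047  0.0965]
[-3.7 -0.2  0.8 -0.2  0.2  1.2  2.2 -0.1  2.6  2.2 -2.  -1.9 -2.  -1.7]
```

```bash
python3 -c "
from h import *
plan([(.641,-.0942,.13),(.641,-.0942,.095),(.641,-.0942,.078),(.641,-.0942,.064)],183.4)"
```

```text
at [ 0.6403 -0.0929  0.2192] yaw -176.55 toolY [-0.024  0.256 -0.966] t 22.48 F [-0.7 -0.6 -1.3]
(0.641, -0.0942, 0.13) [-1.4 85.9 24.2]
(0.641, -0.0942, 0.095) [ -1.7 119.7  33.2]
(0.641, -0.0942, 0.078) [ -1.9 136.1  37.6]
(0.641, -0.0942, 0.064) [ -2.  149.6  41.1]
turn 0.001
```

```bash
python3 -m crank '[[[1,-1,45,12,0],[1,-1,86,24,0],[1,-1.5,112,31,0],[1,-1.7,120,33,0],[1,-1.8,128,35.5,0]]]'; python3 -m crank '[[[1,0,8,2,0],[1,0,8,2,0]]]'; python3 -c "
from h import *
plan([(.641,-.0942,.064)],183.4)"
```

```text
clock: 23.1
tool_pos: [0.6415, -0.0942, 0.0867]
orientation: [-104.9, -0.4, -176.5]
force: [0.2, 0.1, -1.4]
opening: 0.0682
clock: 23.35
tool_pos: [0.64, -0.0939, 0.077]
orientation: [-104.9, -0.6, -176.6]
force: [-0.6, 0.8, -2.2]
opening: 0.0679
at [ 0.64   -0.0939  0.077 ] yaw -176.56 toolY [-0.026  0.256 -0.966] t 23.35 F [-0.6  0.8 -2.2]
(0.641, -0.0942, 0.064) [-1.1 12.4  3.7]
turn 0.001
```

```bash
python3 -m crank '[[[1,0,5,1.3,0],[1,0,9,2.4,0],[1,0,9,2.4,0]]]'; python3 -c "
from h import *
o,im=snap('wrist','w10')
plan([(.641,-.0942,.064)],183.4)"
```

```text
clock: 23.72
tool_pos: [0.6396, -0.0939, 0.0671]
orientation: [-104.9, -0.7, -176.6]
force: [-0.5, 0.9, -2.2]
opening: 0.0682
at [ 0.6398 -0.094   0.0674] yaw -176.56 toolY [-0.026  0.256 -0.966] t 23.77 F [ 0.1  1.  -3. ]
(0.641, -0.0942, 0.064) [-1.2  3.2  1.2]
turn 0.001
```

```bash
python3 -m crank '[[[1,0,3.5,1,0],[1,0,3.5,1,0]]]'; python3 -c "
from h import *
plan([(.641,-.0942,.064)],183.4)"
```

```text
clock: 24.02
tool_pos: [0.6396, -0.094, 0.0636]
orientation: [-104.9, -0.6, -176.6]
force: [0.3, -0.3, -2.4]
opening: 0.0679
at [ 0.6396 -0.094   0.0636] yaw -176.56 toolY [-0.026  0.256 -0.966] t 24.02 F [ 0.3 -0.3 -2.4]
(0.641, -0.0942, 0.064) [-1.3 -0.5  0.2]
turn 0.001
```

```bash
python3 -m crank '[[[1,0,2,0.5,0],[1,0,3.5,1,0]]]'; python3 -c "
from h import *
plan([(.641,-.0942,.064)],183.4)"
```

```text
clock: 24.28
tool_pos: [0.6398, -0.0949, 0.0622]
orientation: [-104.8, -0.6, -176.5]
force: [-6.7, -1.9, 19.2]
opening: 0.0678
at [ 0.6398 -0.0949  0.0622] yaw -176.48 toolY [-0.025  0.255 -0.967] t 24.27 F [-6.7 -1.9 19.2]
(0.641, -0.0942, 0.064) [-1.2 -1.5 -1.1]
turn 0.002
```

```bash
python3 -m crank '[[[0.6,0,-1.5,0,0],[-1,0,-1.5,0,0],[-1,0,-1.5,0,0],[-1,0,-1.5,0,0],[-1,0,-1.5,0,0]]]'; python3 -c "
from h import *
o,im=snap('wrist','w11')
plan([(.641,-.0942,.30)],183.4)"
```

```text
clock: 24.9
tool_pos: [0.6398, -0.0944, 0.0615]
orientation: [-104.9, -0.6, -176.6]
force: [-0.5, -0.7, -0.8]
opening: 0.0871
at [ 0.6398 -0.0944  0.0615] yaw -176.55 toolY [-0.026  0.256 -0.966] t 24.95 F [-0.1  0.4  0.1]
(0.641, -0.0942, 0.3) [   1.4 -230.4  -61.4]
turn 0.001
```

```bash
python3 -m crank '[[[-1,0,-15,-4,0],[-1,0,-45,-12,0],[-1,0,-95,-25,0],[-1,0,-150,-40,0],[-1,0,-150,-40,0]]]'; python3 -c "
from h import *
o,im=snap('wrist','w12'); np.save('o12.npy',o,allow_pickle=True)
plan([(.5,-.12,.68)],90,o)"
```

```text
clock: 25.58
tool_pos: [0.6445, -0.0951, 0.2245]
orientation: [-104.7, 0.0, -176.5]
force: [0.4, 0.4, -0.2]
opening: 0.0876
at [ 0.6445 -0.0951  0.2245] yaw -176.54 toolY [-0.015  0.254 -0.967] t 25.57 F [ 0.4  0.4 -0.2]
(0.5, -0.12, 0.68) [ 145.3 -444.7 -100.3]
turn 1.631
```

```bash
python3 -m crank '[[[-1,18,-56,-12,0.15],[-1,36,-111,-25,0.33],[-1,54,-167,-38,0.51],[-1,73,-222,-50,0.69],[-1,91,-278,-63,0.87],[-1,109,-334,-75,1.05],[-1,127,-390,-88,1.23],[-1,145,-440,-100,1.41],[-1,145,-440,-100,1.59]]]'; python3 -c "
from h import *
o=ctrl.get_obs();print(o['joint_pos'])
P=o['tool_pos']
plan([tuple(P+[.058,-.0145,0]),tuple(P+[.058,-.0145,.02])],95,o)"
```

```text
clock: 26.75
tool_pos: [0.501, -0.1199, 0.6742]
orientation: [-89.5, -14.8, 91.8]
force: [0.2, 0.2, -0.1]
opening: 0.0877
[  -3.92035252   12.21528085   52.80900296  -19.52746512 -130.94083445
  -96.99064931]
at [ 0.501  -0.1199  0.6742] yaw 91.85 toolY [-0.017  0.254 -0.967] t 26.75 F [ 0.2  0.2 -0.1]
(np.float64(0.5590374830633398), np.float64(-0.1343508542905887), np.float64(0.6741962238841464)) [-15.8  -4.7 -57.5]
(np.float64(0.5590374830633398), np.float64(-0.1343508542905887), np.float64(0.6941962238841464)) [-10.7 -24.  -57.3]
turn -0.055
```

```bash
python3 -m crank '[[[-1,-10,-15,-57,0],[-1,-20,-25,-114,0]]]' | sed -n 2,3p; for k in 1; do python3 -m crank '[[[-1,-10,-10,-58,0]]]' | sed -n 3p; python3 -m crank '[[[-1,-10,-10,-58,0]]]'| sed -n 3p; python3 -m crank '[[[-1,-10,-10,-58,0]]]'| sed -n 3p; python3 -m crank '[[[-1,-10,-10,-58,0]]]'| sed -n 2,3p; done; python3 -c "
from h import *
o=ctrl.get_obs();print(o['joint_pos'])
plan([],95,o)"
```

```text
tool_pos: [0.6042, -0.1352, 0.6655]
orientation: [-89.8, -14.6, 92.1]
orientation: [-90.8, -14.4, 92.0]
orientation: [-92.5, -13.9, 92.1]
orientation: [-94.1, -13.5, 92.1]
tool_pos: [0.7426, -0.1432, 0.5871]
orientation: [-95.8, -13.0, 92.0]
[  -3.62604292   32.78877788   71.60717719  -16.19090727 -123.12912549
  -94.56505787]
at [ 0.7426 -0.1432  0.5871] yaw 92.04 toolY [ 0.093  0.228 -0.969] t 27.5 F [-0.2  0.   0.6]
turn -0.052
```

```bash
python3 -m crank '[[[-1,-10,-45,-40,0]]]' | sed -n 2,3p; python3 -m crank '[[[-1,-10,-45,-40,0]]]'| sed -n 2,3p;  python3 -m crank '[[[-1,-10,-25,-55,0]]]'| sed -n 2,3p; python3 -m crank '[[[-1,-10,-25,-55,0]]]'| sed -n 2,3p; python3 -c "
from h import *
o=ctrl.get_obs();print(o['joint_pos'])
plan([],95,o)"
```

```text
tool_pos: [0.7481, -0.1506, 0.5917]
orientation: [-97.5, -12.6, 92.0]
tool_pos: [0.7486, -0.1601, 0.6088]
orientation: [-100.2, -11.9, 91.9]
tool_pos: [0.7666, -0.1652, 0.6105]
orientation: [-102.7, -11.2, 91.7]
tool_pos: [0.7865, -0.1689, 0.6082]
orientation: [-104.8, -10.7, 91.6]
[  -4.28394492   32.36297929   71.7034241   -13.00592636 -114.85874303
  -92.47085624]
at [ 0.7865 -0.1689  0.6082] yaw 91.62 toolY [ 0.25   0.186 -0.95 ] t 28.0 F [-0.1  0.2 -0.5]
turn -0.059
```

```bash
python3 -m crank '[[[-1,-10,-30,-52,0]]]' | sed -n 3p; python3 -m crank '[[[-1,-10,-28,-53,0]]]'| sed -n 3p;  python3 -m crank '[[[-1,-10,-25,-55,0]]]'| sed -n 3p; python3 -m crank '[[[-1,-10,-22,-56,0]]]'| sed -n 3p;python3 -m crank '[[[-1,-10,-20,-57,0]]]'| sed -n 3p;python3 -m crank '[[[-1,-10,-17,-58,0]]]'| sed -n 2,3p; python3 -c "
from h import *
o=ctrl.get_obs();print(o['joint_pos'])
plan([],95,o)"
```

```text
orientation: [-106.9, -10.1, 91.4]
orientation: [-109.3, -9.5, 91.2]
orientation: [-111.6, -8.8, 91.0]
orientation: [-114.0, -8.2, 90.8]
orientation: [-116.3, -7.7, 90.5]
tool_pos: [0.8734, -0.1962, 0.6429]
orientation: [-118.7, -7.1, 90.2]
[  -3.90538614   32.98654254   71.70989157   -8.27468592 -100.17175889
  -91.27699193]
at [ 0.8734 -0.1962  0.6429] yaw 90.17 toolY [ 0.48   0.109 -0.87 ] t 28.75 F [-0.7 -0.1 -0.6]
turn -0.084
```

```bash
python3 -c "
from h import *
im=cv2.cvtColor(cv2.imread('pics/w12.png'),cv2.COLOR_BGR2RGB)
crop(im,265,110,160,150,5,'w12c')"
python3 - <<'E'
from h import *
from scipy.optimize import least_squares
o=np.load('o12.npy',allow_pickle=True).item(); C=cam('wrist',o)
W=lambda a,b: np.array([a/5+265,b/5+110])-.4
obs=[((95,47,105),W(105,697)),((-5,47,105),W(678,683)),((95,52,105),W(105,718)),((-5,52,105),W(680,702)),((92,'g',113),W(72,246)),((-2,'g',113),W(720,225)),((92,'o',113),W(72,221)),((-2,'o',113),W(718,200))]
def f(p):
    c,s=np.cos(p[2]),np.sin(p[2]); out=[]
    for P,u in obs:
        y=p[3]*1e3 if P[1]=='g' else (p[3]*1e3-5 if P[1]=='o' else P[1]); x=P[0]/1e3;y/=1e3
        out.append(proj(C,[p[0]+c*x-s*y,p[1]+s*x+c*y,P[2]/1e3])[0]-u)
    return np.array(out).ravel()
s=least_squares(f,[.583,-.105,.095,-.033]); print(s.x,'play',47-s.x[3]*1e3-60); print(s.fun.reshape(-1,2).round(1).tolist())
E
```

```text
[ 0.58193299 -0.10461074  0.09505457 -0.03308285] play 20.082846308150977
[[-1.7, -0.1], [1.7, -0.6], [-1.2, 0.7], [0.8, 0.6], [-1.5, 1.2], [1.4, 1.2], [-2.2, -0.7], [2.5, -0.8]]
```

```bash
python3 -m crank '[[[1,-10,-14,-58,0]]]' | sed -n 3p; python3 -m crank '[[[1,-10,-12,-59,0]]]'| sed -n 3p;  python3 -m crank '[[[1,-10,-10,-59,0]]]'| sed -n 3p; python3 -m crank '[[[1,-10,-8,-60,0]]]'| sed -n 3p;python3 -m crank '[[[1,-10,-6,-60,0]]]'| sed -n 3p;python3 -m crank '[[[1,-10,-4,-60,0]]]'| sed -n 2,3p; python3 -c "
from h import *
o=ctrl.get_obs();print(o['joint_pos'])
plan([],95,o)"
```

```text
orientation: [-121.1, -6.5, 89.8]
orientation: [-123.5, -5.9, 89.5]
orientation: [-125.9, -5.4, 89.1]
orientation: [-128.4, -4.8, 88.7]
orientation: [-130.8, -4.3, 88.3]
tool_pos: [0.9644, -0.2195, 0.6928]
orientation: [-133.3, -3.8, 87.8]
[ -2.93873279  34.4068904   71.71036338  -3.30758244 -83.9839016
 -91.73615956]
at [ 0.9644 -0.2195  0.6928] yaw 87.8 toolY [ 0.687  0.022 -0.726] t 29.5 F [-0.2 -0.8 -0.1]
turn -0.126
```

```bash
python3 -m crank '[[[1,5,-2,-60,0]]]' | sed -n 3p; python3 -m crank '[[[1,5,0,-60,0]]]'| sed -n 3p;  python3 -m crank '[[[1,5,0,-60,0]]]'| sed -n 3p; python3 -c "
from h import *
o=ctrl.get_obs();print(o['joint_pos'])
p=(.5825,-.1046,.095);c,s=np.cos(p[2]),np.sin(p[2]);f=lambda x,y,z:(round(p[0]+c*x/1e3-s*y/1e3,4),round(p[1]+s*x/1e3+c*y/1e3,4),z/1e3)
plan([f(-200,30,420),f(-190,30,200),f(-140,30,120),f(-105,30,75)],95.4,o)"
```

```text
orientation: [-135.7, -3.4, 87.3]
orientation: [-138.1, -3.0, 86.9]
orientation: [-140.5, -2.6, 86.5]
[  0.64475595  34.93321631  71.71154815   1.54598318 -76.28248906
 -95.02469822]
at [ 1.0065 -0.1903  0.7333] yaw 86.52 toolY [ 0.772 -0.018 -0.636] t 29.88 F [0.1 0.4 0.2]
(np.float64(0.3806), np.float64(-0.0937), 0.42) [  44.  -285.4  644.9]
(np.float64(0.3905), np.float64(-0.0928), 0.2) [  35.4 -137.9  808.2]
(np.float64(0.4403), np.float64(-0.088), 0.12) [ 39.5 -48.7 838.7]
(np.float64(0.4751), np.float64(-0.0847), 0.075) [ 42.8   6.7 851.5]
turn -0.155
```

```bash
cat > kin3.py <<'E'
import numpy as np
from scipy.optimize import least_squares
from scipy.spatial.transform import Rotation as R
D=[([-57.5188,20.5925,.6328,-.0185,-70.1358,-16.5079],[.1856,-.6485,.2256],[-89.9895,-.0966,105.967]),
([-61.9856,46.6928,44.4981,-.0653,-88.3698,-12.0872],[.25251,-.88205,.21545],[-89.9456,-.5656,105.9248]),
([-62.8477,61.0135,71.7109,1.0484,-97.1483,-11.014],[.28168,-.98447,.20259],[-89.666,3.682,105.986]),
([-62.1095,49.2565,46.8669,1.0815,-84.064,-11.9789],[.26514,-.92607,.19849],[-89.6778,3.6928,106.0005]),
([103.4212,30.3207,71.6315,-.0827,-134.8709,-103.4124],[.0403,.6559,.6466],[-86.5,.8,-179.9]),
([109.4889,39.8909,71.6559,5.6533,-114.5012,-106.7921],[-.0607,.8451,.5469],[-98.5,2.5,179.8]),
([174.252,9.6146,59.6327,13.7066,-140.6993,-113.8316],[-.3277,.2773,.8028],[-93.7,8.0,-130.4]),
([167.0054,26.6026,71.6797,18.2272,-128.7326,-104.4741],[-.5089,.3991,.7421],[-100.8,10.4,-130.7]),
([-.388,21.2897,5.4877,-15.2439,-76.2226,7.6826],[.6374,-.0922,.2136],[-105.,-1.1,-176.6]),
([-3.92,12.2153,52.809,-19.5275,-130.9408,-96.9906],[.501,-.1199,.6742],[-89.5,-14.8,91.8]),
([-3.9054,32.9865,71.7099,-8.2747,-100.1718,-91.277],[.8734,-.1962,.6429],[-118.7,-7.1,90.2]),
([.6448,34.9332,71.7115,1.546,-76.2825,-95.0247],[1.0065,-.1903,.7333],[-140.5,-2.6,86.5])]
Rx=lambda a:R.from_euler('x',a,degrees=True).as_matrix()
Ry=lambda a:R.from_euler('y',a,degrees=True).as_matrix()
Rz=lambda a:R.from_euler('z',a,degrees=True).as_matrix()
def fk(p,q):
    a,h,L1,L2,e,d,off=p[:7]
    A=Rz(q[0]); P=A@np.array([a,0,h])
    A=A@Ry(q[1]); P=P+A@np.array([0,0,L1])          # lean forward
    A=A@Ry(-q[2]); P=P+A@np.array([0,0,e])
    A=A@Rx(p[7]*q[3]); P=P+A@np.array([L2,0,0])       # forearm along x
    A=A@Ry(-q[4]); P=P+A@np.array([0,-off,0])       # q5=0: tool along forearm x
    A=A@Rx(p[8]*q[5]); P=P+A@np.array([d,0,0])
    return P,A   # tool y = A x
def res(p):
    out=[]
    for q,t,o in D:
        P,A=fk(p,q); M=R.from_euler('xyz',o,degrees=True).as_matrix()
        out+=list((P-t)*1e3)+list((A[:,0]-M[:,1])*300)
    return np.array(out)
best=None
for s4 in (1,-1):
    f=lambda p:res(np.r_[p,s4,1])
    s=least_squares(f,[0,.23,.594,.464,0,.396,.19])
    if best is None or s.cost<best[0]: best=(s.cost,np.r_[s.x,s4,1],s.fun)
P0=best[1]
if __name__=='__main__': print(best[0],P0.round(4)); print(best[2].reshape(-1,6).round(1))
E
python3 kin3.py
```

```text
18.951025412835893 [-0.0016  0.1996  0.6007  0.4653 -0.0011  0.3783  0.1918 -1.      1.    ]
[[-0.4  0.6 -1.8  0.  -0.  -0. ]
 [-0.3  0.5 -1.1 -0.   0.   0. ]
 [-0.3  0.4 -0.6  0.   0.  -0. ]
 [-0.3  0.5 -1.1 -0.   0.  -0. ]
 [ 0.  -0.1  0.2 -0.2  0.1 -0. ]
 [ 0.1 -0.1 -0.1 -0.2 -0.2 -0. ]
 [-0.1  0.1  0.3 -0.1 -0.3 -0. ]
 [ 0.1  0.   0.2  0.2 -0.1 -0. ]
 [ 2.3 -0.6  3.9  2.9 -0.5 -0.2]
 [ 0.2  0.   0.  -0.1 -0.2 -0.1]
 [ 0.  -0.   0.   0.1 -0.3  0. ]
 [ 0.1 -0.1  0.1 -0.1  0.2 -0.1]]
```

```bash
cat > ikchk.py <<'E'
from kin3 import *
lo=np.array([-176,-82,-58.28,-173.87,-174.79]);hi=np.array([176,121.7,71.7,95.5,-.11])
p=(.5825,-.1046,.095);c,s=np.cos(p[2]),np.sin(p[2])
f=lambda x,y,z:np.array([p[0]+c*x/1e3-s*y/1e3,p[1]+s*x/1e3+c*y/1e3,z/1e3])
def ik(tgt,Y,seeds=None):
    best=None
    for q0 in (seeds or [[10,-20,-40,0,-70],[30,-30,-50,0,-60],[20,0,-50,-10,-40],[50,-40,-55,20,-60]]):
        r=least_squares(lambda q:np.r_[(fk(P0,np.r_[q,0])[0]-tgt)*1e3,(fk(P0,np.r_[q,0])[1][:,0]-Y)*100],np.clip(q0,lo+1,hi-1),bounds=(lo,hi))
        if best is None or r.cost<best.cost: best=r
    return best
if __name__=='__main__':
  for a in (25,):
    ar=np.radians(a); tip=f(-58-35*np.cos(ar),30,50+35*np.sin(ar))
    for t in (0,10,20,30,40,50):
        for sd in (-30,-15,0,15,30):
            tr,sr=np.radians(t),np.radians(sd)
            Yd=np.array([np.sin(tr)*np.cos(sr),np.sin(sr),-np.cos(tr)*np.cos(sr)])
            Y=np.array([c*Yd[0]-s*Yd[1],s*Yd[0]+c*Yd[1],Yd[2]])
            r=ik(tip,Y); print(t,sd,round(r.cost,2),r.x.round(0) if r.cost<.1 else '')
E
python3 ikchk.py
```

```text
0 -30 0.0 [ 30.  17. -51.  41. -44.]
0 -15 0.0 [ 23.  13. -44.  23. -39.]
0 0 0.0 [ 13.  14. -33.  -0. -43.]
0 15 0.0 [  0.  17. -22. -19. -54.]
0 30 0.0 [-12.  24. -13. -31. -67.]
10 -30 11.26 
10 -15 0.0 [ 20.   8. -58.  44. -25.]
10 0 0.0 [ 14.   9. -42.   3. -29.]
10 15 0.0 [ -1.  13. -27. -23. -44.]
10 30 0.0 [-15.  20. -17. -37. -60.]
20 -30 189.74 
20 -15 109.3 
20 0 0.0 [ 14.   5. -56.  18. -10.]
20 15 0.0 [ -4.  10. -31. -32. -36.]
20 30 0.0 [-19.  18. -20. -44. -56.]
30 -30 582.13 
30 -15 435.0 
30 0 21.69 
30 15 0.0 [-11.   9. -32. -46. -32.]
30 30 0.0 [-25.  18. -23. -53. -54.]
40 -30 1172.37 
40 -15 2.95 
40 0 0.19 
40 15 0.0 [-23.  10. -33. -65. -35.]
40 30 0.0 [-32.  20. -25. -63. -56.]
50 -30 366.5 
50 -15 71.55 
50 0 0.0 [-35.   9. -43. -98. -30.]
50 15 0.0 [-37.  15. -36. -81. -45.]
50 30 0.0 [-40.  23. -27. -72. -60.]
```

```bash
cat > trace.py <<'E'
from ikchk import *
lo6=np.r_[lo,-173.6];hi6=np.r_[hi,173.6]
# fix q6 offset: rotation from A to tool
q,t,o=D[-1]; PB,AB=fk(P0,q); TOOL=AB.T@R.from_euler('xyz',o,degrees=True).as_matrix()
def pose(q): P,A=fk(P0,q); return P,A@TOOL
def track(q,path,M,verbose=True,every=1):
    q=np.array(q,float); mx=0
    for i,t in enumerate(path):
        def g(x):
            P,A=pose(x); return np.r_[(P-t)*1e3,R.from_matrix(M.T@A).as_rotvec()*300,(x-q)*.002]
        r=least_squares(g,np.clip(q,lo6+.01,hi6-.01),bounds=(lo6,hi6)); dq=np.abs(r.x-q).max()
        if verbose and (i%every==0 or i==len(path)-1): print(np.round(t,3),'err',np.abs(g(r.x)[:6]).max().round(2),r.x.round(0),'dq',dq.round(0))
        q=r.x
    return q
def line(pts,step=.05):
    out=[]
    for a,b in zip(pts[:-1],pts[1:]):
        a,b=np.array(a),np.array(b); n=max(1,int(np.ceil(np.linalg.norm(b-a)/step))); out+=[a+(b-a)*k/n for k in range(1,n+1)]
    return out
E
python3 - <<'E'
from trace import *
q0=[.6448,34.9332,71.7115,1.546,-76.2825,-95.0247]; P,M=pose(q0); print(P)
tip=f(-92,30,64.8)
print('A');track(q0,line([P,f(-180,30,350),f(-160,30,140),tip]),M)
E
```

```text
[ 1.00657274 -0.19037451  0.7334367 ]
A
[ 0.966 -0.184  0.708] err 0.0 [  1.  25.  50.   2. -65. -94.] dq 21.0
[ 0.926 -0.177  0.682] err 0.0 [  2.  18.  37.   3. -58. -93.] dq 14.0
[ 0.885 -0.171  0.657] err 0.0 [  3.  13.  26.   4. -52. -92.] dq 11.0
[ 0.845 -0.164  0.631] err 0.0 [  4.   8.  16.   5. -47. -90.] dq 10.0
[ 0.805 -0.158  0.606] err 0.0 [  4.   4.   7.   7. -43. -88.] dq 9.0
[ 0.764 -0.151  0.58 ] err 0.0 [  6.  -1.  -2.   8. -39. -86.] dq 8.0
[ 0.724 -0.144  0.554] err 0.0 [  7.  -5. -10.  11. -36. -83.] dq 8.0
[ 0.683 -0.138  0.529] err 0.0 [  8.  -9. -18.  14. -32. -79.] dq 8.0
[ 0.643 -0.131  0.503] err 0.0 [ 10. -14. -25.  18. -29. -74.] dq 8.0
[ 0.603 -0.125  0.478] err 0.0 [ 11. -18. -33.  22. -27. -68.] dq 8.0
[ 0.562 -0.118  0.452] err 0.0 [ 13. -23. -41.  27. -25. -62.] dq 8.0
[ 0.522 -0.112  0.427] err 0.0 [ 15. -27. -48.  33. -24. -55.] dq 7.0
[ 0.481 -0.105  0.401] err 0.0 [ 18. -33. -54.  38. -24. -49.] dq 7.0
[ 0.441 -0.098  0.376] err 5.17 [ 22. -38. -58.  39. -28. -45.] dq 6.0
[ 0.4   -0.092  0.35 ] err 18.82 [ 29. -44. -58.  34. -37. -47.] dq 8.0
[ 0.404 -0.091  0.308] err 25.48 [ 21. -39. -58.  24. -28. -60.] dq 13.0
[ 0.408 -0.091  0.266] err 39.94 [ 13. -34. -58.   9. -18. -78.] dq 18.0
[ 0.412 -0.091  0.224] err 32.52 [ -13.  -22.  -46.  -54.  -19. -155.] dq 77.0
[ 0.416 -0.09   0.182] err 19.63 [ -12.  -18.  -48.  -63.  -13. -166.] dq 10.0
[ 0.42 -0.09  0.14] err 7.53 [ -10.  -13.  -49.  -69.   -8. -171.] dq 6.0
[ 0.443 -0.088  0.115] err 2.74 [  -8.   -8.  -47.  -73.   -5. -174.] dq 5.0
[ 0.466 -0.086  0.09 ] err 13.69 [  -6.   -3.  -45.  -74.   -3. -174.] dq 5.0
[ 0.488 -0.083  0.065] err 24.34 [  -4.    2.  -42.  -75.   -1. -174.] dq 5.0
```

Run:
```python
from trace import *
q0=np.array([.6448,34.9332,71.7115,1.546,-76.2825,-95.0247]); P,M=pose(q0)
# gradual flip along path
pts=line([P,(.80,.1,.80),(.48,.46,.80)],.055); print(len(pts))
q=q0; n=len(pts)
for i,t in enumerate(pts):
    th=-min(np.pi,.185*(i+1)); Mi=M@R.from_euler('y',th).as_matrix()
    q=track(q,[t],Mi,verbose=True)
Mf=M@R.from_euler('y',-np.pi).as_matrix()
# final orientation candidates
for yw in (.2,.3,.4):
    for xw in (.6,.7):
        Y=np.array([xw,yw,-np.sqrt(1-xw**2-yw**2)])
        v=np.cross(Mf[:,1],Y); ang=np.arctan2(np.linalg.norm(v),Mf[:,1]@Y); Mn=R.from_rotvec(v/np.linalg.norm(v)*ang).as_matrix()@Mf
        print('Y',Y.round(2)); qq=track(q,line([(.48,.46,.80),f(-180,60,420),f(-170,30,140),f(-92,30,64.8)],.05),Mn,every=4)
        P_,A_=fk(P0,qq);
```

```text
16
[ 0.977 -0.149  0.743] err 0.0 [   4.   28.   60.    4.  -71. -102.] dq 12.0
[ 0.948 -0.107  0.752] err 0.0 [   8.   23.   52.    8.  -68. -109.] dq 8.0
[ 0.918 -0.066  0.762] err 0.0 [  12.   19.   45.   11.  -67. -115.] dq 6.0
[ 0.889 -0.024  0.771] err 0.0 [  16.   16.   40.   15.  -66. -121.] dq 6.0
[0.859 0.017 0.781] err 0.0 [  21.   13.   36.   19.  -66. -127.] dq 6.0
[0.83  0.059 0.79 ] err 0.0 [  26.   10.   32.   23.  -66. -133.] dq 6.0
[0.8 0.1 0.8] err 0.0 [  31.    8.   30.   27.  -68. -138.] dq 6.0
[0.764 0.14  0.8  ] err 0.0 [  37.    6.   25.   31.  -68. -143.] dq 6.0
[0.729 0.18  0.8  ] err 0.0 [  43.    4.   21.   35.  -70. -147.] dq 6.0
[0.693 0.22  0.8  ] err 0.0 [  49.    2.   18.   38.  -72. -152.] dq 6.0
[0.658 0.26  0.8  ] err 0.0 [  55.    1.   16.   41.  -75. -157.] dq 6.0
[0.622 0.3   0.8  ] err 0.0 [  61.    1.   15.   44.  -79. -163.] dq 6.0
[0.587 0.34  0.8  ] err 0.0 [  67.    2.   15.   46.  -82. -169.] dq 6.0
[0.551 0.38  0.8  ] err 3.73 [  73.    2.   14.   49.  -85. -174.] dq 6.0
[0.516 0.42  0.8  ] err 19.85 [  79.    2.    9.   53.  -87. -174.]
[... 2744 characters left out ...]
15] err 101.84 [ 118.  -82.  -58.   29. -115. -174.] dq 2.0
[ 0.488 -0.083  0.065] err 148.16 [ 121.  -82.  -58.   28. -119. -174.] dq 2.0
Y [ 0.7   0.4  -0.59]
[0.474 0.423 0.773] err 63.19 [  79.  -16.  -21.   63.  -56. -174.] dq 32.0
[0.451 0.274 0.664] err 49.73 [  81.  -31.  -37.   61.  -59. -174.] dq 4.0
[0.427 0.124 0.556] err 2.08 [ 132.  -61.  -44.   57. -110. -174.] dq 15.0
[ 0.404 -0.025  0.447] err 47.47 [ 110.  -69.  -57.   54.  -96. -174.] dq 5.0
[ 0.404 -0.076  0.28 ] err 59.41 [ 115.  -81.  -58.   43. -109. -174.] dq 4.0
[ 0.436 -0.088  0.115] err 114.72 [ 119.  -82.  -58.   32. -116. -174.] dq 2.0
[ 0.488 -0.083  0.065] err 159.96 [ 122.  -82.  -58.   31. -120. -174.] dq 2.0
```

```bash
sed -i 's/^P0=best\[1\]/P0=best[1]; P0[8]=-1/' kin3.py
python3 - <<'E'
from trace import *
for q,t,o in D:
    P_,A_=pose(q); print((R.from_matrix(A_.T@R.from_euler('xyz',o,degrees=True).as_matrix()).magnitude()*57.3).round(2),end=' ')
print()
q0=np.array([.6448,34.9332,71.7115,1.546,-76.2825,-95.0247]); P,M=pose(q0)
pts=line([P,(.80,.1,.80),(.48,.46,.80)],.055)
q=q0
for i,t in enumerate(pts):
    th=-min(np.pi,.185*(i+1)); Mi=M@R.from_euler('y',th).as_matrix()
    q=track(q,[t],Mi,verbose=i%4==3)
Mf=M@R.from_euler('y',-np.pi).as_matrix()
for yw in (0,.15,.3,.4):
    for xw in (.6,.7):
        Y=np.array([xw,yw,-np.sqrt(1-xw**2-yw**2)])
        v=np.cross(Mf[:,1],Y); ang=np.arctan2(np.linalg.norm(v),Mf[:,1]@Y); Mn=R.from_rotvec(v/np.linalg.norm(v)*ang).as_matrix()@Mf
        print('Y',Y.round(2)); qq=track(q,line([(.48,.46,.80),f(-100,60,420),f(-170,30,140),f(-92,30,64.8)],.05),Mn,every=4)
E
```

```text
Traceback (most recent call last):
AttributeError: 'float' object has no attribute 'round'
```

Run:
```python
from trace import *
for q,t,o in D:
    P_,A_=pose(q); print(round(R.from_matrix(A_.T@R.from_euler('xyz',o,degrees=True).as_matrix()).magnitude()*57.3,2),end=' ')
print()
q0=np.array([.6448,34.9332,71.7115,1.546,-76.2825,-95.0247]); P,M=pose(q0)
pts=line([P,(.80,.1,.80),(.48,.46,.80)],.055)
q=q0
for i,t in enumerate(pts):
    th=-min(np.pi,.185*(i+1)); Mi=M@R.from_euler('y',th).as_matrix()
    q=track(q,[t],Mi,verbose=i%4==3)
Mf=M@R.from_euler('y',-np.pi).as_matrix()
for yw in (0,.15,.3,.4):
    for xw in (.6,.7):
        Y=np.array([xw,yw,-np.sqrt(1-xw**2-yw**2)])
        v=np.cross(Mf[:,1],Y); ang=np.arctan2(np.linalg.norm(v),Mf[:,1]@Y); Mn=R.from_rotvec(v/np.linalg.norm(v)*ang).as_matrix()@Mf
        print('Y',Y.round(2)); qq=track(q,line([(.48,.46,.80),f(-100,60,420),f(-170,30,140),f(-92,30,64.8)],.05),Mn,every=4)
```

```text
0.06 0.06 0.06 0.06 0.06 0.05 0.02 0.06 0.63 0.11 0.11 0.0 
[ 0.889 -0.024  0.771] err 0.0 [ 16.  16.  40.  15. -66. -69.] dq 6.0
[0.764 0.14  0.8  ] err 0.0 [ 37.   6.  25.  31. -68. -47.] dq 6.0
[0.622 0.3   0.8  ] err 0.0 [ 61.   1.  15.  44. -79. -27.] dq 6.0
[0.48 0.46 0.8 ] err 0.0 [ 82.   6.  19.  50. -93.  -0.] dq 8.0
Y [ 0.6  0.  -0.8]
[0.48  0.42  0.771] err 0.0 [  77.    7.   29.   37. -100.   19.] dq 19.0
[0.479 0.262 0.654] err 0.0 [ 72. -11.  -4.  35. -85.  15.] dq 7.0
[0.478 0.104 0.537] err 0.0 [ 59. -24. -26.  33. -71.  21.] dq 5.0
[ 0.477 -0.054  0.42 ] err 0.0 [ 31. -28. -38.  24. -50.  44.] dq 8.0
[ 0.433 -0.079  0.233] err 14.84 [ 22. -26. -58.  23. -26.  46.] dq 10.0
[ 0.462 -0.086  0.09 ] err 25.08 [  7.  -0. -50. -38.  -0. 118.] dq 21.0
[ 0.488 -0.083  0.065] err 16.45 [  4.   5. -45. -49.  -0. 131.] dq 12.0
Y [ 0.7   0.   -0.71]
[0.48  0.42  0.771] err 0.0 [ 80.   3.  17.  44. -93.  13.] dq 13.0
[0.479 0.262 0.654] err 0.0 [ 75. -15. -13.  43. -81.   7.] dq 7.0
[0.478 0.104 0.537] err 0.0 [ 63. -28. -34.  43. -67.  12.] dq 5.0
[ 0.477 -0.054  0.42 ] err 0.0 [
[... 2606 characters left out ...]
 err 0.0 [-24. -10. -30. -49. -54. 146.] dq 9.0
[ 0.462 -0.086  0.09 ] err 0.85 [-31.   9. -33. -64. -46. 174.] dq 5.0
[ 0.488 -0.083  0.065] err 6.34 [-28.  13. -31. -66. -43. 174.] dq 4.0
Y [ 0.7   0.4  -0.59]
[0.48  0.42  0.771] err 0.0 [ 76. -12.  -1.  41. -64.  15.] dq 29.0
[0.479 0.262 0.654] err 0.0 [ 66. -27. -24.  38. -52.  18.] dq 5.0
[0.478 0.104 0.537] err 0.0 [ 44. -35. -34.  18. -40.  44.] dq 11.0
[ 0.477 -0.054  0.42 ] err 0.0 [-16. -20. -19. -44. -57. 126.] dq 16.0
[ 0.433 -0.079  0.233] err 0.0 [-35.  -9. -32. -61. -56. 163.] dq 10.0
[ 0.462 -0.086  0.09 ] err 29.38 [-31.   7. -34. -67. -45. 174.] dq 4.0
[ 0.488 -0.083  0.065] err 36.04 [-28.  11. -32. -68. -42. 174.] dq 4.0
```

Run:
```python
from trace import *
q0=np.array([.6448,34.9332,71.7115,1.546,-76.2825,-95.0247]); P,M=pose(q0)
for Y in [(.772,.15),(.772,.25),(.772,.33),(.74,.3),(.7,.2),(.7,.3),(.65,.2),(.65,.3)]:
    Y=np.array([*Y,-np.sqrt(1-Y[0]**2-Y[1]**2)])
    v=np.cross(M[:,1],Y); ang=np.arctan2(np.linalg.norm(v),M[:,1]@Y); Mn=R.from_rotvec(v/np.linalg.norm(v)*ang).as_matrix()@M
    print('Y',Y.round(2))
    qs=track([30,0,-10,10,-60,-90],[(.6,.05,.6)],Mn,verbose=False)
    qq=track(qs,line([(.6,.05,.6),f(-100,20,420),f(-150,30,160),f(-92,30,64.8)],.03),Mn,every=7)
```

```text
Y [ 0.77  0.15 -0.62]
[0.587 0.034 0.58 ] err 0.0 [  31.  -22.  -25.   25.  -40. -134.] dq 3.0
[ 0.494 -0.078  0.44 ] err 0.0 [  17.  -31.  -40.   10.  -30. -114.] dq 5.0
[ 0.447 -0.091  0.247] err 7.38 [ 12. -26. -58.  -4.  -6. -98.] dq 9.0
[ 0.488 -0.083  0.065] err 0.0 [-39.  12. -42. -94. -37.  30.] dq 10.0
Y [ 0.77  0.25 -0.58]
[0.587 0.034 0.58 ] err 0.0 [  27.  -22.  -21.   12.  -38. -120.] dq 3.0
[ 0.494 -0.078  0.44 ] err 0.0 [  1. -26. -27. -22. -38. -78.] dq 11.0
[ 0.447 -0.091  0.247] err 0.0 [-25. -16. -35. -58. -41. -27.] dq 9.0
[ 0.488 -0.083  0.065] err 0.0 [-42.  16. -40. -90. -45.  30.] dq 7.0
Y [ 0.77  0.33 -0.54]
[0.587 0.034 0.58 ] err 0.0 [  21.  -22.  -17.   -3.  -38. -105.] dq 4.0
[ 0.494 -0.078  0.44 ] err 0.0 [-16. -21. -19. -43. -51. -54.] dq 8.0
[ 0.447 -0.091  0.247] err 0.0 [-36. -11. -33. -65. -53. -14.] dq 7.0
[ 0.488 -0.083  0.065] err 0.0 [-45.  19. -38. -88. -51.  32.] dq 6.0
Y [ 0.74  0.3  -0.6 ]
[0.587 0.034 0.58 ] err 0.0 [  23.  -20.  -15.    1.  -42. -109.] dq 3.0
[ 0.494 -0.078  0.44 ] err 0.0 [ -7. -22. -20. -32. -48. -66.] dq 8.0
[ 0.447 -0.
[... 648 characters left out ...]
1. -44. -35.] dq 6.0
[ 0.488 -0.083  0.065] err 0.0 [-35.  13. -36. -79. -41.  13.] dq 6.0
Y [ 0.65  0.2  -0.73]
[0.587 0.034 0.58 ] err 0.0 [  27.  -17.   -9.    8.  -55. -118.] dq 3.0
[ 0.494 -0.078  0.44 ] err 0.0 [  9. -24. -24.  -8. -47. -95.] dq 5.0
[ 0.447 -0.091  0.247] err 0.0 [  4. -21. -43. -20. -27. -79.] dq 3.0
[ 0.488 -0.083  0.065] err 0.0 [-20.   7. -37. -70. -26.  -9.] dq 9.0
Y [ 0.65  0.3  -0.7 ]
[0.587 0.034 0.58 ] err 0.0 [  20.  -16.   -6.   -4.  -55. -105.] dq 3.0
[ 0.494 -0.078  0.44 ] err 0.0 [ -4. -20. -17. -25. -54. -74.] dq 6.0
[ 0.447 -0.091  0.247] err 0.0 [-16. -14. -32. -44. -43. -45.] dq 5.0
[ 0.488 -0.083  0.065] err 0.0 [-28.  11. -35. -72. -37.   0.] dq 6.0
```

```bash
python3 -c "
from h import *
plan([(.76,.12,.83),(.48,.42,.90)])
"
```

```text
at [ 1.0065 -0.1903  0.7333] yaw 86.52 toolY [ 0.772 -0.018 -0.636] t 29.88 F [0.1 0.4 0.2]
(0.76, 0.12, 0.83) [ 298.9 -257.1  104.6]
(0.48, 0.42, 0.9) [ 584.3 -522.9  250.2]
```

```bash
python3 -m crank '[[[1,43,-37,15,-0.15],[1,85,-73,30,-0.3],[1,128,-110,45,-0.45],[1,171,-147,60,-0.6],[1,213,-184,75,-0.75],[1,256,-220,90,-0.9],[1,299,-257,105,-1.05],[1,340,-295,125,-1.2],[1,380,-333,146,-1.35],[1,421,-371,167,-1.5],[1,462,-409,188,-1.57],[1,503,-447,209,-1.57]]]'; python3 -c "
from h import *
o=ctrl.get_obs();print(o['joint_pos']); P=o['tool_pos']
plan([(.48,.42,.90),tuple(P+[0,.06,0]),tuple(P+[0,.042,.042])])
"
```

```text
clock: 31.38
tool_pos: [0.5589, 0.3321, 0.8817]
orientation: [-94.6, 50.2, 173.0]
force: [0.3, 0.9, -0.4]
opening: 0.0005
[ 69.3741194    4.84685001  30.24331085  46.54611634 -92.28581451
 -62.22812402]
at [0.5589 0.3321 0.8817] yaw 172.98 toolY [ 0.77  -0.013 -0.638] t 31.38 F [ 0.3  0.9 -0.4]
(0.48, 0.42, 0.9) [ 43.  -73.6 -83.8]
(np.float64(0.5589445997792863), np.float64(0.392108188576541), np.float64(0.8816962800379471)) [  4.7  -0.8 -59.8]
(np.float64(0.5589445997792863), np.float64(0.374108188576541), np.float64(0.9236962800379471)) [-29.  -27.4 -44. ]
```

```bash
python3 -m crank '[[[1,15,-37,-50,0],[1,25,-75,-100,0],[1,15,-90,-150,0]]]' | sed -n 2,3p; python3 -m crank '[[[1,-15,-20,-55,0]]]' | sed -n 2,3p; python3 -m crank '[[[1,-15,-20,-55,0]]]' | sed -n 2,3p; python3 -c "
from h import *
o=ctrl.get_obs();print(o['joint_pos']); P=o['tool_pos']
plan([tuple(P+[0,.06,0]),tuple(P+[0,.042,.042])])
"
```

```text
tool_pos: [0.4905, 0.4649, 0.9278]
orientation: [-94.9, 50.6, 173.0]
tool_pos: [0.4839, 0.5035, 0.9246]
orientation: [-95.4, 52.2, 173.1]
tool_pos: [0.4748, 0.5476, 0.9128]
orientation: [-95.8, 53.7, 173.7]
[  83.41757058   28.56822462   65.93245193   56.45036983 -105.95604231
  -59.27816817]
at [0.4748 0.5476 0.9128] yaw 173.68 toolY [ 0.808  0.011 -0.589] t 32.0 F [ 0.6  1.8 -1.4]
(np.float64(0.47483080446645476), np.float64(0.6076365385244817), np.float64(0.9128235528387066)) [  3.9   0.7 -59.9]
(np.float64(0.47483080446645476), np.float64(0.5896365385244818), np.float64(0.9548235528387067)) [-31.1 -24.3 -44.4]
```

```bash
python3 -m crank '[[[1,0,-35,-48,0]]]' | sed -n 2,3p; python3 -m crank '[[[1,0,-35,-48,0]]]' | sed -n 2,3p; python3 -c "
from h import *
o=ctrl.get_obs();print(o['joint_pos']); P=o['tool_pos']
plan([])
"
```

```text
tool_pos: [0.4575, 0.5997, 0.8401]
orientation: [-68.2, 50.8, -164.2]
tool_pos: [0.4276, 0.6975, 0.7268]
orientation: [-58.0, 45.9, -156.2]
[  87.34329225   44.63035775   66.19077417   58.77030167 -113.96112225
  -52.83729045]
at [0.4276 0.6975 0.7268] yaw -156.22 toolY [ 0.771 -0.24  -0.59 ] t 32.25 F [  2.3  17.5 -18.5]
```

```bash
python3 -m crank '[[[1,0,0,0,0]]]'; python3 -c "
from h import *
o=ctrl.get_obs();print(o['joint_pos'],o['qvel']); P=o['tool_pos']
plan([])
snap('scene','s20')
from trace import pose
print(pose(o['joint_pos'])[0])
"
```

```text
clock: 32.38
tool_pos: [0.4233, 0.6856, 0.7454]
orientation: [-59.9, 46.6, -157.4]
force: [1.5, -0.4, -0.0]
opening: 0.0
[  87.65695109   43.02395234   65.92845609   58.76399108 -113.90944382
  -53.01625048] [ -2.37843416 -29.94335588  10.88228174   4.37315231  -0.90398424
   1.40000898]
at [0.4233 0.6856 0.7454] yaw -157.37 toolY [ 0.773 -0.221 -0.594] t 32.38 F [ 1.5 -0.4 -0. ]
[0.42352053 0.68526764 0.74513026]
```

```bash
python3 -m crank '[[[1,0,0,0,0],[1,0,0,0,0]]]'; python3 -c "
from h import *
o=ctrl.get_obs();print(o['joint_pos'],o['qvel'],o['tau']); P=o['tool_pos']
plan([])
"
```

```text
clock: 32.67
tool_pos: [0.4247, 0.6366, 0.8034]
orientation: [-67.1, 48.8, -163.1]
force: [0.7, -1.6, 1.6]
opening: 0.0005
[  87.35542082   38.73317763   67.02132249   59.05000515 -113.98427059
  -52.96847138] [-0.02986668 -1.71369751 -1.38816269 -0.59896477  0.13307613  0.0409472 ] [ 8.95264260e-01 -6.44324040e+01  2.10119265e+01  5.16701773e+00
  9.33783967e-01  5.37100306e-02]
at [0.4247 0.6366 0.8034] yaw -163.14 toolY [ 0.776 -0.171 -0.606] t 32.67 F [ 0.7 -1.6  1.6]
```

```bash
cat > glob.py <<'E'
from trace import *
rng=np.random.default_rng(0)
def gik(t,Y,n=60):
    sols=[]
    for k in range(n):
        q0=lo+(hi-lo)*rng.random(5)
        q0[0]=rng.uniform(-120,120)
        r=least_squares(lambda q:np.r_[(fk(P0,np.r_[q,0])[0]-t)*1e3,(fk(P0,np.r_[q,0])[1][:,0]-Y)*300],q0,bounds=(lo,hi),max_nfev=60)
        if r.cost<.5 and not any(np.abs(r.x-s).max()<3 for s in sols): sols.append(r.x)
    return sols
if __name__=='__main__':
  tip=f(-92,30,64.8)
  for Y in [(.776,-.171),(.77,-.1),(.77,0),(.7,-.1),(.85,0),(.85,-.17)]:
    Y=np.array([*Y,-np.sqrt(1-Y[0]**2-Y[1]**2)]); print(Y.round(2),[s.round(0).tolist() for s in gik(tip,Y)])
E
python3 glob.py
```

```text
Traceback (most recent call last):
  File "glob.py", line 1, in <module>
    from trace import *
  File "trace.py", line 1, in <module>
    from ikchk import *
  File "ikchk.py", line 1, in <module>
    from kin3 import *
  File "kin3.py", line 2, in <module>
    from scipy.optimize import least_squares
  File "scipy/linalg/_cythonized_array_utils.pyx", line 11, in init scipy.linalg._cythonized_array_utils
  File "glob.py", line 2, in <module>
    rng=np.random.default_rng(0)
        ^^
NameError: name 'np' is not defined
```

```bash
mv glob.py gsearch.py; mv trace.py trk.py; sed -i 's/from trace/from trk/' gsearch.py; rm -rf __pycache__; timeout 500 python3 gsearch.py
```

```text
[ 0.78 -0.17 -0.61] []
[ 0.77 -0.1  -0.63] [[-42.0, 10.0, -52.0, -121.0, -31.0]]
[ 0.77  0.   -0.64] [[-37.0, 9.0, -46.0, -106.0, -29.0]]
[ 0.7  -0.1  -0.71] [[-15.0, 4.0, -42.0, -94.0, -5.0]]
[ 0.85  0.   -0.53] [[-55.0, 22.0, -55.0, -117.0, -51.0]]
[ 0.85 -0.17 -0.5 ] []
```

```bash
cat > sim.py <<'E'
from trk import *
def step(q,t,M,w=300):
    def g(x):
        P,A=pose(x); return np.r_[(P-t)*1e3,R.from_matrix(M.T@A).as_rotvec()*w,(x-q)*.02]
    r=least_squares(g,np.clip(q,lo6+.01,hi6-.01),bounds=(lo6,hi6)); return r.x
def ratchet(q,pts,dt=.05,turn=0,every=3):
    q=np.array(q,float)
    P,M=pose(q)
    L=line([P]+list(pts),dt)
    for i,t in enumerate(L):
        M2=M@R.from_euler('y',turn/len(L)).as_matrix()
        qn=step(q,t,M2); P,M=pose(qn)
        if i%every==0 or i==len(L)-1: print(np.round(t,3),'poserr',(np.linalg.norm(P-t)*1e3).round(1),'Y',M[:,1].round(3),qn.round(0),'dq',np.abs(qn-q).max().round(0))
        q=qn
    return q
E
python3 - <<'E'
from sim import *
q=[87.355,38.733,67.021,59.05,-113.984,-52.968]
print(pose(q)[0])
q=ratchet(q,[(.62,.3,.75),(.70,-.1,.6),(.62,-.42,.42)],every=5,turn=1.9); print('--')
for pts in ([f(-190,-60,200),f(-150,30,120),f(-92,30,64.8)],[(.5,-.4,.25),f(-150,-50,120),f(-130,30,100),f(-92,30,64.8)]):
    ratchet(q,pts,every=2); print('--')
E
```

```text
[0.42487294 0.63642137 0.80327139]
[0.449 0.594 0.797] poserr 0.0 Y [ 0.777 -0.171 -0.606] [  86.   27.   45.   55. -107.  -66.] dq 22.0
[0.571 0.384 0.763] poserr 0.0 Y [ 0.777 -0.171 -0.606] [ 71.   7.  12.  52. -88. -89.] dq 4.0
[0.647 0.167 0.7  ] poserr 0.0 Y [ 0.777 -0.171 -0.606] [  50.   -6.   -8.   50.  -68. -103.] dq 5.0
[ 0.691 -0.056  0.617] poserr 0.0 Y [ 0.777 -0.171 -0.606] [  22.  -10.  -19.   42.  -42. -107.] dq 6.0
[ 0.66 -0.26  0.51] poserr 0.0 Y [ 0.777 -0.171 -0.606] [ -2.  -9. -23.  19. -25. -97.] dq 7.0
[ 0.62 -0.42  0.42] poserr 0.0 Y [ 0.777 -0.171 -0.606] [-26.   0.  -9. -22. -30. -63.] dq 10.0
--
[ 0.592 -0.39   0.393] poserr 0.0 Y [ 0.777 -0.171 -0.606] [-24.  -3. -17. -21. -26. -64.] dq 7.0
[ 0.537 -0.331  0.338] poserr 0.0 Y [ 0.777 -0.171 -0.606] [-16.  -9. -33. -13. -14. -75.] dq 9.0
[ 0.482 -0.271  0.283] poserr 4.7 Y [ 0.779 -0.136 -0.612] [ -10.  -16.  -53.    8.   -0. -100.] dq 6.0
[ 0.427 -0.212  0.228] poserr 4.4 Y [ 0.801 -0.075 -0.593] [-16. -18. -45. -40. -13. -49.] dq 26.0
[ 0.409 -0.151  0.173] poserr 1.1 Y [ 0.812 -0.061 -0.581] [-18. -17. 
[... 335 characters left out ...]
 0.548 -0.408  0.318] poserr 0.0 Y [ 0.777 -0.171 -0.606] [-33.  -1. -18. -38. -27. -43.] dq 8.0
[ 0.5  -0.4   0.25] poserr 0.0 Y [ 0.777 -0.171 -0.606] [-41.   1. -22. -53. -29. -23.] dq 10.0
[ 0.479 -0.323  0.207] poserr 0.0 Y [ 0.777 -0.171 -0.606] [-36.  -3. -31. -59. -22. -19.] dq 4.0
[ 0.459 -0.246  0.163] poserr 0.0 Y [ 0.777 -0.171 -0.606] [-32.  -5. -38. -69. -16. -10.] dq 6.0
[ 0.438 -0.169  0.12 ] poserr 0.0 Y [ 0.777 -0.171 -0.606] [-37.  -5. -45. -91. -20.  17.] dq 16.0
[ 0.45  -0.087  0.1  ] poserr 0.0 Y [ 0.777 -0.171 -0.606] [ -39.   -2.  -53. -115.  -23.   43.] dq 16.0
[ 0.488 -0.083  0.065] poserr 1.5 Y [ 0.774 -0.165 -0.611] [ -47.   13.  -58. -132.  -38.   73.] dq 12.0
--
```

Run:
```python
from fit import *
print('shoulder cap',ray(cS,[(432,398)],.2)[0]); print('elbow cap s9',ray(cS,[(377,135)],.2+.6*np.cos(np.radians(21.3)))[0], 'fk elbow x', .6*np.sin(np.radians(21.3)))
print('scene0 shoulder',ray(cS,[(432,345)],.2)[0])
```

```text
shoulder cap [-0.00475342  0.16485865  0.2       ]
elbow cap s9 [0.22080486 0.17400372 0.75901474] fk elbow x 0.217950738283787
scene0 shoulder [0.09305694 0.07356144 0.2       ]
```

```bash
cat > clr.py <<'E'
from gsearch import *
def segd(a,b,c,d):
    # min distance between segments (sampled)
    s=np.linspace(0,1,25); A=a+(b-a)*s[:,None]; C=c+(d-c)*s[:,None]
    return np.linalg.norm(A[:,None]-C[None],axis=2).min()
def clear(q):
    q=np.array(q); 
    h=np.radians(q[0]); fw=np.array([np.cos(h),np.sin(h),0]); lf=np.array([-np.sin(h),np.cos(h),0]); z=np.array([0,0,1.])
    S=np.array([0,0,.2]); E=S+.6*(np.sin(np.radians(q[1]))*fw+np.cos(np.radians(q[1]))*z)
    el=np.radians(q[2]-q[1]); W=E+.465*(np.cos(el)*fw+np.sin(el)*z)
    Pt,A=fk(P0,np.r_[q[:5],0]); Y=A[:,0]; J=Pt-.378*Y
    up=(S+.115*lf,E+.115*lf); col=(np.array([0,0,0.]),np.array([0,0,.2])); sh=(S-.0*lf,S+.16*lf)
    Je=J-.045*Y; G=J+.2*Y
    out={}
    for n,(a,b,r) in dict(up=(*up,.06),col=(*col,.085),sh=(*sh,.065)).items():
        d=min(segd(a,b,W,J)-.05, segd(a,b,Je,G)-.05); out[n]=round((d-r)*1e3)
    out['fore-up']=round((segd(E,W,*col)-.055-.085)*1e3)
    out['minz']=round(min(W[2],J[2])*1e3-50)
    return out
if __name__=='__main__':
  tip=f(-92,30,64.8)
  for Y in [(.77,-.1),(.77,.1),(.77,.25),(.7,.0),(.7,.2),(.6,.1),(.6,.2),(.6,.3),(.55,.2),(.55,0)]:
    Y=np.array([*Y,-np.sqrt(1-Y[0]**2-Y[1]**2)])
    for s in gik(tip,Y,25)[:2]: print(Y.round(2),s.round(0).tolist(),clear(s))
E
timeout 550 python3 clr.py
```

```text
[ 0.77 -0.1  -0.63] [-42.0, 10.0, -52.0, -121.0, -31.0] {'up': 19, 'col': 78, 'sh': 83, 'fore-up': 232, 'minz': 253}
[ 0.77  0.1  -0.63] [-37.0, 10.0, -43.0, -97.0, -33.0] {'up': 103, 'col': 109, 'sh': 129, 'fore-up': 299, 'minz': 253}
[ 0.77  0.25 -0.59] [-42.0, 15.0, -40.0, -90.0, -44.0] {'up': 145, 'col': 139, 'sh': 159, 'fore-up': 321, 'minz': 237}
[ 0.7   0.   -0.71] [-14.0, 4.0, -41.0, -81.0, -10.0] {'up': 135, 'col': 133, 'sh': 153, 'fore-up': 314, 'minz': 285}
[ 0.7   0.2  -0.69] [-28.0, 9.0, -38.0, -80.0, -31.0] {'up': 171, 'col': 163, 'sh': 183, 'fore-up': 334, 'minz': 274}
[ 0.6   0.1  -0.79] [7.0, 4.0, -47.0, -37.0, -2.0] {'up': 223, 'col': 197, 'sh': 217, 'fore-up': 270, 'minz': 315}
[ 0.6   0.2  -0.77] [-13.0, 6.0, -37.0, -59.0, -22.0] {'up': 223, 'col': 209, 'sh': 229, 'fore-up': 340, 'minz': 308}
[ 0.6   0.3  -0.74] [-23.0, 10.0, -34.0, -65.0, -34.0] {'up': 232, 'col': 223, 'sh': 243, 'fore-up': 359, 'minz': 295}
[ 0.55  0.2  -0.81] [-7.0, 6.0, -38.0, -49.0, -20.0] {'up': 246, 'col': 230, 'sh': 250, 'fore-up': 335, 'minz': 321}
```

```bash
cat >> h.py <<'E'
def levelturn(o=None):
    o=o or ctrl.get_obs(); M=R.from_euler('xyz',o['orientation'],degrees=True).as_matrix()
    x=np.cross([0,0,1],M[:,1]); x/=np.linalg.norm(x); v=M.T@x
    return round(np.arctan2(-v[2],v[0]),3)   # Ry(th) x = (cos,0,-sin)
E
python3 -c "
from h import *
plan([(.62,.3,.75),(.70,-.1,.62),(.62,-.40,.42)])
print(levelturn())
"
```

```text
at [0.4247 0.6366 0.8034] yaw -163.14 toolY [ 0.776 -0.171 -0.606] t 32.67 F [ 0.7 -1.6  1.6]
(0.62, 0.3, 0.75) [-18.6 241.7 309.1]
(0.7, -0.1, 0.62) [105.2 451.2 661.4]
(0.62, -0.4, 0.42) [363.4 561.7 901.2]
1.899
```

```bash
python3 -m crank '[[[1,-3,34,44,0.15],[1,-5,69,88,0.3],[1,-8,103,132,0.46],[1,-11,138,177,0.62],[1,-13,173,221,0.78],[1,-16,207,265,0.94],[1,-18,242,309,1.1],[1,0,272,359,1.26],[1,18,302,410,1.42],[1,35,332,460,1.58],[1,53,362,510,1.74],[1,70,392,561,1.9]]]'; python3 -c "
from h import *
o=ctrl.get_obs();print(o['joint_pos'])
plan([(.70,-.1,.62),(.62,-.40,.42),(.5,-.4,.25)])
print(levelturn())
"
```

```text
clock: 34.17
tool_pos: [0.6719, 0.0149, 0.6646]
orientation: [-143.4, 0.0, 77.4]
force: [1.6, 0.0, 1.0]
opening: 0.0004
[  32.46774434  -10.7852804   -15.41083724   46.03956994  -52.19989377
 -153.2797465 ]
at [0.6719 0.0149 0.6646] yaw 77.39 toolY [ 0.783 -0.176 -0.596] t 34.17 F [1.6 0.  1. ]
(0.7, -0.1, 0.62) [-105.9   68.8    4.6]
(0.62, -0.4, 0.42) [-416.   178.   172.9]
(0.5, -0.4, 0.25) [-442.1  185.4  379.2]
0.001
```

```bash
python3 -m crank '[[[1,-53,34,2,0],[1,-106,69,5,0],[1,-158,87,33,0],[1,-210,105,61,0],[1,-262,123,89,0],[1,-314,142,117,0],[1,-365,160,145,0],[1,-416,178,173,0],[1,-424,180,225,0],[1,-432,182,277,0],[1,-440,184,329,0],[1,-442,185,379,0]]]'; python3 -c "
from h import *
o=ctrl.get_obs();print(o['joint_pos'])
from sim import f
plan([f(-150,-50,130),f(-140,20,110)])
print(levelturn())
"
```

```text
clock: 35.67
tool_pos: [0.5001, -0.3992, 0.2584]
orientation: [-143.6, 1.3, 77.5]
force: [-1.6, -0.7, -0.9]
opening: 0.0004
[-40.77260247  -0.16376857 -22.45036026 -53.0244305  -27.53937252
 -21.65513435]
at [ 0.5001 -0.3992  0.2584] yaw 77.52 toolY [ 0.783 -0.187 -0.594] t 35.67 F [-1.6 -0.7 -0.9]
[ 0.43791922 -0.16860312  0.13      ] [214.6 -15.6 165. ]
[ 0.44123413 -0.09797019  0.11      ] [284.7 -14.4 187. ]
0.028
```

Run:
```python
from sim import *
from clr import clear
q=[-40.77,-.164,-22.45,-53.02,-27.54,-21.655]
for nm,pts in dict(a=[f(-150,-50,130),f(-140,30,110),f(-92,30,64.8)],b=[(.40,-.30,.2),(.38,-.2,.17),f(-150,0,120),f(-130,30,100),f(-92,30,64.8)],c=[(.42,-.32,.25),(.40,-.2,.22),f(-150,0,150),f(-130,30,100),f(-92,30,64.8)]).items():
    print(nm); qq=ratchet(q,pts,dt=.04,every=3); print(clear(qq))
```

```text
a
[ 0.491 -0.366  0.238] poserr 0.0 Y [ 0.783 -0.188 -0.593] [-38.  -2. -26. -55. -25. -20.] dq 4.0
[ 0.464 -0.267  0.184] poserr 0.0 Y [ 0.783 -0.188 -0.593] [-31.  -6. -37. -64. -15. -14.] dq 4.0
[ 0.438 -0.169  0.13 ] poserr 0.0 Y [ 0.783 -0.188 -0.593] [-36.  -6. -45. -91. -18.  16.] dq 14.0
[ 0.44  -0.088  0.11 ] poserr 0.0 Y [ 0.783 -0.188 -0.593] [ -38.   -5.  -53. -113.  -21.   41.] dq 10.0
[ 0.488 -0.083  0.065] poserr 4.5 Y [ 0.775 -0.171 -0.608] [ -47.   13.  -58. -133.  -38.   74.] dq 9.0
{'up': -22, 'col': 70, 'sh': 58, 'fore-up': 179, 'minz': 249}
b
[ 0.475 -0.374  0.242] poserr 0.0 Y [ 0.783 -0.188 -0.593] [-42.  -2. -26. -56. -27. -18.] dq 4.0
[ 0.4 -0.3  0.2] poserr 0.0 Y [ 0.783 -0.188 -0.593] [-46.  -9. -37. -64. -29.  -7.] dq 4.0
[ 0.38 -0.2   0.17] poserr 3.5 Y [ 0.795 -0.179 -0.58 ] [-27. -17. -48. -64. -13. -17.] dq 7.0
[ 0.433 -0.119  0.12 ] poserr 0.0 Y [ 0.796 -0.178 -0.578] [ -39.   -7.  -50. -103.  -22.   31.] dq 19.0
[ 0.469 -0.085  0.082] poserr 2.0 Y [ 0.793 -0.172 -0.585] [ -49.    8.  -58. -127.  -37.   68.] dq 13.0
[ 0.488 -0.083  0.065] poserr 4.2 Y [ 0.785 -0.157 -0.599] [ -49.   14.  -58. -131.  -40.   74.] dq 6.0
{'up': -24, 'col': 65, 'sh': 55, 'fore-up': 179, 'minz': 245}
c
[ 0.473 -0.373  0.254] poserr 0.0 Y [ 0.783 -0.188 -0.593] [-40.  -4. -26. -53. -27. -22.] dq 4.0
[ 0.415 -0.29   0.242] poserr 0.0 Y [ 0.783 -0.188 -0.593] [-25. -16. -42. -39. -15. -44.] dq 17.0
[ 0.4  -0.2   0.22] poserr 5.6 Y [ 0.83  -0.124 -0.544] [-25. -20. -45. -56. -16. -27.] dq 8.0
[ 0.433 -0.119  0.15 ] poserr 0.0 Y [ 0.834 -0.119 -0.538] [-37. -11. -48. -93. -24.  19.] dq 19.0
[ 0.469 -0.085  0.082] poserr 2.3 Y [ 0.83  -0.112 -0.546] [ -54.   13.  -58. -121.  -45.   69.] dq 10.0
[ 0.488 -0.083  0.065] poserr 3.5 Y [ 0.825 -0.099 -0.557] [ -53.   19.  -58. -126.  -48.   76.] dq 6.0
{'up': -26, 'col': 45, 'sh': 43, 'fore-up': 179, 'minz': 228}
```

Run:
```python
from sim import *
from clr import clear
q0=[-40.77,-.164,-22.45,-53.02,-27.54,-21.655]
for nm,pts in dict(a=[(.40,-.32,.25),(.32,-.25,.25),(.26,-.20,.25)],b=[(.40,-.36,.25),(.30,-.33,.25),(.22,-.30,.25)],c=[(.42,-.42,.3),(.3,-.42,.35),(.2,-.4,.4)],d=[(.45,-.35,.15),(.38,-.28,.1),(.3,-.2,.08)]).items():
    print(nm); q=q0
    for p in pts: q=ratchet(q,[p],dt=.04,every=2)
    print(clear(q))
```

```text
a
[ 0.475 -0.379  0.255] poserr 0.0 Y [ 0.783 -0.188 -0.593] [-41.  -3. -25. -53. -28. -21.] dq 3.0
[ 0.425 -0.34   0.252] poserr 0.0 Y [ 0.783 -0.188 -0.593] [-42.  -9. -31. -53. -28. -21.] dq 3.0
[ 0.4  -0.32  0.25] poserr 0.0 Y [ 0.783 -0.188 -0.593] [-41. -13. -34. -52. -29. -23.] dq 3.0
[ 0.373 -0.297  0.25 ] poserr 0.0 Y [ 0.783 -0.188 -0.593] [-39. -18. -38. -49. -28. -27.] dq 5.0
[ 0.32 -0.25  0.25] poserr 3.0 Y [ 0.792 -0.174 -0.585] [-34. -28. -45. -41. -27. -38.] dq 6.0
[ 0.289 -0.226  0.249] poserr 2.6 Y [ 0.799 -0.163 -0.578] [-42. -32. -45. -46. -35. -31.] dq 8.0
[ 0.26 -0.2   0.25] poserr 2.1 Y [ 0.805 -0.155 -0.572] [-51. -36. -45. -49. -44. -25.] dq 9.0
{'up': 181, 'col': 121, 'sh': 141, 'fore-up': 282, 'minz': 416}
b
[ 0.467 -0.386  0.254] poserr 0.0 Y [ 0.783 -0.188 -0.593] [-43.  -3. -25. -54. -30. -19.] dq 3.0
[ 0.4  -0.36  0.25] poserr 0.0 Y [ 0.783 -0.188 -0.593] [-50.  -8. -29. -57. -35. -13.] dq 4.0
[ 0.367 -0.35   0.25 ] poserr 0.0 Y [ 0.783 -0.188 -0.593] [-55. -10. -31. -57. -39. -11.] dq 5.0
[ 0.3  -0.33  0.25] poserr 0.0 Y [ 0.783 -0.188 -0.593] [-66. -1
[... 1067 characters left out ...]
 0.783 -0.188 -0.593] [-43.   0. -24. -59. -28. -14.] dq 7.0
[ 0.462 -0.362  0.177] poserr 0.0 Y [ 0.783 -0.188 -0.593] [-49.   3. -29. -71. -30.   3.] dq 9.0
[ 0.45 -0.35  0.15] poserr 0.0 Y [ 0.783 -0.188 -0.593] [-53.   5. -31. -77. -32.  12.] dq 9.0
[ 0.427 -0.327  0.133] poserr 0.0 Y [ 0.783 -0.188 -0.593] [-57.   4. -35. -81. -34.  19.] dq 7.0
[ 0.38 -0.28  0.1 ] poserr 0.0 Y [ 0.783 -0.188 -0.593] [-65.   5. -42. -87. -39.  35.] dq 8.0
[ 0.353 -0.253  0.093] poserr 0.0 Y [ 0.783 -0.188 -0.593] [-70.   4. -46. -87. -42.  39.] dq 4.0
[ 0.3  -0.2   0.08] poserr 0.0 Y [ 0.783 -0.188 -0.593] [-81.   3. -53. -85. -48.  49.] dq 6.0
{'up': 56, 'col': 28, 'sh': 47, 'fore-up': 218, 'minz': 254}
```

Run:
```python
from sim import *
from clr import clear
q0=[-40.77,-.164,-22.45,-53.02,-27.54,-21.655]
q=q0
for p in [f(-150,-50,130),f(-145,0,120),f(-140,30,110)]:
    q=ratchet(q,[p],dt=.04,every=9); print(clear(q))
    if p[1]<-.1: qa=q
for d in [(-.04,.02,0),(-.04,.02,.02),(-.04,0,0.02),(-.03,.03,-.02),(0,.03,.03),(-.03,0,-.03)]:
    print(d); q=qa
    for k in range(6):
        P,M=pose(q); q=step(q,P+np.array(d),M)
    P,M=pose(q); print(P.round(3),M[:,1].round(3),q.round(0),clear(q))
```

```text
[ 0.491 -0.366  0.238] poserr 0.0 Y [ 0.783 -0.188 -0.593] [-38.  -2. -26. -55. -25. -20.] dq 4.0
[ 0.438 -0.169  0.13 ] poserr 0.0 Y [ 0.783 -0.188 -0.593] [-36.  -6. -45. -91. -18.  16.] dq 14.0
{'up': 93, 'col': 93, 'sh': 113, 'fore-up': 282, 'minz': 304}
[ 0.438 -0.143  0.125] poserr 0.0 Y [ 0.783 -0.188 -0.593] [-34.  -7. -47. -96. -17.  21.] dq 5.0
[ 0.438 -0.118  0.12 ] poserr 0.0 Y [ 0.783 -0.188 -0.593] [ -34.   -7.  -49. -102.  -17.   27.] dq 6.0
{'up': 48, 'col': 70, 'sh': 88, 'fore-up': 254, 'minz': 294}
[ 0.44  -0.088  0.11 ] poserr 0.0 Y [ 0.783 -0.188 -0.593] [ -38.   -5.  -53. -113.  -21.   41.] dq 14.0
{'up': 10, 'col': 60, 'sh': 68, 'fore-up': 222, 'minz': 284}
(-0.04, 0.02, 0)
[ 0.335 -0.031  0.089] [ 0.772 -0.12  -0.625] [ -9. -20. -58. -96.  -0.   5.] {'up': 0, 'col': -11, 'sh': 8, 'fore-up': 179, 'minz': 275}
(-0.04, 0.02, 0.02)
[ 0.352 -0.033  0.173] [ 0.894 -0.153 -0.421] [-10. -33. -58. -98.  -0.   8.] {'up': -5, 'col': -8, 'sh': 9, 'fore-up': 179, 'minz': 282}
(-0.04, 0, 0.02)
[ 0.201 -0.13   0.217] [ 0.85  -0.156 -0.503] [-46. -56. -55. -45. -46. -35.] {'up': 103, 'col': 21, 'sh': 41, 'fore-up': 205, 'minz': 357}
(-0.03, 0.03, -0.02)
[0.316 0.038 0.032] [ 0.652 -0.028 -0.757] [  -3.   -9.  -58. -105.   -0.    9.] {'up': -21, 'col': 3, 'sh': 13, 'fore-up': 179, 'minz': 269}
(0, 0.03, 0.03)
[0.451 0.066 0.272] [ 0.847 -0.236 -0.477] [ -16.  -30.  -58. -164.   -0.   77.] {'up': 78, 'col': 171, 'sh': 148, 'fore-up': 179, 'minz': 402}
(-0.03, 0, -0.03)
[ 0.263 -0.146 -0.032] [ 0.726 -0.053 -0.685] [-99.  40. -58. -93. -47.  97.] {'up': 11, 'col': -7, 'sh': 9, 'fore-up': 179, 'minz': 150}
```

Run:
```python
from sim import *
from clr import clear
q0=[-40.77,-.164,-22.45,-53.02,-27.54,-21.655]
for yy in (-24,):
  for a in (45,25,0):
    ar=np.radians(a)
    q=ratchet(q0,[f(-150,-60,130),f(-130,yy,100),f(-58-36*np.cos(ar),yy,50+36*np.sin(ar))],dt=.04,every=3); print(clear(q), pose(q)[1].round(2).tolist())
```

```text
[ 0.491 -0.367  0.238] poserr 0.0 Y [ 0.783 -0.188 -0.593] [-39.  -2. -26. -55. -25. -20.] dq 4.0
[ 0.465 -0.273  0.184] poserr 0.0 Y [ 0.783 -0.188 -0.593] [-32.  -5. -36. -65. -17. -13.] dq 4.0
[ 0.439 -0.179  0.13 ] poserr 0.0 Y [ 0.783 -0.188 -0.593] [-37.  -6. -45. -90. -19.  17.] dq 13.0
[ 0.479 -0.139  0.088] poserr 0.0 Y [ 0.783 -0.188 -0.593] [ -48.    7.  -51. -118.  -31.   55.] dq 11.0
[ 0.502 -0.136  0.075] poserr 0.0 Y [ 0.783 -0.188 -0.593] [ -49.   12.  -52. -125.  -35.   65.] dq 10.0
{'up': 19, 'col': 85, 'sh': 86, 'fore-up': 229, 'minz': 250} [[0.22, 0.78, -0.58], [0.98, -0.19, 0.11], [-0.02, -0.59, -0.8]]
[ 0.491 -0.367  0.238] poserr 0.0 Y [ 0.783 -0.188 -0.593] [-39.  -2. -26. -55. -25. -20.] dq 4.0
[ 0.465 -0.273  0.184] poserr 0.0 Y [ 0.783 -0.188 -0.593] [-32.  -5. -36. -65. -17. -13.] dq 4.0
[ 0.439 -0.179  0.13 ] poserr 0.0 Y [ 0.783 -0.188 -0.593] [-37.  -6. -45. -90. -19.  17.] dq 13.0
[ 0.475 -0.139  0.083] poserr 0.0 Y [ 0.783 -0.188 -0.593] [ -50.    8.  -52. -119.  -33.   59.] dq 15.0
[ 0.495 -0.137  0.065] poserr 0.0 Y [ 0.783 -0.188 -0.593] [ -52.   15.  -54. -127.  -39.   71.] dq 13.0
{'up': 3, 'col': 74, 'sh': 72, 'fore-up': 211, 'minz': 240} [[0.22, 0.78, -0.58], [0.98, -0.19, 0.11], [-0.02, -0.59, -0.8]]
[ 0.491 -0.367  0.238] poserr 0.0 Y [ 0.783 -0.188 -0.593] [-39.  -2. -26. -55. -25. -20.] dq 4.0
[ 0.465 -0.273  0.184] poserr 0.0 Y [ 0.783 -0.188 -0.593] [-32.  -5. -36. -65. -17. -13.] dq 4.0
[ 0.439 -0.179  0.13 ] poserr 0.0 Y [ 0.783 -0.188 -0.593] [-37.  -6. -45. -90. -19.  17.] dq 13.0
[ 0.473 -0.139  0.075] poserr 0.0 Y [ 0.783 -0.188 -0.593] [ -52.   10.  -54. -121.  -36.   64.] dq 20.0
[ 0.491 -0.137  0.05 ] poserr 0.0 Y [ 0.783 -0.188 -0.593] [ -56.   21.  -57. -130.  -45.   81.] dq 17.0
{'up': -16, 'col': 63, 'sh': 56, 'fore-up': 187, 'minz': 224} [[0.22, 0.78, -0.58], [0.98, -0.19, 0.11], [-0.02, -0.59, -0.8]]
```

```bash
cat > pre.py <<'E'
from h import *
from sim import f,p,c,s
Rd=np.array([[c,-s,0],[s,c,0],[0,0,1]])
def M_(o): return R.from_euler('xyz',o['orientation'],degrees=True).as_matrix()
OFF=54.
def info(turn=0,o=None,back=25,zo=-8,off=OFF):
    o=o or ctrl.get_obs(); M=M_(o); M2=M@R.from_euler('y',turn).as_matrix(); D=Rd.T@M2
    a=np.arctan2(-D[2,1],np.hypot(D[0,1],0)) # radial dir matched to Y in xz-plane
    Cw=np.array([-58,30,50.])
    e=np.array([D[0,1],0,D[2,1]]); e/=np.linalg.norm(e)
    con=Cw-35*e
    F=con-back*D[:,1]+zo*D[:,2]; T=F-off*D[:,0]
    Tw=f(*T); return M2,D,con,T,Tw
E
python3 - <<'E'
from pre import *
from clr import clear
from sim import ratchet,pose,step,line
o=ctrl.get_obs(); M=M_(o)
q0=o['joint_pos']; print(q0.round(1))
for turn in (.35,-.35,0):
    M2,D,con,T,Tw=info(turn); print('turn',turn,'x',D[:,0].round(2),'Y',D[:,1].round(2),'z',D[:,2].round(2),'con',con.round(1),'T',T.round(1),Tw.round(4))
    # body corners
    T0=T+25*D[:,1]
    for sx in (-96,96):
        for sz in (-39,): print('  corner',sx,(T0-66*D[:,1]+sx*D[:,0]+sz*D[:,2]).round(0))
turn=.35 if info(.35)[1][2,0]<info(-.35)[1][2,0] else -.35
M2,D,con,T,Tw=info(turn)
q=ratchet(q0,[f(-150,-70,150)],dt=.04,turn=turn,every=3); q=ratchet(q,[Tw],dt=.03,every=1); print(clear(q))
for b,zz in ((0,-8),(0,8)):
    Tn=f(*(T+(25-b)*D[:,1]+(zz+8)*D[:,2])); q=ratchet(q,[Tn],dt=.02,every=9); print(clear(q))
E
```

```text
[-40.8  -0.2 -22.5 -53.  -27.5 -21.7]
turn 0.35 x [0.48 0.84 0.25] Y [ 0.76 -0.26 -0.59] z [-0.43  0.48 -0.76] con [-85.6  30.   71.5] T [-127.4  -12.5   78.7] [ 0.4569 -0.1292  0.0787]
  corner -96 [-188. -101.  108.]
  corner 96 [-95.  60. 157.]
turn -0.35 x [ 0.09  0.95 -0.3 ] Y [ 0.76 -0.26 -0.59] z [-0.64 -0.17 -0.75] con [-85.6  30.   71.5] T [-104.5  -13.4  108.4] [ 0.4797 -0.1279  0.1084]
  corner -96 [-120.  -87.  190.]
  corner 96 [-102.   95.  133.]
turn 0 x [ 0.31  0.95 -0.02] Y [ 0.76 -0.26 -0.59] z [-0.57  0.17 -0.8 ] con [-85.6  30.   71.5] T [-116.7  -16.2   94. ] [ 0.4679 -0.1318  0.094 ]
  corner -96 [-155. -103.  152.]
  corner 96 [-96.  79. 148.]
[ 0.491 -0.369  0.241] poserr 0.0 Y [ 0.783 -0.188 -0.593] [-39.  -2. -26. -55. -25. -18.] dq 4.0
[ 0.466 -0.279  0.196] poserr 0.0 Y [ 0.783 -0.188 -0.593] [-30.  -7. -36. -60. -15.  -8.] dq 4.0
[ 0.44  -0.189  0.15 ] poserr 0.0 Y [ 0.783 -0.188 -0.593] [-24.  -9. -44. -75.  -9.  13.] dq 14.0
[ 0.453 -0.168  0.136] poserr 0.0 Y [ 0.783 -0.188 -0.593] [-31.  -6. -44. -89. -14.  31.] dq 18.0
[ 0.466 -0.148  0.122] poserr 0.0 Y [ 0.783 -0.188 -0.593] [ -36.   -3.  -45. -101.  -18.   47.] dq 16.0
[ 0.48  -0.128  0.108] poserr 0.0 Y [ 0.783 -0.188 -0.593] [ -40.    1.  -48. -113.  -23.   63.] dq 16.0
{'up': 45, 'col': 89, 'sh': 101, 'fore-up': 260, 'minz': 283}
[ 0.489 -0.13   0.101] poserr 0.0 Y [ 0.783 -0.188 -0.593] [ -42.    3.  -49. -117.  -26.   69.] dq 6.0
[ 0.499 -0.133  0.094] poserr 0.0 Y [ 0.783 -0.188 -0.593] [ -44.    6.  -49. -120.  -28.   74.] dq 6.0
{'up': 36, 'col': 93, 'sh': 100, 'fore-up': 251, 'minz': 268}
[ 0.489 -0.136  0.082] poserr 0.0 Y [ 0.783 -0.188 -0.593] [ -48.    9.  -52. -122.  -33.   81.] dq 6.0
{'up': 19, 'col': 79, 'sh': 84, 'fore-up': 232, 'minz': 256}
```

```bash
cat h.py pre.py
python3 - <<'E'
from plant import ctrl
o=ctrl.get_obs(); print(o)
E
```

```text
import numpy as np, cv2, json
from scipy.spatial.transform import Rotation as R
from plant import ctrl
def snap(n,f):
    o=ctrl.get_obs(); im=ctrl.snapshot(n); cv2.imwrite('pics/'+f+'.png',cv2.cvtColor(im,cv2.COLOR_RGB2BGR)); return o,im
def cam(n,o=None):
    m=ctrl.camera_model(n); K=np.array([[m['fx'],0,m['cx']],[0,m['fy'],m['cy']],[0,0,1.]])
    if n=='wrist':
        T=np.eye(4);T[:3,:3]=R.from_euler('xyz',o['orientation'],degrees=True).as_matrix();T[:3,3]=o['tool_pos']
        T=T@m['hand_eye']
    else:
        T=np.eye(4);T[:3,:3]=R.from_euler('xyz',m['orientation'],degrees=True).as_matrix();T[:3,3]=m['origin']
    return K,np.array(m['dist_coeffs']),T
def proj(c,P):
    K,d,T=c; P=np.atleast_2d(np.array(P,float)); Ti=np.linalg.inv(T)
    return cv2.projectPoints(P,cv2.Rodrigues(Ti[:3,:3])[0],Ti[:3,3],K,d)[0].reshape(-1,2)
def ray(c,uv,z):
    K,d,T=c; p=cv2.undistortPoints(np.array(uv,float).reshape(-1,1,2),K,d).reshape(-1,2)
    D=np.c_[p,np.ones(len(p))]@T[:3,:3].T; s=(z-T[2,3])/D[:,2]; return T[:3,3]+D*s[:,None]
def crop(im,x,y,w,h,f,name):
    c=im[y:y+h,x:x+w]; cv2.imw
[... 1404 characters left out ...]
on-back*D[:,1]+zo*D[:,2]; T=F-off*D[:,0]
    Tw=f(*T); return M2,D,con,T,Tw
{'clock': 35.675, 'joint_pos': array([-40.77260247,  -0.16376857, -22.45036026, -53.0244305 ,
       -27.53937252, -21.65513435]), 'qvel': array([-47.19880944,   9.20470947, -15.95356833, -77.74165406,
       -16.62266626, 105.3821803 ]), 'tau': array([  6.15541846, -31.35267377,  31.02219343,   5.54470941,
         1.64444022,  -2.98371054]), 'tool_pos': array([ 0.50010216, -0.39920408,  0.25839893]), 'orientation': array([-143.57662004,    1.31225828,   77.51703241]), 'force': array([-1.606388  , -0.69658566, -0.91081617]), 'moment': array([ 0.64343533,  2.95933183, -0.0831749 ]), 'opening': 0.00042957603229252405}
```

```bash
cat > ev.py <<'E'
from pre import *
from sim import *
import clr
def ev(turn):
    M2,D,con,T,Tw=info(turn); print('turn',turn,'D\n',D.round(3),'con',con.round(1),'T',T.round(1),'Tw',Tw.round(4))
    # tool body corners: body 193(x) by 78(z) begins 66 mm behind tip
    print('off0 T at contact back0:', (T+25*D[:,1]).round(1))
    Tc=T+25*D[:,1]
    for bk in (66,150):
      for sx in (-1,1):
        for sz in (-1,1):
          P=Tc-bk*D[:,1]+sx*96.5*D[:,0]+sz*39*D[:,2]; print(bk,sx,sz,P.round(0))
    print('rf',(Tc-54*D[:,0]).round(0))
ev(-.35);ev(-.5)
E
python3 ev.py 2>&1 | tail -60
```

```text
turn -0.35 D
 [[ 0.093  0.761 -0.642]
 [ 0.95  -0.261 -0.171]
 [-0.297 -0.594 -0.748]] con [-85.6  30.   71.5] T [-104.5  -13.4  108.4] Tw [ 0.4797 -0.1279  0.1084]
off0 T at contact back0: [-85.5 -19.9  93.6]
66 -1 -1 [-120.  -88.  191.]
66 -1 1 [-170. -101.  132.]
66 1 -1 [-102.   96.  133.]
66 1 1 [-152.   82.   75.]
150 -1 -1 [-184.  -66.  240.]
150 -1 1 [-234.  -79.  182.]
150 1 -1 [-166.  118.  183.]
150 1 1 [-216.  104.  125.]
rf [-91. -71. 110.]
turn -0.5 D
 [[-0.004  0.761 -0.648]
 [ 0.914 -0.261 -0.311]
 [-0.406 -0.594 -0.695]] con [-85.6  30.   71.5] T [-99.3 -10.4 113.8] Tw [ 0.4847 -0.1243  0.1138]
off0 T at contact back0: [-80.2 -16.9  99. ]
66 -1 -1 [-105.  -76.  204.]
66 -1 1 [-155. -100.  150.]
66 1 -1 [-106.  101.  126.]
66 1 1 [-156.   76.   72.]
150 -1 -1 [-169.  -54.  254.]
150 -1 1 [-219.  -78.  200.]
150 1 -1 [-169.  123.  176.]
150 1 1 [-220.   98.  122.]
rf [-80. -66. 121.]
```

View pics/s20.png

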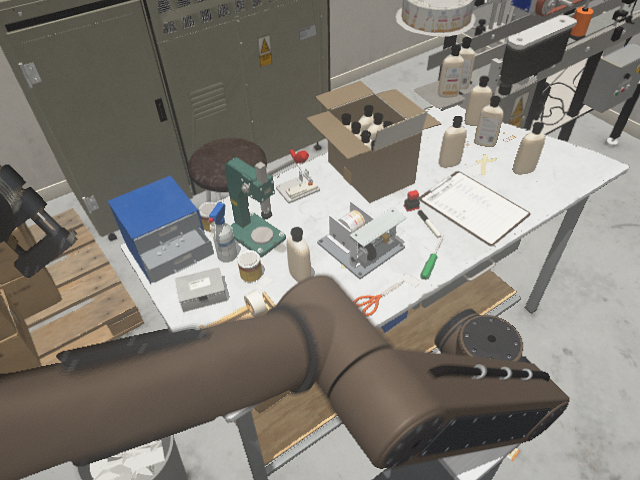

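View pics/t9.png

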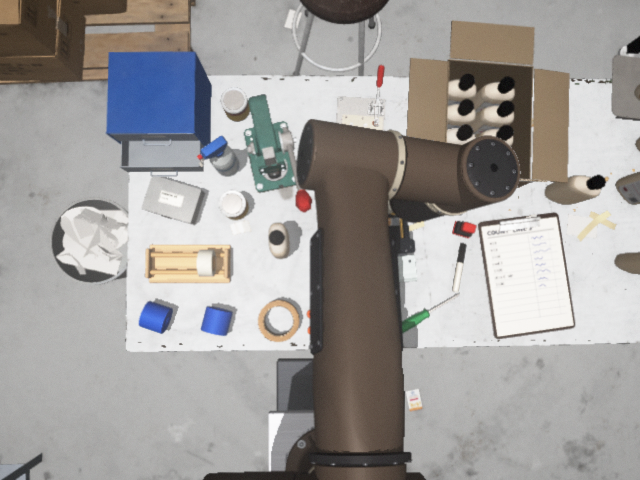

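```bash
cat trk.py | head -40; python3 -c "
from plant import ctrl;print(ctrl.camera_model('wrist'))"
```

```text
from ikchk import *
lo6=np.r_[lo,-173.6];hi6=np.r_[hi,173.6]
# fix q6 offset: rotation from A to tool
q,t,o=D[-1]; PB,AB=fk(P0,q); TOOL=AB.T@R.from_euler('xyz',o,degrees=True).as_matrix()
def pose(q): P,A=fk(P0,q); return P,A@TOOL
def track(q,path,M,verbose=True,every=1):
    q=np.array(q,float); mx=0
    for i,t in enumerate(path):
        def g(x):
            P,A=pose(x); return np.r_[(P-t)*1e3,R.from_matrix(M.T@A).as_rotvec()*300,(x-q)*.002]
        r=least_squares(g,np.clip(q,lo6+.01,hi6-.01),bounds=(lo6,hi6)); dq=np.abs(r.x-q).max()
        if verbose and (i%every==0 or i==len(path)-1): print(np.round(t,3),'err',np.abs(g(r.x)[:6]).max().round(2),r.x.round(0),'dq',dq.round(0))
        q=r.x
    return q
def line(pts,step=.05):
    out=[]
    for a,b in zip(pts[:-1],pts[1:]):
        a,b=np.array(a),np.array(b); n=max(1,int(np.ceil(np.linalg.norm(b-a)/step))); out+=[a+(b-a)*k/n for k in range(1,n+1)]
    return out
{'fx': 352.35132688054784, 'fy': 352.35132688054784, 'cx': 318.85164313039877, 'cy': 244.47031212921394, 'dist_coeffs': array([-0.02433355,  0.        ,  0.        ,  0.        ,  0.        ]), 'hand_eye': array([[ 9.99999639e-01,  1.94611588e-04,  8.26752004e-04,
        -5.82629509e-04],
       [-7.33350640e-04, -2.93214416e-01,  9.56046426e-01,
        -1.57599522e-01],
       [ 4.28473320e-04, -9.56046687e-01, -2.93214168e-01,
         7.88499805e-02],
       [ 0.00000000e+00,  0.00000000e+00,  0.00000000e+00,
         1.00000000e+00]])}
```

```bash
cat > ev2.py <<'E'
from pre import *
from sim import *
from clr import clear
import sys
turn=float(sys.argv[1]); o=ctrl.get_obs(); q=np.array(o['joint_pos'])
M2,D,con,T,Tw=info(turn); e=np.array([D[0,1],0,D[2,1]]);e/=np.linalg.norm(e); t=np.array([e[2],0,-e[0]])
if t[2]>0: t=-t
con=con+[0,4,0]
print('e',e.round(3),'t',t.round(3),'t in tool',(D.T@t).round(3),'e in tool',(D.T@e).round(3))
def tcp(k,back): return f(*(con+k*t-back*D[:,1]-54*D[:,0]))
W=[f(-150,-70,150),tcp(-7,40),tcp(-7,0),tcp(9,0)]
print('way',[w.round(4).tolist() for w in W])
P,M=pose(q); print('fk err',(P-o['tool_pos'])*1e3, np.degrees(R.from_matrix(M.T@M_(o)).as_rotvec()))
M0=M_(o)
n1=8; P0_=np.array(o['tool_pos'])
for i in range(1,n1+1):
    q2=step(q,P0_+(W[0]-P0_)*i/n1,M0@R.from_euler('y',turn*min(1,i/5)).as_matrix()); print(i,q2.round(0),'dq',np.abs(q2-q).max().round(0),clear(q2)); q=q2
for t_ in line(W,.025):
    q2=step(q,t_,M2); P,M=pose(q2); print(t_.round(3),q2.round(0),'dq',np.abs(q2-q).max().round(0),'err',(np.linalg.norm(P-t_)*1e3).round(1),clear(q2)); q=q2
E
python3 ev2.py -.5; python3 ev2.py -.35 | tail -12
```

```text
e [ 0.789  0.    -0.615] t [-0.615  0.    -0.789] t in tool [0.322 0.    0.947] e in tool [ 0.247  0.965 -0.084]
way [[0.4398, -0.1885, 0.15], [0.4719, -0.1201, 0.1227], [0.5032, -0.1276, 0.099], [0.4934, -0.1285, 0.0863]]
fk err [-0.21043323  0.24794082 -1.8722103 ] [ 0.03433158  0.01601454 -0.04217982]
1 [-39.  -2. -26. -54. -25. -16.] dq 6.0 {'up': 291, 'col': 313, 'sh': 333, 'fore-up': 401, 'minz': 419}
2 [-37.  -3. -29. -55. -23. -10.] dq 6.0 {'up': 272, 'col': 284, 'sh': 304, 'fore-up': 386, 'minz': 406}
3 [-34.  -5. -32. -57. -20.  -4.] dq 6.0 {'up': 252, 'col': 255, 'sh': 275, 'fore-up': 370, 'minz': 392}
4 [-31.  -6. -35. -58. -17.   2.] dq 6.0 {'up': 232, 'col': 227, 'sh': 247, 'fore-up': 353, 'minz': 379}
5 [-28.  -7. -38. -60. -13.   8.] dq 6.0 {'up': 211, 'col': 199, 'sh': 219, 'fore-up': 335, 'minz': 365}
6 [-24.  -8. -41. -62. -10.   8.] dq 4.0 {'up': 189, 'col': 171, 'sh': 191, 'fore-up': 316, 'minz': 352}
7 [-20.  -9. -43. -64.  -6.   8.] dq 4.0 {'up': 167, 'col': 144, 'sh': 164, 'fore-up': 297, 'minz': 338}
8 [-23.  -9. -44. -75.  -8.  21.] dq 13.0 {'up': 135, 'col'
[... 1786 characters left out ...]
inz': 308}
[ 0.46  -0.139  0.125] [ -33.   -5.  -46. -100.  -16.   44.] dq 11.0 err 0.0 {'up': 73, 'col': 92, 'sh': 111, 'fore-up': 279, 'minz': 300}
[ 0.467 -0.123  0.117] [ -36.   -3.  -48. -108.  -19.   54.] dq 11.0 err 0.0 {'up': 51, 'col': 86, 'sh': 101, 'fore-up': 264, 'minz': 291}
[ 0.483 -0.126  0.105] [ -41.    2.  -49. -115.  -24.   66.] dq 11.0 err 0.0 {'up': 40, 'col': 88, 'sh': 99, 'fore-up': 256, 'minz': 280}
[ 0.498 -0.13   0.093] [ -44.    6.  -50. -121.  -28.   75.] dq 9.0 err 0.0 {'up': 34, 'col': 92, 'sh': 97, 'fore-up': 248, 'minz': 268}
[ 0.488 -0.131  0.08 ] [ -49.    9.  -53. -123.  -34.   82.] dq 7.0 err 0.0 {'up': 14, 'col': 77, 'sh': 80, 'fore-up': 225, 'minz': 255}
```

```bash
cat > ev3.py <<'E'
from pre import *
from sim import *
from clr import clear
turn=-.5; o=ctrl.get_obs(); q0=np.array(o['joint_pos']); M2,D,con,T,Tw=info(turn); M0=M_(o)
end=np.array([.4719,-.1201,.1227]); P=np.array(o['tool_pos'])
for via in [(.44,-.19,.15),(.5,-.25,.25),(.45,-.25,.3),(.45,-.2,.35),(.4,-.2,.3),(.4,-.3,.2),(.4,-.25,.15),(.35,-.25,.2),(.45,-.15,.25),(.5,-.2,.3),(.38,-.2,.2)]:
    q=q0.copy(); L=line([P,np.array(via),end],.03); n=len(L); m5=-99; md=0; mc=999
    for i,t in enumerate(L):
        q2=step(q,t,M0@R.from_euler('y',turn*min(1,(i+1)/5)).as_matrix()); md=max(md,np.abs(q2-q).max()); m5=max(m5,q2[4]); q=q2; mc=min(mc,min(clear(q).values()))
    PP,_=pose(q); print(via,n,'maxq5',m5.round(1),'maxdq',md.round(1),'clr',mc,q.round(0),'err',(np.linalg.norm(PP-end)*1e3).round(1))
E
python3 ev3.py
```

```text
(0.44, -0.19, 0.15) 12 maxq5 -7.5 maxdq 14.0 clr 59 [ -33.   -4.  -46. -106.  -16.   59.] err 0.0
(0.5, -0.25, 0.25) 12 maxq5 -0.1 maxdq 35.5 clr 60 [ -33.   -4.  -46. -106.  -16.   59.] err 0.0
(0.45, -0.25, 0.3) 14 maxq5 -0.1 maxdq 62.5 clr 60 [ -33.   -4.  -46. -106.  -16.   59.] err 0.0
(0.45, -0.2, 0.35) 17 maxq5 -0.1 maxdq 85.0 clr 60 [ -33.   -4.  -46. -106.  -16.   59.] err 0.0
(0.4, -0.2, 0.3) 15 maxq5 -0.1 maxdq 74.1 clr 60 [ -33.   -4.  -46. -106.  -16.   59.] err 0.0
(0.4, -0.3, 0.2) 13 maxq5 -0.1 maxdq 38.2 clr 60 [ -33.   -4.  -46. -106.  -16.   59.] err 0.0
(0.4, -0.25, 0.15) 13 maxq5 -15.0 maxdq 10.8 clr 59 [ -33.   -4.  -46. -106.  -16.   59.] err 0.0
(0.35, -0.25, 0.2) 15 maxq5 -3.4 maxdq 20.4 clr 59 [ -33.   -4.  -46. -106.  -16.   59.] err 0.0
(0.45, -0.15, 0.25) 14 maxq5 -0.7 maxdq 31.5 clr 60 [ -33.   -4.  -46. -106.  -16.   59.] err 0.0
(0.5, -0.2, 0.3) 14 maxq5 -0.1 maxdq 92.8 clr 99 [-14.  -6. -44. -88.  -0.  29.] err 4.6
(0.38, -0.2, 0.2) 13 maxq5 -3.8 maxdq 29.4 clr 60 [ -33.   -4.  -46. -106.  -16.   59.] err 0.0
```

```bash
sed -i 's/^for via in .*/for via in [(.41,-.26,.14),(.42,-.28,.13),(.42,-.26,.12),(.40,-.25,.15),(.41,-.24,.13)]:/; s/,.03)/,.045)/' ev3.py; python3 ev3.py
python3 - <<'E'
from h import *
plan([[.42,-.27,.13],[.4719,-.1201,.1227]])
E
```

```text
(0.41, -0.26, 0.14) 9 maxq5 -16.0 maxdq 15.9 clr 59 [ -33.   -4.  -46. -106.  -16.   59.] err 0.0
(0.42, -0.28, 0.13) 9 maxq5 -16.0 maxdq 16.8 clr 59 [ -33.   -4.  -46. -106.  -16.   59.] err 0.0
(0.42, -0.26, 0.12) 9 maxq5 -16.0 maxdq 18.6 clr 59 [ -33.   -4.  -46. -106.  -16.   59.] err 0.0
(0.4, -0.25, 0.15) 9 maxq5 -15.0 maxdq 14.5 clr 59 [ -33.   -4.  -46. -106.  -16.   59.] err 0.0
(0.41, -0.24, 0.13) 9 maxq5 -16.0 maxdq 17.7 clr 59 [ -33.   -4.  -46. -106.  -16.   59.] err 0.0
at [ 0.5001 -0.3992  0.2584] yaw 77.52 toolY [ 0.783 -0.187 -0.594] t 35.67 F [-1.6 -0.7 -0.9]
[0.42, -0.27, 0.13] [111.7 -10.7 164.3]
[0.4719, -0.1201, 0.1227] [269.4   6.2 156.4]
```

```bash
python3 -m crank '[[[-1,30,-6,41,-0.12],[-1,60,-13,82,-0.25],[-1,90,-20,123,-0.38],[-1,119,-26,163,-0.5],[-1,149,-20,162,-0.5],[-1,179,-14,160,-0.5],[-1,209,-8,159,-0.5],[-1,239,-1,158,-0.5],[-1,269,6,157,-0.5],[-1,269,6,157,-0.5]]]'
python3 - <<'E'
from h import *
o,im=snap('wrist','w30'); print(o['joint_pos'].round(1),o['tool_pos'].round(4),o['force'].round(1),o['clock'])
E
```

```text
clock: 36.92
tool_pos: [0.4718, -0.1193, 0.123]
orientation: [-139.5, 23.7, 95.7]
force: [0.1, 0.1, -0.1]
opening: 0.0872
[ -33.4   -3.6  -46.8 -106.8  -16.8   59.9] [ 0.4718 -0.1193  0.123 ] [ 0.1  0.1 -0.1] 36.925
```

View pics/w30.png

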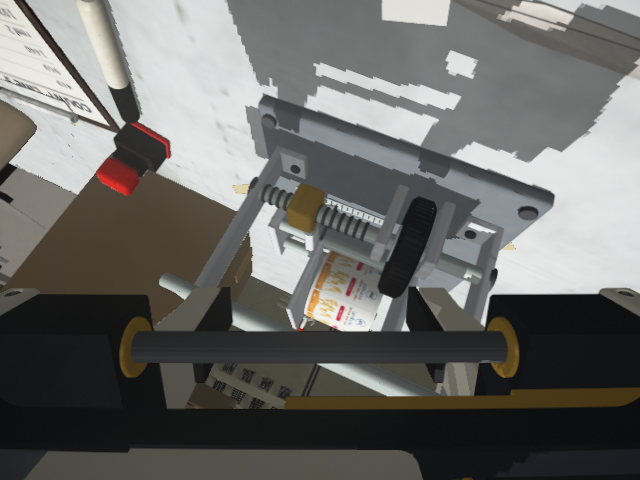

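```bash
cat > st.py <<'E'
from pre import *
o=ctrl.get_obs(); M=M_(o); D=Rd.T@M
P=np.linalg.solve(np.c_[[f(*v)-f(0,0,0) for v in np.eye(3)*1000]].T,(np.array(o['tool_pos'])-f(0,0,0)))*1000
F=P+54*D[:,0]
e=np.array([D[0,1],0,D[2,1]]);e/=np.linalg.norm(e); t=np.array([e[2],0,-e[0]])
if t[2]>0: t=-t
con=np.array([-58,34,50])-35*e+0
print('t',round(o['clock'],3),'TCP disp',P.round(1),'finger',F.round(1),'force disp',(Rd.T@o['force']).round(1),'Fy tool',(D[:,1]@(Rd.T@np.array(o['force']))).round(1))
print('to contact tool',(D.T@(con-F)).round(1),'t tool',(D.T@t).round(3),'e tool',(D.T@e).round(3),'D1',D[:,1].round(3),'q',o['joint_pos'].round(0))
E
python3 st.py
```

```text
t 36.975 TCP disp [-111.9   -4.9  122.5] finger [-112.2   44.6  100.8] force disp [-0.7  0.2  0.5] Fy tool -0.9
to contact tool [ 2.  40.4  6.3] t tool [0.32  0.    0.947] e tool [ 0.244  0.966 -0.083] D1 [ 0.761 -0.258 -0.596] q [ -33.   -4.  -47. -107.  -17.   60.]
```

```bash
cat > ov.py <<'E'
import sys
from pre import *
def ov(file,o,tipoff=54):
    im=cv2.imread('pics/'+file+'.png'); c_=cam('wrist',o); a=np.linspace(0,2*np.pi,60)
    for y,col in((22,(0,255,0)),(38,(0,255,255))):
        P=[f(-58+35*np.cos(t),y,50+35*np.sin(t)) for t in a]; 
        for u in proj(c_,P): cv2.circle(im,tuple(int(v) for v in u),1,col,-1)
    M=M_(o)
    for dx in (44,65):
        for dz in (-9.5,9.5):
            u=proj(c_,[np.array(o['tool_pos'])+M@np.array([dx,0,dz])*1e-3])[0]; cv2.circle(im,tuple(int(v) for v in u),3,(255,0,255),-1)
    for y in (-.15,): pass
    cv2.imwrite('pics/'+file+'o.png',cv2.resize(im[120:420,220:620],None,fx=2,fy=2))
if __name__=='__main__': ov(sys.argv[1],ctrl.get_obs())
E
python3 ov.py w30
```

```text
(no output)
```

View pics/w30o.png

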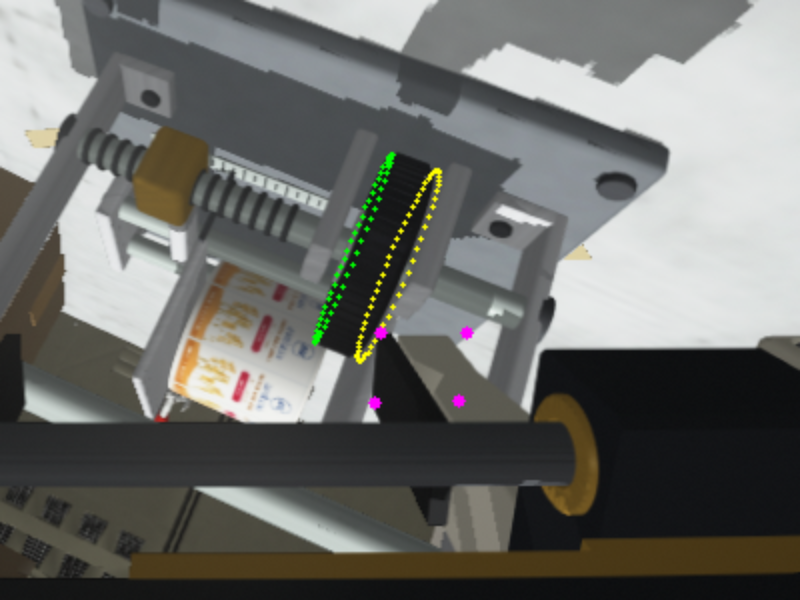

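```bash
python3 -m crank '[[[-1,0,18,0,0],[-1,0,33,0,0],[-1,0,36,0,0],[-1,0,36,0,0]]]'; python3 st.py;  python3 - <<'E'
from h import *
o,im=snap('wrist','w31')
E
python3 ov.py w31
```

```text
clock: 37.48
tool_pos: [0.4943, -0.126, 0.0941]
orientation: [-138.5, 23.4, 96.0]
force: [-8.4, 0.9, -11.1]
opening: 0.0877
t 37.475 TCP disp [-89.9 -12.9  94.1] finger [-90.3  36.6  72.6] force disp [ -8.3   1.7 -11.1] Fy tool 0.1
to contact tool [-2.2  4.9 -2.2] t tool [ 0.313 -0.     0.95 ] e tool [ 0.243  0.967 -0.08 ] D1 [ 0.751 -0.256 -0.609] q [ -42.    5.  -49. -119.  -26.   80.]
```

View pics/w31o.png

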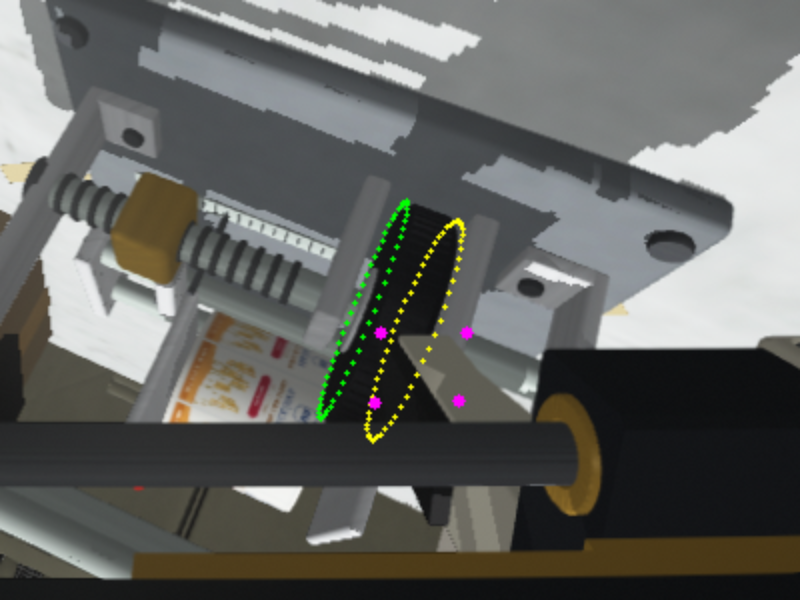

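```bash
cat > pl.py <<'E'
from pre import *
o=ctrl.get_obs(); M=M_(o)
for z in (138,146):
  for y in (-90,-60,-30,0,30,60,90): print(z,y,(M.T@(f(-102,y,z)-np.array(o['tool_pos']))*1e3).round(0))
print('moment',np.round(o['moment'],2),np.round(o['force'],1))
E
python3 pl.py
```

```text
138 -90 [-88. -16.   1.]
138 -60 [-61. -24.  -8.]
138 -30 [-33. -31. -17.]
138 0 [ -5. -39. -26.]
138 30 [ 22. -47. -35.]
138 60 [ 50. -54. -44.]
138 90 [ 77. -62. -53.]
146 -90 [-91. -21.  -4.]
146 -60 [-64. -29. -13.]
146 -30 [-36. -36. -22.]
146 0 [ -9. -44. -32.]
146 30 [ 19. -52. -41.]
146 60 [ 46. -59. -50.]
146 90 [ 74. -67. -59.]
moment [ 1.85  7.59 -1.14] [ -8.5  -0.6 -11.2]
```

```bash
cat > pl2.py <<'E'
from pre import *
o=ctrl.get_obs(); M=M_(o)
for d in (0,.05,.1,.15):
  for off in (54,44):
    M2=M@R.from_euler('y',d).as_matrix(); D=Rd.T@M2
    e=np.array([D[0,1],0,D[2,1]]);e/=np.linalg.norm(e); t=np.array([e[2],0,-e[0]]); t=t if t[2]<0 else -t
    con=np.array([-58,34,50])-35*e
    for k in (-4,):
        T=con+k*t-off*D[:,0]
        out=[]
        ys=np.linspace(-90,90,181)
        E=[(D.T@(np.array([-102,y,z])-T)) for y in ys for z in (138,146)]; E=np.array(E)
        # also underside points
        U=np.array([(D.T@(np.array([x,y,138])-T)) for y in np.linspace(-90,90,61) for x in np.linspace(-102,-40,13)]); E=np.r_[E,U]
        fr=E[(abs(E[:,0]+off)<13)&(E[:,1]<0)&(E[:,1]>-66)]; fl=E[(abs(E[:,0]-off)<13)&(E[:,1]<0)&(E[:,1]>-66)]
        b=E[(E[:,1]<-60)&(abs(E[:,0])<97)]
        print(d,off,k,'rf',fr[:,2].max().round(1) if len(fr) else None,'lf',fl[:,2].max().round(1) if len(fl) else None,'body',b[:,2].max().round(1) if len(b) else None, 'miny',E[abs(E[:,0])<97][:,1].min().round(1),'T',T.round(1))
E
python3 pl2.py
```

```text
0 54 -4 rf 1.1 lf -34.4 body -39.0 miny -72.0 T [-82.2 -15.6  96.6]
0 44 -4 rf -5.3 lf -34.4 body -39.0 miny -72.0 T [-82.3  -6.4  92.6]
0.05 54 -4 rf -4.9 lf -34.5 body -39.1 miny -72.0 T [-84.  -16.3  94.7]
0.05 44 -4 rf -10.3 lf -34.5 body -39.1 miny -72.0 T [-83.8  -7.   91.1]
0.1 54 -4 rf -10.7 lf -34.8 body -38.8 miny -72.0 T [-85.8 -16.9  92.8]
0.1 44 -4 rf -15.1 lf -34.8 body -38.8 miny -72.0 T [-85.2  -7.5  89.5]
0.15 54 -4 rf -16.5 lf -35.1 body -38.5 miny -72.0 T [-87.6 -17.5  90.8]
0.15 44 -4 rf -20.0 lf -35.1 body -38.5 miny -72.0 T [-86.7  -7.9  87.9]
```

```bash
python3 -m crank '[[[-1,2,-12,6,0.06],[-1,2,-12,6,0.12],[-1,2,-12,6,0.12]]]'; python3 st.py; python3 pl2.py | head -1
```

```text
clock: 37.9
tool_pos: [0.4862, -0.1254, 0.101]
orientation: [-140.8, 18.4, 91.1]
force: [-1.0, -0.2, 0.2]
opening: 0.088
t 37.9 TCP disp [-97.9 -11.5 101. ] finger [-94.   39.6  84. ] force disp [-1.  -0.1  0.2] Fy tool -0.9
to contact tool [-0.8 15.3  4.6] t tool [ 0.203 -0.     0.979] e tool [ 0.252  0.966 -0.052] D1 [ 0.758 -0.257 -0.599] q [ -42.    3.  -49. -117.  -25.   70.]
0 54 -4 rf -13.5 lf -35.9 body -40.2 miny -71.5 T [-86.8 -17.1  91.9]
```

```bash
python3 -m crank '[[[-1,-0.5,3,6,0],[-1,-0.5,12,6,0],[-1,-0.5,12,6,0]]]'; python3 st.py
```

```text
clock: 38.28
tool_pos: [0.4915, -0.1293, 0.0872]
orientation: [-140.6, 18.2, 91.2]
force: [-0.9, 0.3, -0.6]
opening: 0.0879
t 38.275 TCP disp [-93.  -15.9  87.2] finger [-89.2  35.2  70.3] force disp [-0.9  0.4 -0.6] Fy tool -0.4
to contact tool [-1.4  2.3 -3.3] t tool [ 0.2  -0.    0.98] e tool [ 0.25   0.967 -0.051] D1 [ 0.756 -0.255 -0.603] q [ -45.    7.  -51. -121.  -30.   78.]
```

```bash
python3 -m crank '[[[-1,0,2,-1,0],[-1,0,2,-1,0]]]'; python3 st.py
```

```text
clock: 38.52
tool_pos: [0.4933, -0.1286, 0.0863]
orientation: [-140.5, 18.2, 91.3]
force: [-6.4, -2.6, 6.0]
opening: 0.0877
t 38.525 TCP disp [-91.1 -15.4  86.3] finger [-87.3  35.8  69.5] force disp [-6.6 -1.9  6. ] Fy tool -8.1
to contact tool [-2.3  0.5 -2.7] t tool [ 0.2  -0.    0.98] e tool [ 0.249  0.967 -0.051] D1 [ 0.755 -0.254 -0.604] q [ -45.    8.  -51. -121.  -30.   79.]
```

```bash
python3 -m crank '[[[-1,0.8,0,4,0],[-1,1.6,0.2,8,0],[-1,2.3,0.5,11.5,0],[-1,2.8,0.8,14,0]]]'; python3 st.py;  python3 - <<'E'
from h import *
o,im=snap('wrist','w32')
E
python3 ov.py w32
```

```text
clock: 39.02
tool_pos: [0.4853, -0.1294, 0.0743]
orientation: [-140.5, 18.1, 91.3]
force: [-1.7, 0.4, 1.7]
opening: 0.0878
t 39.025 TCP disp [-99.1 -15.4  74.3] finger [-95.4  35.8  57.5] force disp [-1.6  0.6  1.7] Fy tool -2.4
to contact tool [ -5.4  -0.6 -16.7] t tool [ 0.199 -0.     0.98 ] e tool [ 0.248  0.967 -0.05 ] D1 [ 0.756 -0.253 -0.604] q [ -50.   11.  -53. -124.  -35.   86.]
```

View pics/w32o.png

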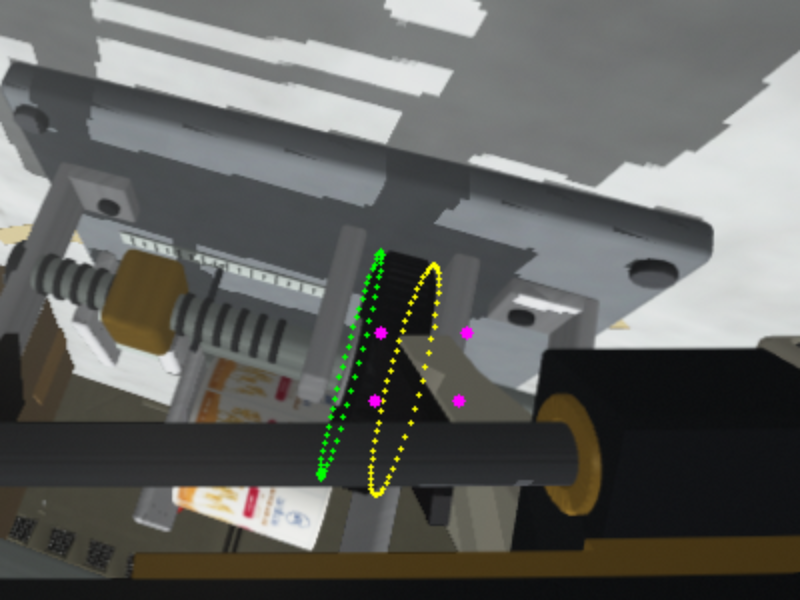

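Run:
```python
import cv2,numpy as np
a=cv2.imread('pics/w31.png')[180:270,230:400]; b=cv2.imread('pics/w32.png')[215:305,220:390]
a=cv2.resize(a,None,fx=4.5,fy=3.2,interpolation=cv2.INTER_CUBIC);b=cv2.resize(b,None,fx=4.5,fy=3.2,interpolation=cv2.INTER_CUBIC)
cv2.imwrite('pics/nut.png',np.r_[a,b])
```

```text
(no output)
```

View pics/nut.png

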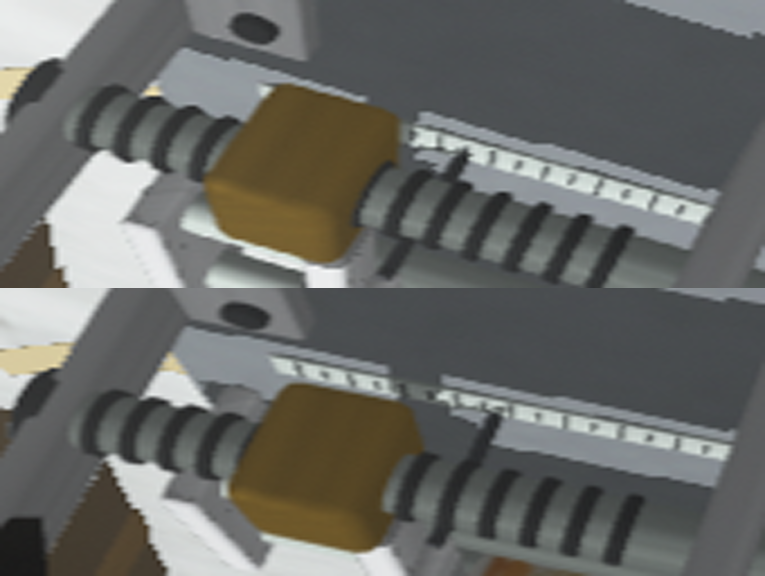

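```bash
cat > meas.py <<'E'
from pre import *
def plane(o,uv,X):
    K,d,T=cam('wrist',o); p=cv2.undistortPoints(np.array(uv,float).reshape(-1,1,2),K,d).reshape(-1,2)
    Dv=np.c_[p,np.ones(len(p))]@T[:3,:3].T@Rd; O=Rd.T@(T[:3,3]-f(0,0,0))*1e3
    s=(X-O[0])/Dv[:,0]; return O+Dv*s[:,None]
import pickle
E
python3 - <<'E'
from meas import *
o=ctrl.get_obs()
o1=dict(o); o1['tool_pos']=np.array([0.4943,-0.126,0.0941]); o1['orientation']=np.array([-138.5,23.4,96.0])
for X in (-66,-69,-72):
    print(X,plane(o1,[(305.6,261.9),(230+205/4.5,180+180/3.2)],X).round(1).tolist(),plane(o,[(302.2,296.9),(220+232/4.5,215+(485-288)/3.2)],X).round(1).tolist())
E
```

```text
-66 [[-66.0, -33.1, 68.4], [-66.0, -56.8, 60.4]] [[-66.0, -31.6, 65.7], [-66.0, -54.0, 59.2]]
-69 [[-69.0, -32.5, 69.4], [-69.0, -55.9, 61.6]] [[-69.0, -31.0, 66.4], [-69.0, -53.0, 59.9]]
-72 [[-72.0, -32.0, 70.5], [-72.0, -55.0, 62.8]] [[-72.0, -30.4, 67.1], [-72.0, -52.1, 60.7]]
```

```bash
python3 -m crank '[[[-1,0,-6,0,0],[-1,-2.8,-6,-14,0],[-1,-2.8,-0.5,-14,0]]]'; python3 st.py
python3 - <<'E'
from h import *
o,im=snap('wrist','w33'); crop(im,200,180,260,180,3,'w33c')
E
```

```text
clock: 39.45
tool_pos: [0.4951, -0.1287, 0.0876]
orientation: [-140.7, 18.3, 91.3]
force: [-26.1, -2.7, 24.2]
opening: 0.0877
t 39.45 TCP disp [-89.3 -15.7  87.6] finger [-85.5  35.5  70.7] force disp [-26.2  -0.2  24.2] Fy tool -34.4
to contact tool [-1.7 -0.2 -0.6] t tool [0.202 0.    0.979] e tool [ 0.249  0.967 -0.051] D1 [ 0.758 -0.254 -0.601] q [ -45.    8.  -51. -121.  -30.   79.]
```

View pics/w33c.png

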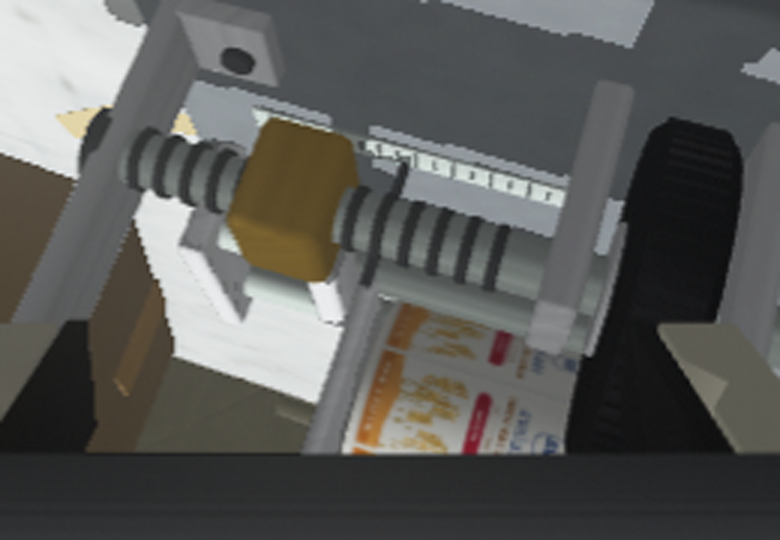

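```bash
python3 -m crank '[[[-1,0.6,-1.2,3,0],[-1,1.4,-1.0,7,0],[-1,2.2,-0.6,11,0],[-1,3,0,15,0]]]'; python3 st.py
```

```text
clock: 40.0
tool_pos: [0.4838, -0.1292, 0.0731]
orientation: [-140.5, 18.1, 91.3]
force: [-0.5, -0.3, 0.5]
opening: 0.0875
t 40.0 TCP disp [-100.6  -15.2   73.1] finger [-96.8  36.   56.4] force disp [-0.5 -0.2  0.5] Fy tool -0.6
to contact tool [ -6.   -0.2 -18.5] t tool [0.198 0.    0.98 ] e tool [ 0.248  0.968 -0.05 ] D1 [ 0.755 -0.253 -0.605] q [ -50.   11.  -54. -124.  -35.   86.]
```

```bash
python3 -m crank '[[[-1,0,-6,0,0],[-1,-3.4,-7,-17,0],[-1,-3.4,-7,-17,0]]]'; python3 st.py
python3 - <<'E'
from h import *
import pickle
o,im=snap('wrist','w34'); crop(im,200,180,260,180,3,'w34c'); pickle.dump(o,open('o34.pkl','wb'))
E
```

```text
clock: 40.38
tool_pos: [0.4906, -0.127, 0.0925]
orientation: [-140.6, 18.2, 91.3]
force: [0.8, 0.8, -0.8]
opening: 0.0877
t 40.375 TCP disp [-93.6 -13.6  92.5] finger [-90.   37.6  75.7] force disp [ 0.9  0.7 -0.8] Fy tool 0.9
to contact tool [-1.9  6.7  0.6] t tool [ 0.202 -0.     0.979] e tool [ 0.248  0.967 -0.051] D1 [ 0.757 -0.253 -0.603] q [ -44.    6.  -50. -119.  -28.   75.]
```

View pics/w34c.png

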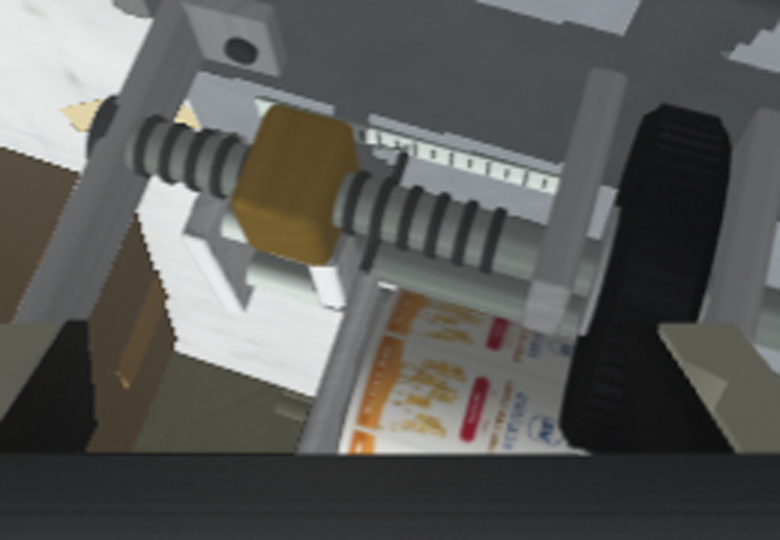

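```bash
cat > ax.py <<'E'
from pre import *
import pickle,sys
def ax(file,o,x0,y0,w,h,fc):
    im=cv2.imread('pics/'+file+'.png'); c_=cam('wrist',o)
    im=cv2.resize(im[y0:y0+h,x0:x0+w],None,fx=fc,fy=fc,interpolation=cv2.INTER_CUBIC)
    for y in range(-80,20,5):
        for zz,xx in ((61,-58),):
            u=(proj(c_,[f(xx,y,zz)])[0]-[x0,y0])*fc; cv2.circle(im,tuple(int(v) for v in u),2 if y%10 else 4,(0,255,0),-1)
    return im
o=pickle.load(open('o34.pkl','rb')); o1=dict(o); o1['tool_pos']=np.array([0.4943,-0.126,0.0941]); o1['orientation']=np.array([-138.5,23.4,96.0])
o0=dict(o); o0['tool_pos']=np.array([ 0.4718,-0.1193,0.123]); o0['orientation']=np.array([-139.5,23.7,95.7])
a=ax('w30',o0,235,165,170,90,4.4); b=ax('w34',o,225,205,170,90,4.4)
cv2.imwrite('pics/ax.png',np.r_[a,b][:, :800])
E
python3 ax.py
```

```text
(no output)
```

View pics/ax.png

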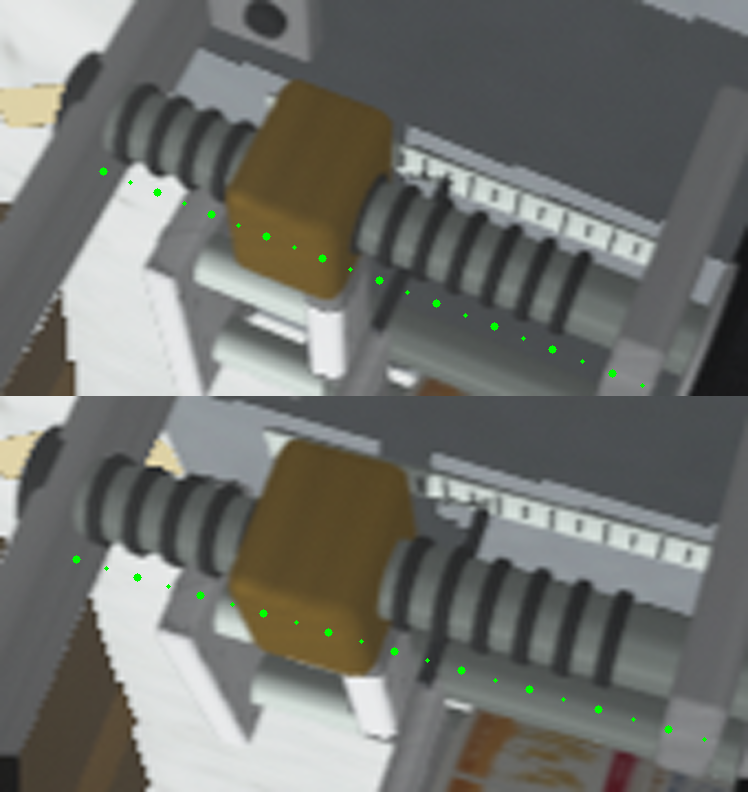

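Run:
```python
import cv2,numpy as np
a=cv2.imread('pics/w30.png')[175:240,270:370]; b=cv2.imread('pics/w34.png')[210:275,265:365]
f=lambda i:cv2.resize(i,None,fx=8,fy=8,interpolation=cv2.INTER_LANCZOS4)
A,B=f(a),f(b)
cv2.imwrite('pics/z30.png',A);cv2.imwrite('pics/z34.png',B)
```

```text
(no output)
```

View pics/z30.png

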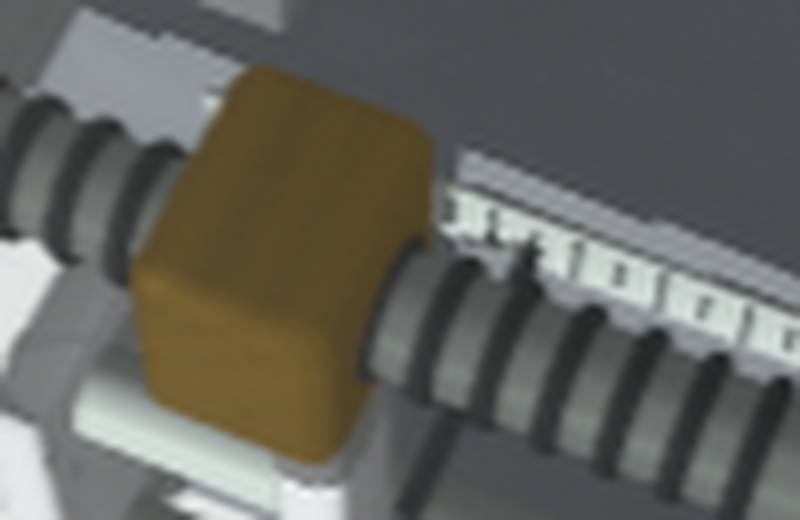

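View pics/z34.png

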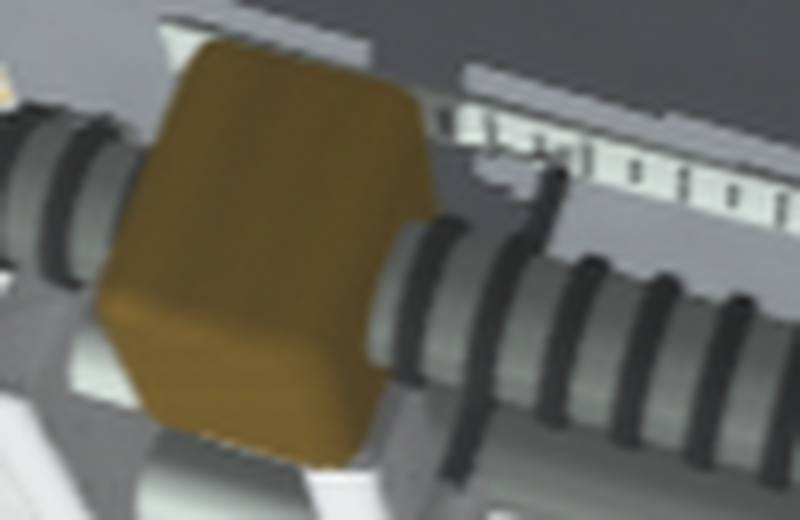

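```bash
cat >> meas.py <<'E'
def axisfit(o,uv,x,z):
    # y along line (x,.,z) nearest to pixels, plus pixel miss
    from scipy.optimize import minimize_scalar
    c_=cam('wrist',o); out=[]
    for u in uv:
        r=minimize_scalar(lambda y:np.sum((proj(c_,[f(x,y,z)])[0]-u)**2),bounds=(-120,60),method='bounded'); out.append((round(r.x,1),round(r.fun**.5,1)))
    return out
E
python3 - <<'E'
from meas import *
o=pickle.load(open('o34.pkl','rb'))
o0=dict(o); o0['tool_pos']=np.array([ 0.4718,-0.1193,0.123]); o0['orientation']=np.array([-139.5,23.7,95.7])
for X in (-66,-69,-72):
    print(X,plane(o0,[(287.5,208.1),(310.6,216.3)],X).round(1).tolist(),plane(o,[(277.9,247.3),(305.6,253.5)],X).round(1).tolist())
# ring spacing w30: ring tops;
E
```

```text
-66 [[-66.0, -56.6, 59.3], [-66.0, -39.1, 58.7]] [[-66.0, -53.6, 60.4], [-66.0, -35.7, 59.4]]
-69 [[-69.0, -55.6, 60.7], [-69.0, -38.4, 60.1]] [[-69.0, -52.6, 61.5], [-69.0, -35.0, 60.5]]
-72 [[-72.0, -54.7, 62.2], [-72.0, -37.7, 61.5]] [[-72.0, -51.7, 62.5], [-72.0, -34.3, 61.5]]
```

```bash
python3 -m crank '[[[-1,-0.5,5.5,0,0],[-1,-0.5,6.4,0,0],[-1,-0.5,6.4,0,0]]]'; python3 st.py
```

```text
clock: 40.8
tool_pos: [0.4935, -0.1281, 0.0866]
orientation: [-140.4, 18.0, 91.3]
force: [-3.8, 2.7, 3.5]
opening: 0.0874
t 40.8 TCP disp [-90.8 -15.   86.6] finger [-87.1  36.3  70. ] force disp [-3.6  3.   3.5] Fy tool -5.5
to contact tool [-2.6  0.7 -2.2] t tool [0.197 0.    0.98 ] e tool [ 0.247  0.968 -0.05 ] D1 [ 0.754 -0.252 -0.606] q [ -45.    7.  -50. -121.  -29.   77.]
```

```bash
python3 -m crank '[[[-1,0,0.2,1,0],[-1,0.6,0.2,4,0],[-1,1.4,0.35,8,0],[-1,2.2,0.7,11.5,0],[-1,2.8,1.3,14.5,0],[-1,2.8,1.3,14.5,0]]]'; python3 st.py
python3 - <<'E'
from h import *
import pickle
o,im=snap('wrist','w35'); pickle.dump(o,open('o35.pkl','wb'));a=im[235:300,260:360]
cv2.imwrite('pics/z35.png',cv2.cvtColor(cv2.resize(a,None,fx=8,fy=8,interpolation=cv2.INTER_LANCZOS4),cv2.COLOR_RGB2BGR))
E
```

```text
clock: 41.55
tool_pos: [0.486, -0.1298, 0.0748]
orientation: [-140.5, 18.0, 91.2]
force: [-2.9, 3.0, 2.3]
opening: 0.0878
t 41.55 TCP disp [-98.5 -15.9  74.8] finger [-94.7  35.3  58.1] force disp [-2.6  3.3  2.3] Fy tool -4.2
to contact tool [ -4.8  -0.9 -16. ] t tool [ 0.197 -0.     0.98 ] e tool [ 0.248  0.968 -0.05 ] D1 [ 0.755 -0.253 -0.605] q [ -49.   11.  -53. -123.  -34.   85.]
```

View pics/z35.png

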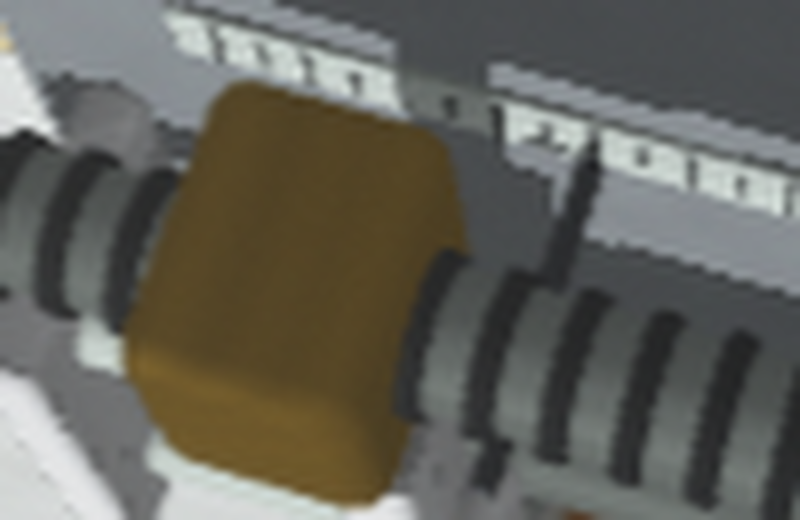

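Run:
```python
from meas import *
o=pickle.load(open('o35.pkl','rb')); print(o['clock'],o['tool_pos'],ctrl.get_obs()['tool_pos'])
for X in (-66,-69,-72):
    print(X,plane(o,[(276.6,280),(305,286.2)],X).round(1).tolist())
```

```text
41.55 [ 0.48596949 -0.12981644  0.07483313] [ 0.48604681 -0.1298043   0.07499248]
-66 [[-66.0, -50.6, 61.3], [-66.0, -32.6, 60.0]]
-69 [[-69.0, -49.7, 62.1], [-69.0, -32.0, 60.8]]
-72 [[-72.0, -48.8, 62.9], [-72.0, -31.4, 61.6]]
```

```bash
python3 -m crank '[[[-1,0,-6,0,0],[-1,-2.8,-7,-14.5,0],[-1,-2.8,-2.5,-14.5,0],[-1,-2.8,-1.2,-14.5,0],[-1,-2.2,-1.1,-10.5,0],[-1,-1.4,-0.95,-6.5,0],[-1,-0.6,-0.6,-3,0],[-1,0,0,0,0],[-1,0,0,0,0]]]'; python3 st.py
python3 - <<'E'
from h import *
import pickle
o,im=snap('wrist','w36'); pickle.dump(o,open('o36.pkl','wb'));a=im[235:300,260:360]
cv2.imwrite('pics/z36.png',cv2.cvtColor(cv2.resize(a,None,fx=8,fy=8,interpolation=cv2.INTER_LANCZOS4),cv2.COLOR_RGB2BGR))
E
```

```text
clock: 42.72
tool_pos: [0.4862, -0.13, 0.0749]
orientation: [-140.5, 18.0, 91.2]
force: [-3.9, 0.8, 4.5]
opening: 0.0876
t 42.725 TCP disp [-98.3 -16.1  74.9] finger [-94.5  35.1  58.2] force disp [-3.8  1.2  4.5] Fy tool -5.9
to contact tool [ -4.6  -1.  -15.8] t tool [ 0.197 -0.     0.98 ] e tool [ 0.248  0.967 -0.05 ] D1 [ 0.755 -0.253 -0.605] q [ -49.   11.  -53. -123.  -34.   85.]
```

View pics/z36.png

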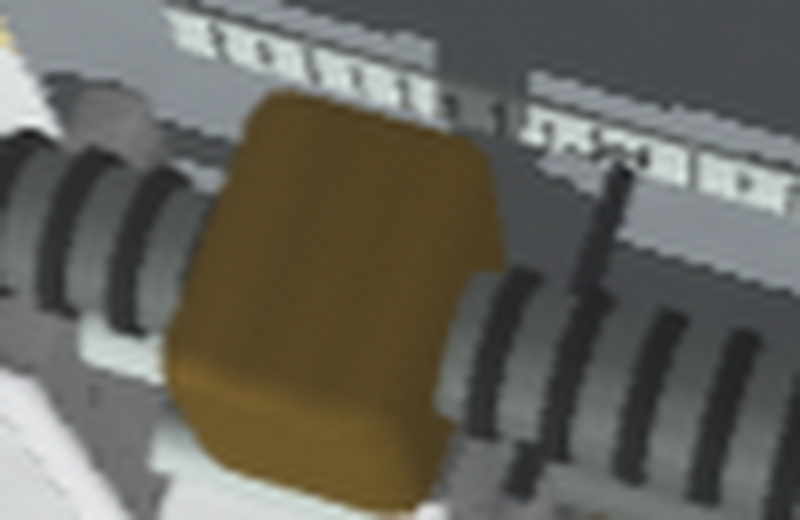

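```bash
python3 -m crank '[[[-1,0,-6,0,0],[-1,-2.8,-7,-14.5,0],[-1,-2.8,-2.5,-14.5,0],[-1,-2.8,-1.2,-14.5,0],[-1,-2.2,-1.1,-10.5,0],[-1,-1.4,-0.95,-6.5,0],[-1,-0.6,-0.6,-3,0],[-1,0,0,0,0],[-1,0,0,0,0]]]'; python3 st.py
python3 - <<'E'
from h import *
import pickle
o,im=snap('wrist','w37'); pickle.dump(o,open('o37.pkl','wb'));a=im[235:300,260:360]
cv2.imwrite('pics/z37.png',cv2.cvtColor(cv2.resize(a,None,fx=8,fy=8,interpolation=cv2.INTER_LANCZOS4),cv2.COLOR_RGB2BGR))
E
```

```text
clock: 43.9
tool_pos: [0.4861, -0.1297, 0.0749]
orientation: [-140.5, 18.0, 91.2]
force: [-3.6, 2.9, 5.1]
opening: 0.0878
t 43.9 TCP disp [-98.3 -15.9  74.9] finger [-94.6  35.3  58.2] force disp [-3.3  3.2  5.1] Fy tool -6.4
to contact tool [ -4.9  -0.9 -15.8] t tool [ 0.197 -0.     0.98 ] e tool [ 0.248  0.968 -0.05 ] D1 [ 0.755 -0.253 -0.605] q [ -49.   11.  -53. -123.  -34.   85.]
```

View pics/z37.png

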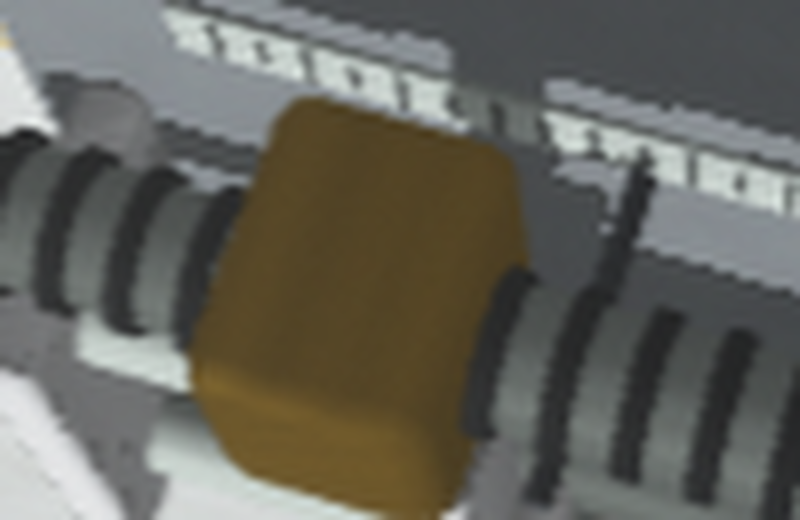

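```bash
python3 -m crank '[[[-1,0,-6,0,0],[-1,-2.8,-7,-14.5,0],[-1,-2.8,-7,-14.5,0]]]'; python3 st.py
python3 - <<'E'
from h import *
import pickle
o,im=snap('wrist','w38'); pickle.dump(o,open('o38.pkl','wb'));a=im[210:275,265:365]
cv2.imwrite('pics/z38.png',cv2.cvtColor(cv2.resize(a,None,fx=8,fy=8,interpolation=cv2.INTER_LANCZOS4),cv2.COLOR_RGB2BGR))
E
```

```text
clock: 44.32
tool_pos: [0.4918, -0.128, 0.0931]
orientation: [-140.7, 18.3, 91.3]
force: [1.6, 0.2, 0.4]
opening: 0.0873
t 44.325 TCP disp [-92.5 -14.6  93.1] finger [-88.8  36.5  76.1] force disp [1.6 0.1 0.4] Fy tool 1.0
to contact tool [-0.8  5.9  1.5] t tool [ 0.203 -0.     0.979] e tool [ 0.249  0.967 -0.052] D1 [ 0.758 -0.254 -0.601] q [ -44.    6.  -50. -119.  -28.   75.]
```

View pics/z38.png

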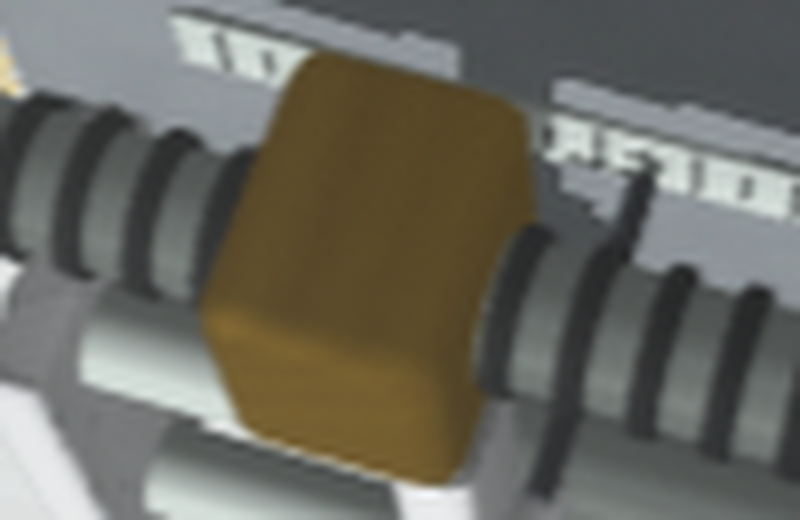

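View pics/w38.png

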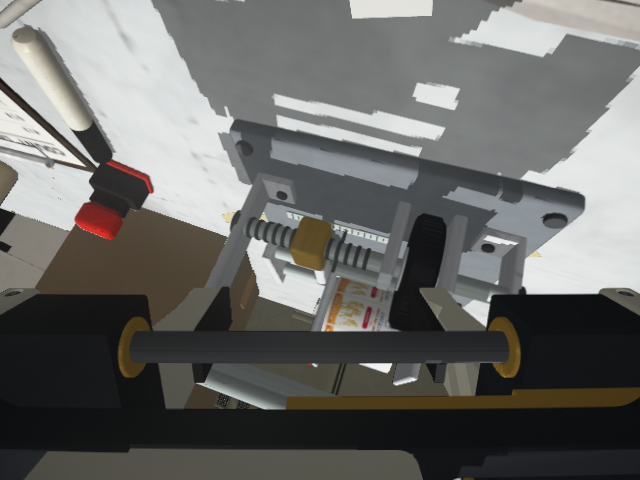

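Run:
```python
from meas import *
o=pickle.load(open('o38.pkl','rb')); o4=pickle.load(open('o34.pkl','rb'))
for X in (-69,):
    print(X,plane(o4,[(277.9,247.3),(305.6,253.5)],X).round(1).tolist(),plane(o,[(290.9,249.75),(318.75,256.25)],X).round(1).tolist())
    # fixed ref: base plate corner bolts etc. scale left end: z34 (160,20) ; z38 (175,15)
    print(plane(o4,[(265+165/8,210+22/8)],-100),plane(o,[(265+175/8,210+15/8)],-100))
```

```text
-69 [[-69.0, -52.6, 61.5], [-69.0, -35.0, 60.5]] [[-69.0, -45.2, 61.7], [-69.0, -27.7, 60.9]]
[[-100.          -45.88278528   52.27537902]] [[-100.          -46.11215543   52.71727551]]
```

```bash
python3 -m crank '[[[-1,0,4.5,0,0],[-1,0,5.8,0,0],[-1,0.6,5.9,4,0],[-1,1.4,6.05,8,0],[-1,2.2,6.4,11.5,0],[-1,2.8,7,14.5,0],[-1,2.8,7,14.5,0]]]'; python3 st.py
```

```text
clock: 45.25
tool_pos: [0.486, -0.1297, 0.0748]
orientation: [-140.5, 18.0, 91.2]
force: [-2.7, 3.3, 2.1]
opening: 0.0877
t 45.25 TCP disp [-98.5 -15.9  74.8] finger [-94.7  35.3  58.1] force disp [-2.4  3.6  2.1] Fy tool -4.0
to contact tool [ -4.9  -0.9 -16. ] t tool [ 0.197 -0.     0.98 ] e tool [ 0.248  0.968 -0.05 ] D1 [ 0.755 -0.253 -0.605] q [ -49.   11.  -53. -123.  -34.   85.]
```

```bash
python3 -m crank '[[[-1,0,-6,0,0],[-1,-2.8,-7,-14.5,0],[-1,-2.8,-2.5,-14.5,0],[-1,-2.8,-1.2,-14.5,0],[-1,-2.2,-1.1,-10.5,0],[-1,-1.4,-0.95,-6.5,0],[-1,-0.6,-0.6,-3,0],[-1,0,0,0,0],[-1,0,0,0,0],[-1,0,-6,0,0],[-1,-2.8,-7,-14.5,0],[-1,-2.8,-7,-14.5,0]]]'; python3 st.py
python3 - <<'E'
from h import *
import pickle
o,im=snap('wrist','w39'); pickle.dump(o,open('o39.pkl','wb'));a=im[210:275,265:365]
cv2.imwrite('pics/z39.png',cv2.cvtColor(cv2.resize(a,None,fx=8,fy=8,interpolation=cv2.INTER_LANCZOS4),cv2.COLOR_RGB2BGR))
E
```

```text
clock: 46.75
tool_pos: [0.4916, -0.1278, 0.0928]
orientation: [-140.7, 18.2, 91.3]
force: [0.6, -1.0, 0.4]
opening: 0.0876
t 46.75 TCP disp [-92.7 -14.4  92.8] finger [-89.   36.7  75.9] force disp [ 0.5 -1.   0.4] Fy tool 0.4
to contact tool [-1.   5.9  1.3] t tool [0.203 0.    0.979] e tool [ 0.248  0.967 -0.051] D1 [ 0.757 -0.254 -0.602] q [ -44.    6.  -50. -119.  -28.   75.]
```

View pics/z39.png

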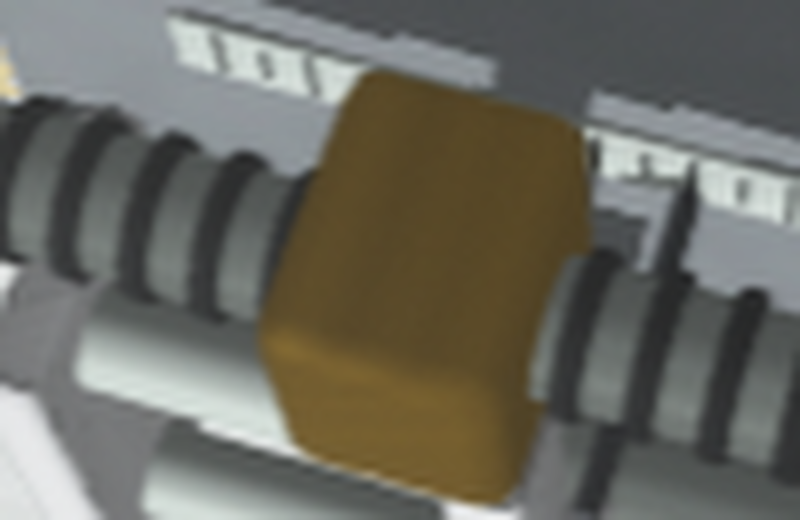

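Run:
```python
from meas import *
o=pickle.load(open('o39.pkl','rb'))
print(plane(o,[(298.1,251.9),(326.25,258.75)],-69).round(1).tolist())
```

```text
[[-69.0, -40.3, 61.5], [-69.0, -22.8, 60.8]]
```

```bash
python3 -m crank '[[[-1,0,4.5,0,0],[-1,0,5.8,0,0],[-1,0.6,5.9,4,0],[-1,1.4,6.05,8,0],[-1,2.2,6.4,11.5,0],[-1,2.8,7,14.5,0],[-1,2.8,7,14.5,0],[-1,2.8,1,14.5,0],[-1,0,0,0,0],[-1,0,0,0,0]]]'; python3 st.py
python3 - <<'E'
from h import *
import pickle
o,im=snap('wrist','w40'); pickle.dump(o,open('o40.pkl','wb'));a=im[210:275,265:365]
cv2.imwrite('pics/z40.png',cv2.cvtColor(cv2.resize(a,None,fx=8,fy=8,interpolation=cv2.INTER_LANCZOS4),cv2.COLOR_RGB2BGR))
E
```

```text
clock: 48.05
tool_pos: [0.492, -0.1282, 0.0933]
orientation: [-140.7, 18.3, 91.3]
force: [-0.3, 0.5, -0.3]
opening: 0.0875
t 48.05 TCP disp [-92.3 -14.9  93.3] finger [-88.6  36.2  76.4] force disp [-0.2  0.5 -0.3] Fy tool -0.1
to contact tool [-0.4  5.7  1.8] t tool [0.203 0.    0.979] e tool [ 0.249  0.967 -0.052] D1 [ 0.758 -0.254 -0.601] q [ -44.    6.  -50. -119.  -28.   75.]
```

View pics/z40.png

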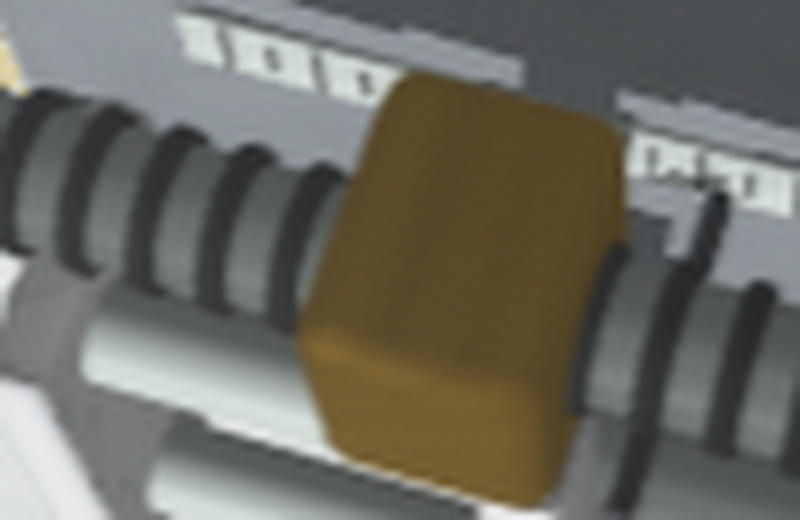

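```bash
cat > ev4.py <<'E'
from pre import *
from sim import *
from clr import clear
o=ctrl.get_obs(); q0=np.array(o['joint_pos']); M0=M_(o); P=np.array(o['tool_pos'])
b=P-.06*M0[:,1]
print(b, M0.T@(b-P))
for vias in ([(.40,-.13,.20)],[(.38,-.16,.2)],[(.36,-.2,.2)],[(.42,-.2,.2)],[(.41,-.26,.14),(.5,-.4,.26)],[(.41,-.26,.14),(.42,-.35,.25)]):
    q=q0.copy(); L=line([P,b]+[np.array(v) for v in vias],.03)
    m5=-99;md=0
    for t in L:
        q2=step(q,t,M0); md=max(md,np.abs(q2-q).max()); m5=max(m5,q2[4]); q=q2
    PP,_=pose(q); T=cam('wrist',dict(o,tool_pos=PP))[2]
    print(vias,len(L),'q5',m5.round(1),'dq',md.round(1),'err',(np.linalg.norm(PP-t)*1e3).round(1),min(clear(q).values()),q.round(0),'cam',T[:3,3].round(3),T[:3,2].round(2))
E
python3 ev4.py
python3 - <<'E'
from meas import *
o=pickle.load(open('o40.pkl','rb'))
print(plane(o,[(265+302/8,210+338/8),(265+530/8,210+390/8)],-69).round(1).tolist())
E
```

```text
[ 0.44460445 -0.11677737  0.12853159] [-5.55670423e-18 -6.00000000e-02  2.38873093e-18]
[(0.4, -0.13, 0.2)] 5 q5 -2.2 dq 25.9 err 23.4 76 [-22. -20. -49. -76. -10.  13.] cam [ 0.232 -0.132  0.216] [ 0.93 -0.1  -0.36]
[(0.38, -0.16, 0.2)] 6 q5 -2.6 dq 25.9 err 18.1 97 [-27. -21. -48. -66. -17.   6.] cam [ 0.208 -0.164  0.223] [ 0.93 -0.1  -0.36]
[(0.36, -0.2, 0.2)] 7 q5 -2.9 dq 25.9 err 9.8 123 [-30. -22. -48. -57. -20.  -1.] cam [ 0.187 -0.2    0.23 ] [ 0.93 -0.1  -0.36]
[(0.42, -0.2, 0.2)] 6 q5 -2.7 dq 25.9 err 10.5 143 [-22. -16. -45. -59. -11.  -3.] cam [ 0.248 -0.199  0.229] [ 0.93 -0.1  -0.36]
[(0.41, -0.26, 0.14), (0.5, -0.4, 0.26)] 14 q5 -6.8 dq 25.9 err 0.0 315 [-40.  -0. -22. -51. -28.  -2.] cam [ 0.328 -0.393  0.297] [ 0.93 -0.1  -0.36]
[(0.41, -0.26, 0.14), (0.42, -0.35, 0.25)] 12 q5 -6.8 dq 25.9 err 0.0 277 [-44.  -8. -30. -53. -31.   2.] cam [ 0.248 -0.343  0.287] [ 0.93 -0.1  -0.36]
[[-69.0, -38.0, 61.6], [-69.0, -20.4, 60.6]]
```

Run:
```python
from h import *
o=ctrl.get_obs(); M=R.from_euler('xyz',o['orientation'],degrees=True).as_matrix()
b=np.array(o['tool_pos'])-.04*M[:,1]; print(b)
plan([b,(.41,-.26,.14),(.44,-.32,.20),(.5,-.4,.26)])
```

```text
[ 0.46016068 -0.12038291  0.11648984]
at [ 0.4913 -0.1276  0.0924] yaw 91.32 toolY [ 0.778 -0.18  -0.602] t 48.1 F [ 0.1 -0.1  0.1]
[ 0.46016068 -0.12038291  0.11648984] [ -0. -40.  -0.]
(0.41, -0.26, 0.14) [-138.8  -68.    50. ]
(0.44, -0.32, 0.2) [-215.2  -70.     2.5]
(0.5, -0.4, 0.26) [-311.3  -45.   -58.8]
```

```bash
python3 -m crank '[[[-1,0,-14,0,0],[-1,0,-28,0,0],[-1,0,-40,0,0],[-1,-28,-46,10,0],[-1,-56,-52,20,0],[-1,-84,-57,30,0],[-1,-111,-62,40,0],[-1,-139,-68,50,0],[-1,-177,-69,26,0],[-1,-215,-70,2,0],[-1,-263,-58,-28,0],[-1,-311,-45,-59,0]]]'
python3 - <<'E'
from h import *
import pickle
o,im=snap('scene','s40'); _,t=snap('top','t40'); o2,w=snap('wrist','w41'); pickle.dump(o2,open('o41.pkl','wb'))
print(o2['force'].round(1),o2['tool_pos'],o2['clock'])
E
```

```text
clock: 49.6
tool_pos: [0.4988, -0.4005, 0.2573]
orientation: [-140.4, 18.0, 91.4]
force: [-0.3, -0.4, -0.8]
opening: 0.0876
[-0.8  1.7 -1.9] [ 0.50126538 -0.40340052  0.25972307] 49.7
```

View pics/s40.png

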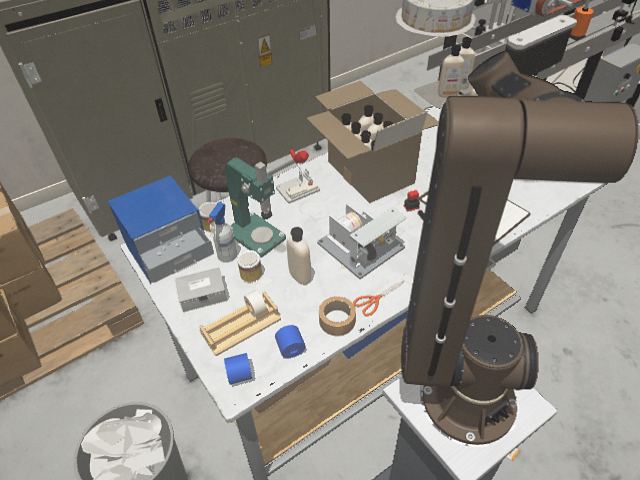

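View pics/t40.png

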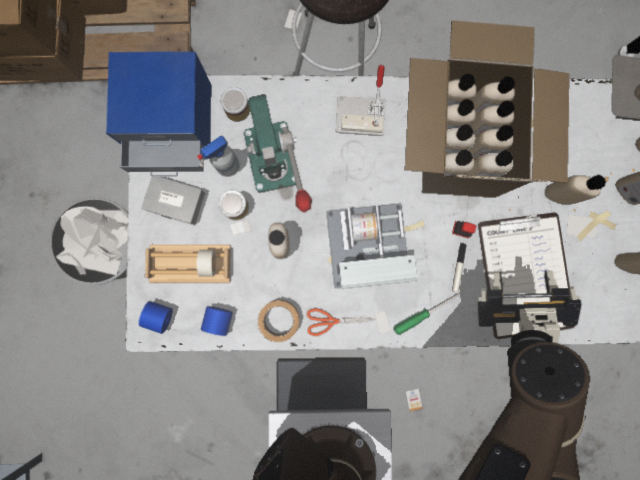

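View pics/w41.png

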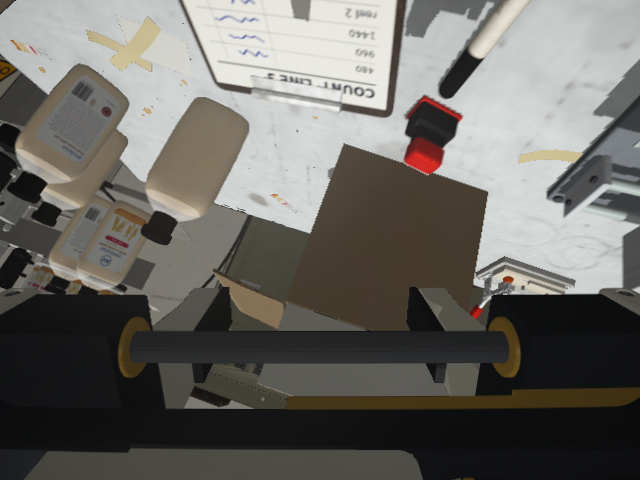

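Run:
```python
from pre import *
im=cv2.imread('pics/t40.png'); c_=cam('top'); x0,y0,fc=320,195,8
a=cv2.resize(im[y0:y0+65,x0:x0+100],None,fx=fc,fy=fc,interpolation=cv2.INTER_CUBIC)
cv2.imwrite('pics/t40c.png',a)
for g in (-16,-18.5,-13.5):
    b=a.copy()
    for P0,P1,col in (((-5,47,105),(95,47,105),(0,0,255)),((-2,g,113),(92,g,113),(0,255,0)),((-102,-90,146),(-102,90,146),(255,0,0)),((-40,-90,146),(-40,90,146),(255,0,0))):
        u=(proj(c_,[f(*P0),f(*P1)])-[x0,y0]+.5)*fc; cv2.line(b,tuple(int(v) for v in u[0]),tuple(int(v) for v in u[1]),col,1)
    if g==-16: cv2.imwrite('pics/t40o.png',b)
```

```text
(no output)
```

View pics/t40o.png

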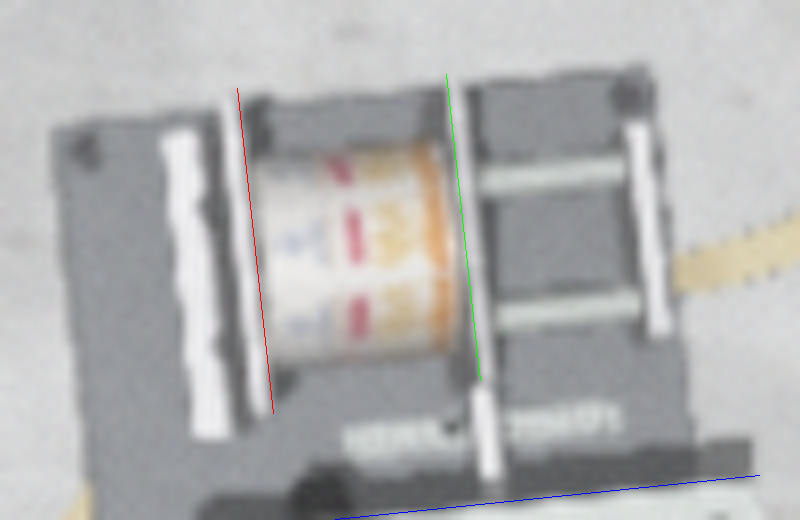

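View pics/t40c.png

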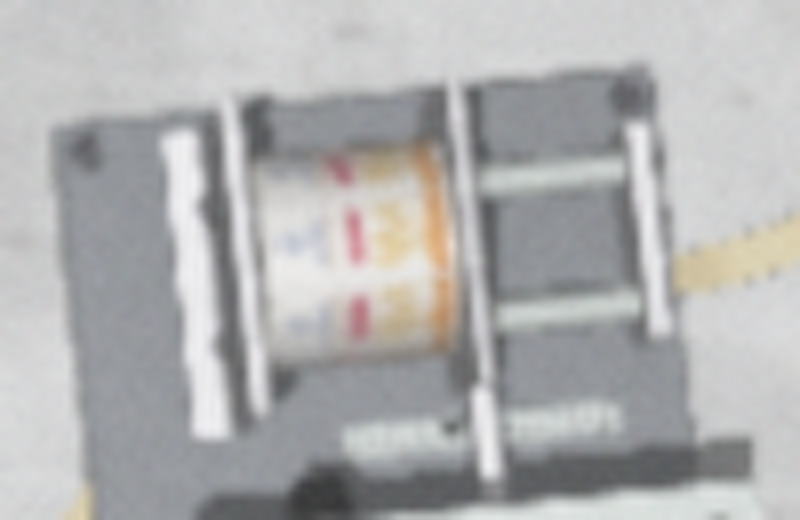

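```bash
python3 - <<'E'
from pre import *
im=cv2.cvtColor(cv2.imread('pics/t40.png'),cv2.COLOR_BGR2GRAY).astype(np.float32); c_=cam('top')
def prof(xs,ys,z):
    out=[]
    for y in ys:
        u=proj(c_,[f(x,y,z) for x in xs]).astype(np.float32); out.append(cv2.remap(im,u[:,0].reshape(-1,1),u[:,1].reshape(-1,1),cv2.INTER_LINEAR).mean())
    return np.array(out)
xs=np.linspace(5,85,40)
for n,ys,z in (('guide',np.arange(-28,-8,1.),113),('cheek',np.arange(40,58,1.),105)):
    print(n,[(int(y),int(v)) for y,v in zip(ys,prof(xs,ys,z))])
E
cat fit.py | head -30
```

```text
guide [(-28, 150), (-27, 145), (-26, 137), (-25, 128), (-24, 121), (-23, 120), (-22, 130), (-21, 147), (-20, 169), (-19, 186), (-18, 195), (-17, 190), (-16, 175), (-15, 156), (-14, 146), (-13, 147), (-12, 153), (-11, 156), (-10, 156), (-9, 155)]
cheek [(40, 181), (41, 179), (42, 177), (43, 173), (44, 166), (45, 161), (46, 161), (47, 170), (48, 186), (49, 205), (50, 215), (51, 214), (52, 201), (53, 175), (54, 145), (55, 124), (56, 114), (57, 112)]
from h import *
from scipy.optimize import least_squares
cT,cS=cam('top'),cam('scene')
def fit(obs,x0):
    def res(p):
        c,s=np.cos(p[2]),np.sin(p[2]); out=[]
        for cm,P,uv in obs:
            P=np.array(P)/1000; W=[p[0]+c*P[0]-s*P[1],p[1]+s*P[0]+c*P[1],P[2]]
            out.append(proj(cm,W)[0]-uv)
        return np.array(out).ravel()
    r=least_squares(res,x0,loss='soft_l1'); return r.x,res(r.x).reshape(-1,2)
def T(a,b): return np.array([a/7+320,b/7+195])-0.43
def S(a,b): return np.array([a/7+310,b/7+190])-0.43
def U(a,b): return np.array([a/6+130,b/6+230])-0.42
```

Run:
```python
import cv2,numpy as np
a=cv2.imread('pics/top0.png').astype(int);b=cv2.imread('pics/t40.png').astype(int)
d=np.abs(a-b).max(2)>40
for n,(x,y,w,h) in dict(bottle=(262,215,35,50),glue=(215,185,35,40),tape=(250,293,55,55),sciss=(300,300,90,40),driver=(390,285,75,50),stamp=(448,215,32,25),marker=(448,240,25,55),narrow=(190,240,40,45),blue=(130,295,110,45),press=(235,90,85,130)).items(): print(n,int(d[y:y+h,x:x+w].sum()))
d=d.astype(np.uint8)*255; cv2.imwrite('pics/diff.png',d)
```

```text
bottle 0
glue 0
tape 0
sciss 0
driver 1077
stamp 0
marker 300
narrow 0
blue 0
press 0
```

View pics/diff.png

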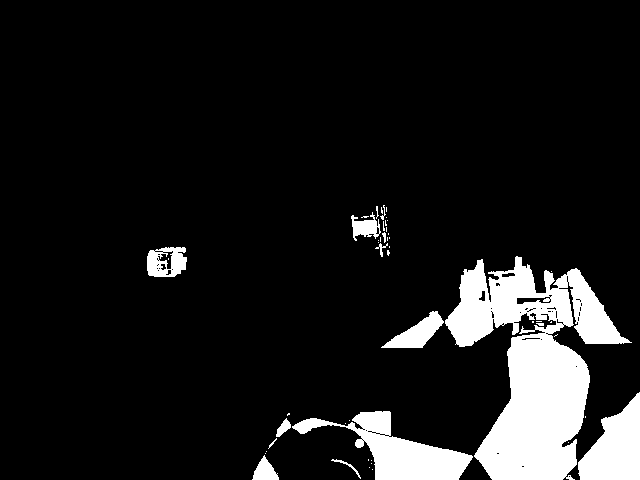

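Run:
```python
from plant import ctrl
print(ctrl.close_job()); o=ctrl.get_obs(); print(o['clock'],o['force'])
```

```text
the job is handed in; nothing more can be done
None
the job is handed in; nothing more can be done
```

The wide roll now lies on the dispenser's two rollers, between the cheek and the guide. I then turned the thumbwheel with the left fingertip of the open gripper, closing the guide by a net seven clicks in eight strokes. One early stroke appears to have slipped without counting. I handed the job in at about 49.7 s.

**End play:** The last checks agree with 3 mm.
- The nut moved about 17.8 mm in the wrist pictures, where seven clicks make 17.5 mm.
- The top view gave estimates from 2.3 to 3.6 mm. The clicks on either side would leave 0.5 and 5.5 mm, so 3 mm is the only one that fits.
- I took the wheel to be at rest in its click because it had been free since the last stroke. I did not check it separately.

**Other things:** A before/after top picture shows no change at the bottle, glue tin, tape, scissors, stamp or narrow roll. At the screwdriver and marker only the arm's shadow differs. The gripper was clear of everything.

**Contacts along the way:**
- On the first approach something on the gripper, probably the right finger, brushed the peel plate with about 14 N. I backed off and changed the angle.
- One fingertip press on the wheel reached about 34 N for a moment, before I eased it off.

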